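# Charge milling jars with level measures of grinding balls

## Task

Charge every milling jar on the turntable with exactly one level measure (four balls): click the jar round under the blue hopper with the knob, scoop a heaped measure of grinding balls from the trough with the orange scoop, strike off the excess by drawing the level scoop under the trough's blue strike bar, and tip it into the hopper. Handle the balls only with the scoop, never with the fingers, and leave every other ball in the trough. At the end stand the scoop upright back on its mat, turn the table so that no jar is left under the hopper, and leave the white dropper bottle where it stands.

Things in the scene. Friction and masses are not known exactly. Their poses are not given: they have to be found in the camera images.
- trough: Fixed aluminium trough of loose white balls, 260 mm long (x), 60 wide, walls 60 mm high (sides 78 mm from x = -130 to -2 mm, end wall at -x 95 mm), inside 52 mm wide; sides 4, ends 5 mm thick. Origin under its centre on the table. Floor slopes 5 deg down to the -x end (robot side), where the balls gather: 8 mm above the table at x = -125 mm, 19 mm at x = 0, 30 mm at x = +125 mm
- strike_bar (a point): Lower edge of the trough's blue strike bar, at trough x = +15, y = 0, 67 mm above the table; axes the trough's. The bar (6 mm thick in x, 13 high) reaches across from the -y wall and ends at y = +12.5 mm, 13.5 mm short of the +y wall: the scoop's upright handle passes its free end while the tray passes below
- scoop_grip (a point): Middle of the grip of the orange scoop: a black bar 18 mm (x) by 12 mm (y), from 76 to 115 mm above the scoop's underside (this point 95), on a post 8 mm thick (y) at the tray's back. Axes the scoop's: z up, nose at -x. It stands by itself, 140 g. Tray 48.5 mm wide, from the nose tip 79.5 mm in front (-x) of this point to 9 mm behind it; the bar is 20 mm to the +y side of its middle
- scoop_pocket (a point): Middle of the pocket, 13.5 mm above the underside, from scoop_grip 34.5 mm to -x, 20 to -y. 45.5 mm wide, 48 long: a rib 6 mm high along its middle makes two lanes: four balls, two by two, tops 24.5 mm above the underside. Sides 16.5, back 22 mm high. Nose: thin tip, 17 deg ramp to a ridge 6.5 mm high 25.5 mm in front of here, 25 deg down to the floor (2.5 mm): balls stay in when level, roll out over the nose tipped 40 deg or more
- mat: Fixed black rubber mat 130 x 130 x 3 mm on which the scoop stands; origin under its centre
- table_base: Fixed white base, 256 mm square, of a hand-turned turntable with 5 stations 80 mm from its axis; origin under its centre. A fixed clear guard (top 86.5 mm above the table) covers them; its one opening is the blue square hopper, centred 80 mm from the axis on the base's +y side, rim 120.5 mm above the table, inside 86 mm wide at the rim, 58 at the guard; a jar below catches the balls
- turntable (a joint): Turntable angle, rad, grows counter-clockwise seen from above, turns freely either way. Detents pull it (0.15 N m at most) to the nearest multiple of 72 deg (1.2566), where one station is exactly under the hopper. Starts at 0, with no jar under the hopper
- knob_grip (a point): Middle of the turntable's knob, on the axis above the guard, 151 mm above the table: a black bar 46 mm long (x), 14 wide (y), 26 high, on an 18 mm shaft; axes turn with the turntable
- jar_a: Open yellow milling jar, 78 mm outside diameter, 72 mm inside, 40 mm high, standing in a turntable station below the clear guard (may be absent); origin under its centre. It stands on a black sprung pad: its underside is 35.5 mm above the table when empty and sinks 2 mm for each ball in it: 27.5 mm with four
- jar_b: Open yellow milling jar, 78 mm outside diameter, 72 mm inside, 40 mm high, standing in a turntable station below the clear guard (may be absent); origin under its centre. It stands on a black sprung pad: its underside is 35.5 mm above the table when empty and sinks 2 mm for each ball in it: 27.5 mm with four
- jar_c: Open yellow milling jar, 78 mm outside diameter, 72 mm inside, 40 mm high, standing in a turntable station below the clear guard (may be absent); origin under its centre. It stands on a black sprung pad: its underside is 35.5 mm above the table when empty and sinks 2 mm for each ball in it: 27.5 mm with four
- ball_01: Polished white ceramic grinding ball, 22 mm diameter, 30 g (pushing the scoop under the heap takes 3 to 9 N); origin at its centre
- ball_02: Polished white ceramic grinding ball, 22 mm diameter, 30 g (pushing the scoop under the heap takes 3 to 9 N); origin at its centre
- ball_03: Polished white ceramic grinding ball, 22 mm diameter, 30 g (pushing the scoop under the heap takes 3 to 9 N); origin at its centre
- ball_04: Polished white ceramic grinding ball, 22 mm diameter, 30 g (pushing the scoop under the heap takes 3 to 9 N); origin at its centre
- ball_05: Polished white ceramic grinding ball, 22 mm diameter, 30 g (pushing the scoop under the heap takes 3 to 9 N); origin at its centre
- ball_06: Polished white ceramic grinding ball, 22 mm diameter, 30 g (pushing the scoop under the heap takes 3 to 9 N); origin at its centre
- ball_07: Polished white ceramic grinding ball, 22 mm diameter, 30 g (pushing the scoop under the heap takes 3 to 9 N); origin at its centre
- ball_08: Polished white ceramic grinding ball, 22 mm diameter, 30 g (pushing the scoop under the heap takes 3 to 9 N); origin at its centre
- ball_09: Polished white ceramic grinding ball, 22 mm diameter, 30 g (pushing the scoop under the heap takes 3 to 9 N); origin at its centre
- ball_10: Polished white ceramic grinding ball, 22 mm diameter, 30 g (pushing the scoop under the heap takes 3 to 9 N); origin at its centre
- ball_11: Polished white ceramic grinding ball, 22 mm diameter, 30 g (pushing the scoop under the heap takes 3 to 9 N); origin at its centre
- ball_12: Polished white ceramic grinding ball, 22 mm diameter, 30 g (pushing the scoop under the heap takes 3 to 9 N); origin at its centre
- dropper_bottle: Bystander: white dropper bottle, 50 mm diameter, 100 mm high; origin under its centre

How it is judged:
On the way:
1. the scoop, held level with balls in it, is drawn under the strike bar (x of scoop_pocket in the frame of strike_bar between -0.02 and 0.02 m and y of scoop_pocket in the frame of strike_bar between -0.012 and 0.012 m and z of scoop_pocket in the frame of strike_bar between -0.026 and -0.006 m and angle between scoop_pocket's own z axis and vertical below 0.2 rad and distance between any of ball_01, ball_02, ball_03, ball_04, ball_05, ball_06, ball_07, ball_08, ball_09, ball_10, ball_11, ball_12 and scoop_pocket below 0.022 m), for 0.05 s.
At the end, for the whole second after the job is handed in: each jar present holds exactly four balls (underside 26.5 to 28.5 mm above the table) and is not in the station under the hopper; all other balls rest in the trough; the scoop stands upright (within 0.08 rad), at rest, its pocket's middle over the mat (z of jar_a in the frame of table_base between 0.0265 and 0.0285 m and y of each of jar_a, jar_b, jar_c in the frame of table_base below 0.05 m and angle between each of jar_a, jar_b, jar_c's own z axis and vertical below 0.1 rad and z of jar_b in the frame of table_base between 0.0265 and 0.0285 m and z of jar_c in the frame of table_base between 0.0265 and 0.0285 m and ((x of ball_01 in the frame of trough between -0.13 and 0.13 m and y of ball_01 in the frame of trough between -0.028 and 0.028 m and z of ball_01 in the frame of trough between 0.01 and 0.058 m) or (horizontal distance between ball_01 and jar_a below 0.034 m and z of ball_01 in the frame of jar_a between 0.008 and 0.036 m) or (horizontal distance between ball_01 and jar_b below 0.034 m and z of ball_01 in the frame of jar_b between 0.008 and 0.036 m) or (horizontal distance between ball_01 and jar_c below 0.034 m and z of ball_01 in the frame of jar_c between 0.008 and 0.036 m)) and linear speed of each of ball_01, ball_02, ball_03, ball_04, ball_05, ball_06, ball_07, ball_08, ball_09, ball_10, ball_11, ball_12 below 0.03 m/s and ((x of ball_02 in the frame of trough between -0.13 and 0.13 m and y of ball_02 in the frame of trough between -0.028 and 0.028 m and z of ball_02 in the frame of trough between 0.01 and 0.058 m) or (horizontal distance between ball_02 and jar_a below 0.034 m and z of ball_02 in the frame of jar_a between 0.008 and 0.036 m) or (horizontal distance between ball_02 and jar_b below 0.034 m and z of ball_02 in the frame of jar_b between 0.008 and 0.036 m) or (horizontal distance between ball_02 and jar_c below 0.034 m and z of ball_02 in the frame of jar_c between 0.008 and 0.036 m)) and ((x of ball_03 in the frame of trough between -0.13 and 0.13 m and y of ball_03 in the frame of trough between -0.028 and 0.028 m and z of ball_03 in the frame of trough between 0.01 and 0.058 m) or (horizontal distance between ball_03 and jar_a below 0.034 m and z of ball_03 in the frame of jar_a between 0.008 and 0.036 m) or (horizontal distance between ball_03 and jar_b below 0.034 m and z of ball_03 in the frame of jar_b between 0.008 and 0.036 m) or (horizontal distance between ball_03 and jar_c below 0.034 m and z of ball_03 in the frame of jar_c between 0.008 and 0.036 m)) and ((x of ball_04 in the frame of trough between -0.13 and 0.13 m and y of ball_04 in the frame of trough between -0.028 and 0.028 m and z of ball_04 in the frame of trough between 0.01 and 0.058 m) or (horizontal distance between ball_04 and jar_a below 0.034 m and z of ball_04 in the frame of jar_a between 0.008 and 0.036 m) or (horizontal distance between ball_04 and jar_b below 0.034 m and z of ball_04 in the frame of jar_b between 0.008 and 0.036 m) or (horizontal distance between ball_04 and jar_c below 0.034 m and z of ball_04 in the frame of jar_c between 0.008 and 0.036 m)) and ((x of ball_05 in the frame of trough between -0.13 and 0.13 m and y of ball_05 in the frame of trough between -0.028 and 0.028 m and z of ball_05 in the frame of trough between 0.01 and 0.058 m) or (horizontal distance between ball_05 and jar_a below 0.034 m and z of ball_05 in the frame of jar_a between 0.008 and 0.036 m) or (horizontal distance between ball_05 and jar_b below 0.034 m and z of ball_05 in the frame of jar_b between 0.008 and 0.036 m) or (horizontal distance between ball_05 and jar_c below 0.034 m and z of ball_05 in the frame of jar_c between 0.008 and 0.036 m)) and ((x of ball_06 in the frame of trough between -0.13 and 0.13 m and y of ball_06 in the frame of trough between -0.028 and 0.028 m and z of ball_06 in the frame of trough between 0.01 and 0.058 m) or (horizontal distance between ball_06 and jar_a below 0.034 m and z of ball_06 in the frame of jar_a between 0.008 and 0.036 m) or (horizontal distance between ball_06 and jar_b below 0.034 m and z of ball_06 in the frame of jar_b between 0.008 and 0.036 m) or (horizontal distance between ball_06 and jar_c below 0.034 m and z of ball_06 in the frame of jar_c between 0.008 and 0.036 m)) and ((x of ball_07 in the frame of trough between -0.13 and 0.13 m and y of ball_07 in the frame of trough between -0.028 and 0.028 m and z of ball_07 in the frame of trough between 0.01 and 0.058 m) or (horizontal distance between ball_07 and jar_a below 0.034 m and z of ball_07 in the frame of jar_a between 0.008 and 0.036 m) or (horizontal distance between ball_07 and jar_b below 0.034 m and z of ball_07 in the frame of jar_b between 0.008 and 0.036 m) or (horizontal distance between ball_07 and jar_c below 0.034 m and z of ball_07 in the frame of jar_c between 0.008 and 0.036 m)) and ((x of ball_08 in the frame of trough between -0.13 and 0.13 m and y of ball_08 in the frame of trough between -0.028 and 0.028 m and z of ball_08 in the frame of trough between 0.01 and 0.058 m) or (horizontal distance between ball_08 and jar_a below 0.034 m and z of ball_08 in the frame of jar_a between 0.008 and 0.036 m) or (horizontal distance between ball_08 and jar_b below 0.034 m and z of ball_08 in the frame of jar_b between 0.008 and 0.036 m) or (horizontal distance between ball_08 and jar_c below 0.034 m and z of ball_08 in the frame of jar_c between 0.008 and 0.036 m)) and ((x of ball_09 in the frame of trough between -0.13 and 0.13 m and y of ball_09 in the frame of trough between -0.028 and 0.028 m and z of ball_09 in the frame of trough between 0.01 and 0.058 m) or (horizontal distance between ball_09 and jar_a below 0.034 m and z of ball_09 in the frame of jar_a between 0.008 and 0.036 m) or (horizontal distance between ball_09 and jar_b below 0.034 m and z of ball_09 in the frame of jar_b between 0.008 and 0.036 m) or (horizontal distance between ball_09 and jar_c below 0.034 m and z of ball_09 in the frame of jar_c between 0.008 and 0.036 m)) and ((x of ball_10 in the frame of trough between -0.13 and 0.13 m and y of ball_10 in the frame of trough between -0.028 and 0.028 m and z of ball_10 in the frame of trough between 0.01 and 0.058 m) or (horizontal distance between ball_10 and jar_a below 0.034 m and z of ball_10 in the frame of jar_a between 0.008 and 0.036 m) or (horizontal distance between ball_10 and jar_b below 0.034 m and z of ball_10 in the frame of jar_b between 0.008 and 0.036 m) or (horizontal distance between ball_10 and jar_c below 0.034 m and z of ball_10 in the frame of jar_c between 0.008 and 0.036 m)) and ((x of ball_11 in the frame of trough between -0.13 and 0.13 m and y of ball_11 in the frame of trough between -0.028 and 0.028 m and z of ball_11 in the frame of trough between 0.01 and 0.058 m) or (horizontal distance between ball_11 and jar_a below 0.034 m and z of ball_11 in the frame of jar_a between 0.008 and 0.036 m) or (horizontal distance between ball_11 and jar_b below 0.034 m and z of ball_11 in the frame of jar_b between 0.008 and 0.036 m) or (horizontal distance between ball_11 and jar_c below 0.034 m and z of ball_11 in the frame of jar_c between 0.008 and 0.036 m)) and ((x of ball_12 in the frame of trough between -0.13 and 0.13 m and y of ball_12 in the frame of trough between -0.028 and 0.028 m and z of ball_12 in the frame of trough between 0.01 and 0.058 m) or (horizontal distance between ball_12 and jar_a below 0.034 m and z of ball_12 in the frame of jar_a between 0.008 and 0.036 m) or (horizontal distance between ball_12 and jar_b below 0.034 m and z of ball_12 in the frame of jar_b between 0.008 and 0.036 m) or (horizontal distance between ball_12 and jar_c below 0.034 m and z of ball_12 in the frame of jar_c between 0.008 and 0.036 m)) and z of scoop_grip in the frame of mat between 0.09 and 0.106 m and x of scoop_pocket in the frame of mat between -0.065 and 0.065 m and y of scoop_pocket in the frame of mat between -0.065 and 0.065 m and angle between scoop_grip's own z axis and vertical below 0.08 rad); the robot touches nothing.
It fails at once if the fingers touch a ball (contact force between the fingers and ball_01 above 0.5 N or contact force between the fingers and ball_02 above 0.5 N or contact force between the fingers and ball_03 above 0.5 N or contact force between the fingers and ball_04 above 0.5 N or contact force between the fingers and ball_05 above 0.5 N or contact force between the fingers and ball_06 above 0.5 N or contact force between the fingers and ball_07 above 0.5 N or contact force between the fingers and ball_08 above 0.5 N or contact force between the fingers and ball_09 above 0.5 N or contact force between the fingers and ball_10 above 0.5 N or contact force between the fingers and ball_11 above 0.5 N or contact force between the fingers and ball_12 above 0.5 N).
It fails at once if the dropper bottle is moved more than 3 cm or knocked over (distance of dropper_bottle from where it was at the start of the episode above 0.03 m or angle between dropper_bottle's own z axis and vertical above 0.5 rad).
Of jar_a, jar_b, jar_c only 1 to 2 are there at a start; the rules pass over those that are not, and their reading is None.
At some moment in a run one of scoop may be knocked a few centimetres aside while the robot is not near it.
It also fails if it takes over 210 s, if anything falls off the work surface, if the arm or the gripper's body presses on something with over 40 N, if the wrist force passes 120 N, or if a joint passes its speed limit or range.

## Robot

A 6-joint arm with a two-finger parallel gripper is mounted at the origin on a cart in front of the work surface, level with it; the furniture and walls round the work are solid. World frame = base frame: x ahead of the robot, y to its left, z up, the work surface at z = 0. Lengths are in m, angles in rad, forces in N, time in s.
With the tool pointing down it reaches from about 0.375 to 0.9 m from the base axis. Payload 3.1 kg.
Tool frame: the origin (TCP) lies midway between the tips of the shut fingers; the grasp point (between the pads) lies grip_point_offset behind it (grip_point_offset is the distance from the TCP to the grasp point, in m); y points along the fingers, z is the direction in which the jaws open and shut, and the axes are right-handed (so a half turn about y gives the same grasp; the last joint's range is limited). The gripper opens to 87 mm and grips with 3 to 60 N. Pads are 19 mm wide; open, the fingers measure 117 mm over their backs; the gripper's body (75 mm by 190 mm) begins 51 mm behind the grasp point.
Start: joints at [-1.464, 0.527, 1.433, -0, 1.181, -0.178], TCP at [0.176, -0.6, 0.198] pointing down, gripper open.
Joint ranges: [-3.08, 3.08], [-0.75, 2.2], [0.22, 2.44], [-1.43, 4.57], [0, 2.65], [-2.85, 2.85]. Speed limits (rad/s): [2.79, 2.79, 3.14, 3.14, 3.14, 3.14].

## Interface

Orientations are given as a unit quaternion [x, y, z, w].
In Python, from rig import * gives the robot as it stands.
- The arm moves only by the tool jog_arm, never from a script. Its argument "increments" is a list that holds one entry, the list of rows, each a list of 7 numbers: the turn, a rotation vector about the world's x, y, z in degrees, then the shift along the world's x, y, z in m, then the closure, from -1 (fully open) to 1 (shut), so that 0 is half open. In form: [[[rx, ry, rz, x, y, z, jaw], ...]]. A call has 1 to 8 rows; each row is the pose to reach, as a shift and turn from the pose measured when the call began; what a row does not reach only later rows make up. A row lasts 1/10 s, in which the tool goes at most 50 mm and 8.59 degrees, less where a joint would pass 70% of its speed; a pose out of reach is approached as far as the arm can. A call with a gripper value outside its range is refused whole. The fingers move at their own pace and stop on an object; "squeeze" is the grip in N (left out, the last holds). Time passes only in rows, so rows that repeat a pose let the fingers close. It gives the time, the measured TCP pose, the force and the opening at its end, in the units of the state.
- get_obs(): the state, without advancing time (a new reading comes with each control period).
- camera(name): name is "scene" or "top" or "wrist"; returns the picture (480x640x3 uint8, red, green, blue); there is no depth.
- camera_info(name): a dict with "K" (3x3 intrinsics, pixels), "R" (3x3) and "t" (3): a world point X has camera coordinates R X + t. Camera axes: x right, y down, z forward; pixel columns grow to the right and rows downward; lengths in m; the calibration is good to about 2 mm. A picture is of the moment at which its call begins: read the wrist's pose just before it. camera_info takes no time and is no camera call; for the wrist camera it gives the pose at the moment of the call.
- hand_in(): hands the job in, once; it reports no verdict.
The state is a dict: "time": time; "q": joint angles; "joint_velocities": joint speeds; "joint_torque": joint torques, N m; "position": TCP position; "tool_rot": TCP orientation; "ft_force": force on the tool from outside, world axes, zero at the start; "moment": the same for the moment, N m; "grip_width": finger opening in m.
Only numpy, scipy, OpenCV 4.12 (cv2) and the standard library are available. Lean on these libraries where they do the work, as an engineer would, in place of code of your own. Each camera call takes 0.05 s, during which the arm holds its last target.

## Working session

There is one attempt and no reset: what is moved stays moved. The work goes in short steps, Python scripts to look and compute and a tool call to move; the robot and the scene stay as the last step left them, time stands still between calls to the robot, and variables do not carry over. Pictures are saved under pics/ and viewed, and the job is handed in when it is done.

Besides the shell and the picture viewer there is one more tool, called after ">>>" by a JSON object that holds its "fn" and its "kwargs". jog_arm: Moves the arm, as the interface text tells. Its arguments: {"type":"object","properties":{"increments":{"type":"array","items":{"type":"array","items":{"type":"array","items":{"type":"number"}}}},"squeeze":{"type":"number"}},"required":["increments"]}

```bash
ls; mkdir -p pics
python3 - <<'E'
from rig import *
import cv2,json
o=get_obs(); print(o)
for n in ["scene","top","wrist"]:
    im=camera(n); cv2.imwrite(f"pics/{n}0.png",im[:,:,::-1])
    print(n,camera_info(n))
import rig
print([x for x in dir(rig) if not x.startswith('_')])
try: print(grip_point_offset)
except Exception as e: print(e)
E
```

```text
pics
{'time': 0.0, 'q': array([-1.46451223e+00,  5.28455935e-01,  1.43389837e+00, -2.98010343e-05,
        1.18140916e+00, -1.78494859e-01]), 'joint_velocities': array([ 0.00095974, -0.0013075 ,  0.00060264,  0.00045948,  0.00124048,
       -0.0003408 ]), 'joint_torque': array([-1.31337394e-03, -4.40044248e+01, -1.76594388e+01,  6.30971580e-02,
        5.84039243e-02, -1.62242432e-04]), 'position': array([ 0.17552832, -0.59902404,  0.19727924]), 'tool_rot': array([-0.10033063,  0.70071704, -0.69918234,  0.10036656]), 'ft_force': array([-0.0560414 , -0.53313449, -0.42988761]), 'moment': array([-0.00515602,  0.00010441,  0.00922265]), 'grip_width': 0.08722486174702272}
scene {'K': array([[556.65762007,   0.        , 317.73508801],
       [  0.        , 556.65762007, 241.14819393],
       [  0.        ,   0.        ,   1.        ]]), 'R': array([[-0.82923024, -0.55879278, -0.01130654],
       [-0.40777721,  0.61871506, -0.6714979 ],
       [ 0.3822237 , -0.55221581, -0.7409202 ]]), 't': array([0.45045697, 0.27572184, 0.99503229])}
top {'K': array([[600.74904203,   0.        , 322.81754   ],
       [  0.        , 600.74904203, 225.06908468],
       [  0.        ,   0.        ,   1.        ]]), 'R': array([[ 0.00220738, -0.99995727, -0.0089765 ],
       [-0.99648423, -0.00144774, -0.08376801],
       [ 0.08375144,  0.00912985, -0.99644485]]), 't': array([-0.00909077,  0.54390313,  1.33369165])}
wrist {'K': array([[406.02782313,   0.        , 318.0111093 ],
       [  0.        , 406.02782313, 239.29332541],
       [  0.        ,   0.        ,   1.        ]]), 'R': array([[ 0.28017908, -0.95994668, -0.00143001],
       [-0.91529724, -0.26759572,  0.30103737],
       [-0.28936249, -0.08303549, -0.95361127]]), 't': array([-0.62368258, -0.03537714,  0.39272715])}
['Unreachable', 'camera', 'camera_info', 'get_obs', 'grip_point_offset', 'hand_in']
0.0187
```

View pics/top0.png

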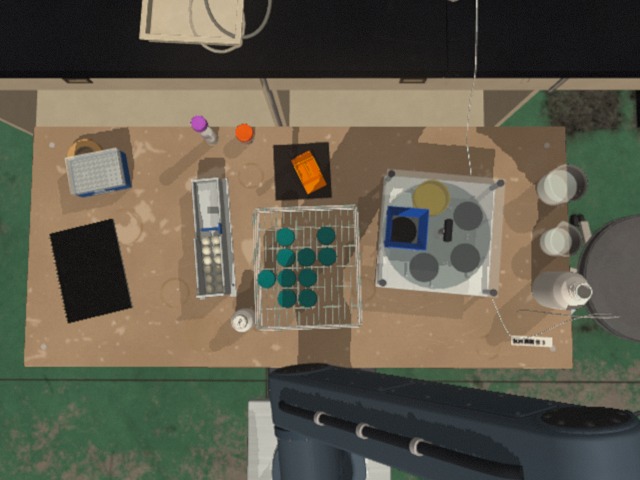

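View pics/scene0.png

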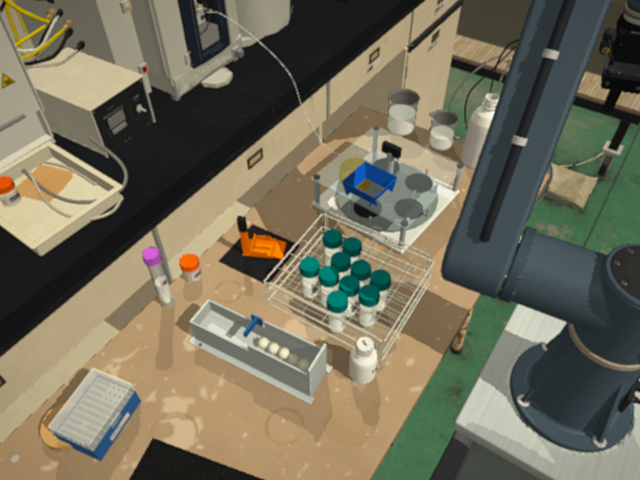

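View pics/wrist0.png

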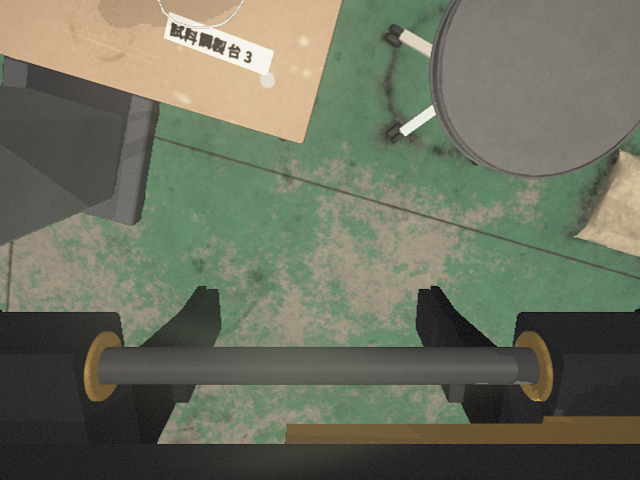

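Run:
```python
import cv2
im=cv2.imread('pics/top0.png'); 
cv2.imwrite('pics/t_a.png',cv2.resize(im[120:340,180:345],None,fx=3.6,fy=2.7*1.0,interpolation=cv2.INTER_CUBIC)[:600])
cv2.imwrite('pics/t_b.png',cv2.resize(im[160:310,365:515],None,fx=4,fy=4,interpolation=cv2.INTER_CUBIC))
im=cv2.imread('pics/scene0.png'); 
cv2.imwrite('pics/s_a.png',cv2.resize(im[200:410,170:410],None,fx=2.8,fy=2.8,interpolation=cv2.INTER_CUBIC))
```

```text
(no output)
```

View pics/t_a.png

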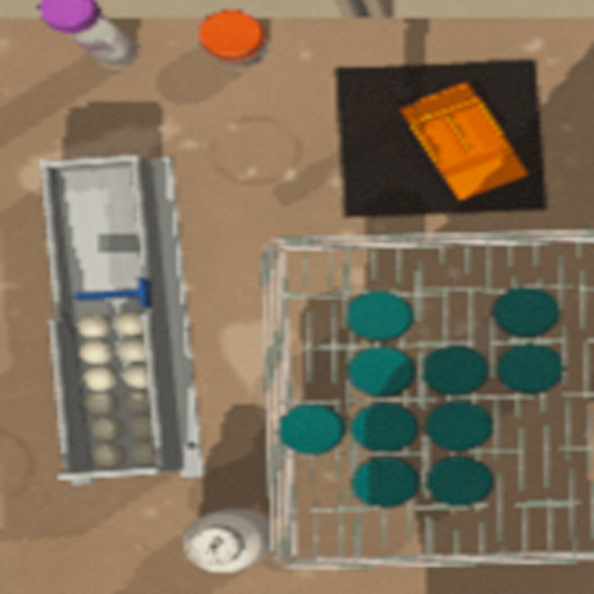

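View pics/t_b.png

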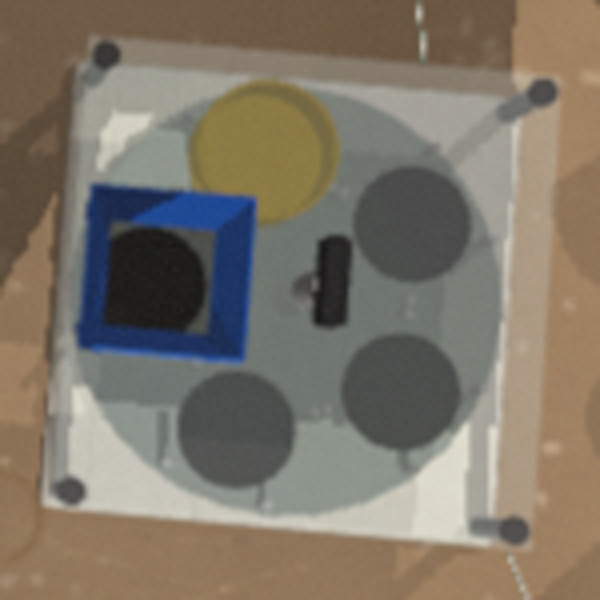

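View pics/s_a.png

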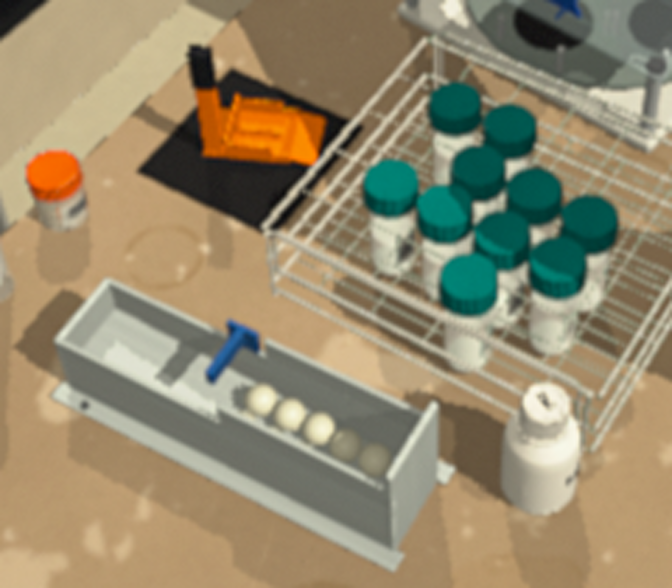

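```bash
cat > h.py <<'E'
import numpy as np, cv2
from rig import *
from scipy.spatial.transform import Rotation as Rn
def ray(ci,u,v):
    K,R,t=ci["K"],ci["R"],ci["t"]
    d=R.T@np.linalg.solve(K,np.array([u,v,1.])); c=-R.T@t
    return c,d
def plane(ci,u,v,z):
    c,d=ray(ci,u,v); return c+d*(z-c[2])/d[2]
def proj(ci,X):
    p=ci["K"]@(ci["R"]@np.asarray(X,float)+ci["t"]); return p[:2]/p[2]
def st():
    o=get_obs(); r=Rn.from_quat(o["tool_rot"]); 
    print("t",round(o["time"],2),"pos",o["position"].round(4),"\nR cols x,y,z",r.as_matrix().round(3).tolist(),"\nq",o["q"].round(3),"F",o["ft_force"].round(2),"M",o["moment"].round(3),"w",round(o["grip_width"],4)); return o
def snap(n,f):
    ci=camera_info(n); im=camera(n)[:,:,::-1].copy(); cv2.imwrite("pics/"+f,im); np.save("pics/"+f+".npy",{k:np.asarray(v) for k,v in ci.items()},allow_pickle=True); return ci,im
def load(f):
    return np.load("pics/"+f+".npy",allow_pickle=True).item(), cv2.imread("pics/"+f)
E
python3 - <<'E'
from h import *
st()
ci=camera_info("top"); im=cv2.imread("pics/top0.png"); hsv=cv2.cvtColor(im,cv2.COLOR_BGR2HSV)
print("knob",plane(ci,448,230.2,.164).round(4))
# pillars of base guard (image approx), top z .0865?
B=lambda x,y:(x/4+365,y/4+160)
for p in [(107,54),(542,92),(70,490),(514,530)]: print("pillar",plane(ci,*B(*p),.0865).round(4))
for p in [(95,185),(257,197),(80,347),(243,360)]: print("hopper rim",plane(ci,*B(*p),.1205).round(4))
A=lambda x,y:(x/3.6+180,y/2.7+120)
for p,z in [((42,162),.06),((172,158),.06),((60,478),.095),((157,474),.095),((78,297),.067),((150,293),.08)]: print("trough",plane(ci,*A(*p),z).round(4))
for p in [(337,68),(535,60),(345,215),(547,208)]: print("mat",plane(ci,*A(*p),.003).round(4))
for p in [(400,108),(465,82),(528,175),(463,200)]: print("scoop",plane(ci,*A(*p),.01).round(4))
for p in [(222,545)]: print("bottle",plane(ci,*A(*p),.1).round(4))
E
```

```text
t 0.15 pos [ 0.1755 -0.5992  0.1975] 
R cols x,y,z [[-0.96, -0.0, 0.281], [-0.281, 0.002, -0.96], [-0.0, -1.0, -0.002]] 
q [-1.465  0.528  1.434 -0.     1.181 -0.178] F [ 0.67 -0.45  0.54] M [ 0.035  0.02  -0.003] w 0.0873
knob [ 0.522  -0.2619  0.164 ]
pillar [ 0.6508 -0.1577  0.0865]
pillar [ 0.6302 -0.392   0.0865]
pillar [ 0.4158 -0.1362  0.0865]
pillar [ 0.3952 -0.3719  0.0865]
hopper rim [ 0.5755 -0.1472  0.1205]
hopper rim [ 0.5693 -0.232   0.1205]
hopper rim [ 0.4905 -0.1388  0.1205]
hopper rim [ 0.4839 -0.2236  0.1205]
trough [0.6405 0.2822 0.06  ]
trough [0.6439 0.2022 0.06  ]
trough [0.3844 0.2584 0.095 ]
trough [0.3876 0.2012 0.095 ]
trough [0.529  0.2564 0.067 ]
trough [0.5313 0.2103 0.08  ]
mat [0.7313 0.1066 0.003 ]
mat [ 0.7383 -0.0209  0.003 ]
mat [0.6042 0.1003 0.003 ]
mat [ 0.6103 -0.0288  0.003 ]
scoop [0.6952 0.0653 0.01  ]
scoop [0.7177 0.0239 0.01  ]
scoop [ 0.6376 -0.0166  0.01  ]
scoop [0.6162 0.0247 0.01  ]
bottle [0.3329 0.1614 0.1   ]
```

>>> {"fn": "jog_arm", "kwargs": {"increments": [[[0,0,-21,0.2,0.1,0.07,-0.2],[0,0,-21,0.2,0.1,0.07,-0.2],[0,0,-21,0.2,0.1,0.07,-0.2],[0,0,-21,0.2,0.1,0.07,-0.2],[0,0,-21,0.2,0.1,0.07,-0.2],[0,0,-21,0.33,0.34,0.07,-0.2],[0,0,-21,0.33,0.34,0.07,-0.2],[0,0,-21,0.33,0.34,0.07,-0.2]]]}}

```text
time: 0.95
position: [0.4477, -0.3654, 0.2671]
tool_rot: [0.029, 0.707, -0.706, -0.029]
ft_force: [-0.1, 0.2, -0.2]
grip_width: 0.0522
```

>>> {"fn": "jog_arm", "kwargs": {"increments": [[[0,0,0,0,0,0,-0.2],[0,0,0,0,0,0,-0.2]]]}}

```text
time: 1.15
position: [0.4481, -0.3642, 0.2671]
tool_rot: [0.028, 0.707, -0.706, -0.028]
ft_force: [-0.4, -0.2, -0.1]
grip_width: 0.0522
```

Run:
```python
from h import *
st(); ci,im=snap("wrist","w1.png")
ci,im=snap("top","top1.png")
```

```text
t 1.15 pos [ 0.4481 -0.3642  0.2671] 
R cols x,y,z [[-0.997, -0.0, -0.079], [0.079, 0.002, -0.997], [0.001, -1.0, -0.002]] 
q [-8.760e-01  3.910e-01  1.468e+00  1.000e-03  1.284e+00  7.730e-01] F [-0.37 -0.21 -0.1 ] M [-0.027 -0.005  0.008] w 0.0522
```

View pics/w1.png

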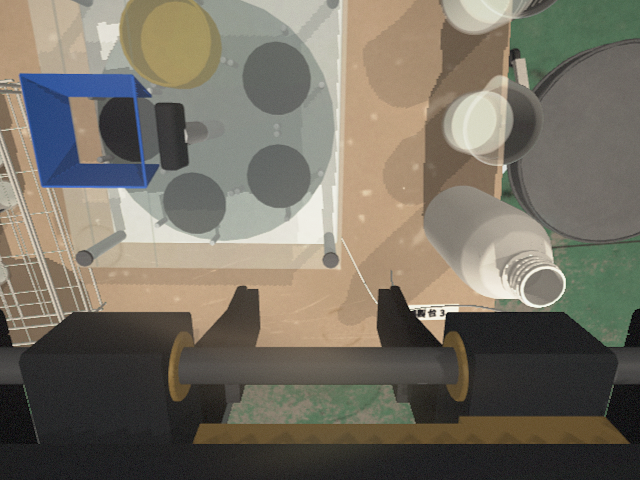

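Run:
```python
from h import *
ci,im=load("w1.png")
print("cam",(-ci["R"].T@ci["t"]).round(3))
c=im[90:180,140:220]; m=((c.max(2)<50)).astype(np.uint8)
n,l,s,ce=cv2.connectedComponentsWithStats(m)
for i in range(1,n):
    if s[i,4]>80: print(s[i],ce[i]+[140,90])
k=1+np.argmax(s[1:,4]); ys,xs=np.nonzero(l==k); r=cv2.minAreaRect(np.c_[xs+140,ys+90].astype(np.float32)); print(r)
bp=cv2.boxPoints(r)
for p in bp: print(p.round(1),plane(ci,*p,.164).round(4))
print("knob",plane(ci,*r[0],.164).round(4),plane(ci,*r[0],.151).round(4))
b,g,rr=[c.astype(int) for c in cv2.split(im)]
m=((b>110)&(rr<70)).astype(np.uint8)
ys,xs=np.nonzero(m[:200,:200]); rc=cv2.minAreaRect(np.c_[xs,ys].astype(np.float32)); print(rc)
P=[plane(ci,*p,.1205) for p in cv2.boxPoints(rc)]
print(np.array(P).round(4),np.mean(P,0).round(4))
for p in [(85,258),(331,260)]: print("pil",plane(ci,*p,.0865).round(4),plane(ci,*p,.1).round(4))
```

```text
cam [ 0.532 -0.371  0.454]
[ 34  17  12  46 175] [179.58857143 128.        ]
((179.72647094726562, 129.44410705566406), (45.48102569580078, 9.356972694396973), 85.60128784179688)
[173.3 107.1] [ 0.5419 -0.2723  0.164 ]
[182.6 106.4] [ 0.5419 -0.2787  0.164 ]
[186.1 151.8] [ 0.5118 -0.2757  0.164 ]
[176.8 152.5] [ 0.5118 -0.2691  0.164 ]
knob [ 0.5271 -0.274   0.164 ] [ 0.5269 -0.2696  0.151 ]
((83.5, 130.0), (112.0, 127.0), 90.0)
[[ 0.5766 -0.1452  0.1205]
 [ 0.5688 -0.242   0.1205]
 [ 0.4839 -0.2242  0.1205]
 [ 0.4922 -0.1193  0.1205]] [ 0.5304 -0.1827  0.1205]
pil [ 0.4148 -0.1352  0.0865] [ 0.4191 -0.1438  0.1   ]
pil [ 0.394  -0.3715  0.0865] [ 0.399  -0.3714  0.1   ]
```

>>> {"fn": "jog_arm", "kwargs": {"increments": [[[0,0,0,0.01,0.05,0,-0.2],[0,0,0,0.01,0.1,0,-0.2],[0,0,0,0.01,0.102,0,-0.2],[0,0,0,0.01,0.102,0,-0.2]]]}}

```text
time: 1.65
position: [0.4571, -0.2652, 0.2673]
tool_rot: [0.029, 0.707, -0.706, -0.029]
ft_force: [0.5, -1.1, 0.2]
grip_width: 0.0522
```

Run:
```python
from h import *
st(); ci,im=snap("wrist","w2.png")
```

```text
t 1.65 pos [ 0.4571 -0.2652  0.2673] 
R cols x,y,z [[-0.997, 0.0, -0.083], [0.083, 0.0, -0.997], [-0.0, -1.0, -0.0]] 
q [-0.738  0.318  1.586  0.     1.238  0.916] F [ 0.46 -1.15  0.17] M [ 0.023 -0.016  0.019] w 0.0522
```

View pics/w2.png

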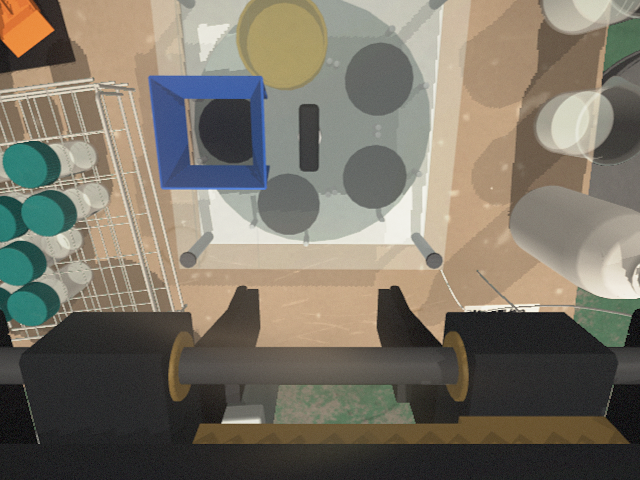

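Run:
```python
from h import *
ci,im=load("w2.png")
c=im[90:185,285:335]; print(c[45:50,:,:].max(2)[0].tolist())
m=((c.max(2)<60)).astype(np.uint8)
n,l,s,ce=cv2.connectedComponentsWithStats(m)
k=1+np.argmax(s[1:,4]); ys,xs=np.nonzero(l==k); r=cv2.minAreaRect(np.c_[xs+285,ys+90].astype(np.float32)); print(r)
for p in cv2.boxPoints(r): print(p.round(1),plane(ci,*p,.164).round(4))
print("knob",plane(ci,*r[0],.164).round(4),plane(ci,*r[0],.151).round(4))
for p in [(149,76),(264,78),(162,189),(268,188)]: print("hop",plane(ci,*p,.1205).round(4))
for p in [(188,260),(434,260)]: print("pil",plane(ci,*p,.0865).round(4),plane(ci,*p,.1).round(4))
for p in [(249,288),(388,288)]: print("tip",)
```

```text
[149, 146, 146, 146, 147, 146, 145, 147, 150, 146, 146, 149, 149, 145, 102, 52, 62, 65, 61, 66, 62, 65, 67, 66, 65, 65, 63, 69, 63, 63, 64, 61, 57, 89, 171, 191, 151, 141, 147, 145, 146, 146, 144, 144, 146, 147, 147, 148, 149, 147]
((301.0, 135.0), (20.0, 2.0), 90.0)
[300. 125.] [ 0.5324 -0.2584  0.164 ]
[302. 125.] [ 0.5323 -0.2598  0.164 ]
[302. 145.] [ 0.5189 -0.2585  0.164 ]
[300. 145.] [ 0.519  -0.2571  0.164 ]
knob [ 0.5257 -0.2585  0.164 ] [ 0.525  -0.2579  0.151 ]
hop [ 0.5767 -0.1449  0.1205]
hop [ 0.568  -0.2323  0.1205]
hop [ 0.4899 -0.1374  0.1205]
hop [ 0.4834 -0.2251  0.1205]
pil [ 0.4144 -0.135   0.0865] [ 0.419 -0.14   0.1  ]
pil [ 0.3946 -0.3715  0.0865] [ 0.4    -0.3678  0.1   ]
tip
tip
```

>>> {"fn": "jog_arm", "kwargs": {"increments": [[[0,0,0,0.04,0.001,-0.03,-0.2],[0,0,0,0.0665,0.001,-0.06,-0.2],[0,0,0,0.0665,0.001,-0.1,-0.2],[0,0,0,0.0665,0.001,-0.13,-0.2],[0,0,0,0.0665,0.001,-0.131,-0.2],[0,0,0,0.0665,0.001,-0.131,1],[0,0,0,0.0665,0.001,-0.131,1],[0,0,0,0.0665,0.001,-0.131,1]]], "squeeze": 20}}

```text
time: 2.5
position: [0.525, -0.2668, 0.1385]
tool_rot: [-0.031, -0.705, 0.707, 0.028]
ft_force: [0.2, 0.4, 0.4]
grip_width: 0.0355
```

>>> {"fn": "jog_arm", "kwargs": {"increments": [[[0,0,0,0,0,0,1],[0,0,0,0,0,0,1],[0,0,0,0,0,0,1]]]}}

```text
time: 2.8
position: [0.5258, -0.2653, 0.1399]
tool_rot: [-0.033, -0.706, 0.707, 0.028]
ft_force: [1.5, 7.5, 8.8]
grip_width: 0.0121
```

>>> {"fn": "jog_arm", "kwargs": {"increments": [[[0,0,8,-0.001,0.001,0,1],[0,0,16,-0.001,0.001,0,1],[0,0,24,-0.001,0.001,0,1],[0,0,32,-0.001,0.001,0,1],[0,0,40,-0.001,0.001,0,1],[0,0,48,-0.001,0.001,0,1],[0,0,56,-0.001,0.001,0,1],[0,0,64,-0.001,0.001,0,1]]]}}

```text
time: 3.6
position: [0.5248, -0.2642, 0.1402]
tool_rot: [-0.349, 0.615, -0.613, 0.352]
ft_force: [-0.4, 0.1, 0.5]
grip_width: 0.0004
```

>>> {"fn": "jog_arm", "kwargs": {"increments": [[[0,0,4,0,0,0,1],[0,0,8,0,0,0,1],[0,0,8.5,0,0,0,1],[0,0,8.5,0,0,0,1]]]}}

```text
time: 4.0
position: [0.5249, -0.2642, 0.1404]
tool_rot: [-0.393, 0.588, -0.586, 0.397]
ft_force: [0.5, -0.4, -0.1]
grip_width: 0.0003
```

Run:
```python
from h import *
st(); ci,im=snap("top","top2.png"); cv2.imwrite('pics/t_c.png',cv2.resize(im[150:310,350:530],None,fx=3.6,fy=3.6,interpolation=cv2.INTER_CUBIC))
```

```text
t 4.0 pos [ 0.5249 -0.2642  0.1404] 
R cols x,y,z [[-0.377, 0.003, 0.926], [-0.926, 0.005, -0.377], [-0.006, -1.0, 0.0]] 
q [-0.66   0.549  1.585  0.007  1.009 -0.277] F [ 0.51 -0.43 -0.15] M [-0.046 -0.065 -0.044] w 0.0003
```

View pics/t_c.png

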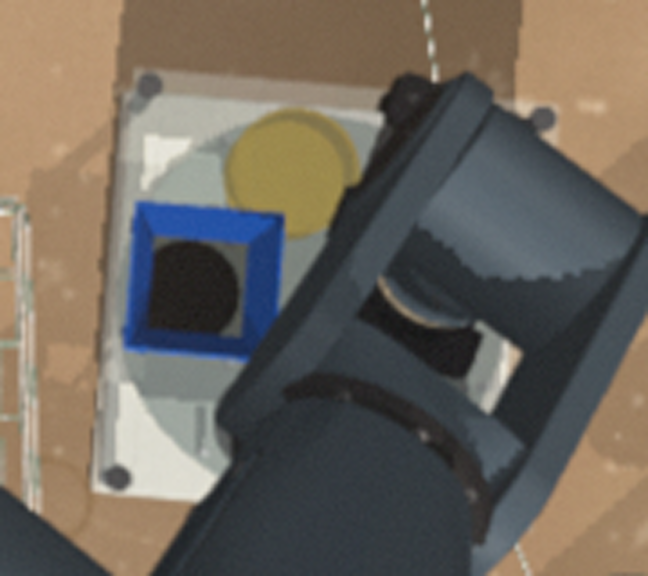

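Run:
```python
from h import *
ci,im=snap("wrist","w3.png")
```

```text
(no output)
```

View pics/w3.png

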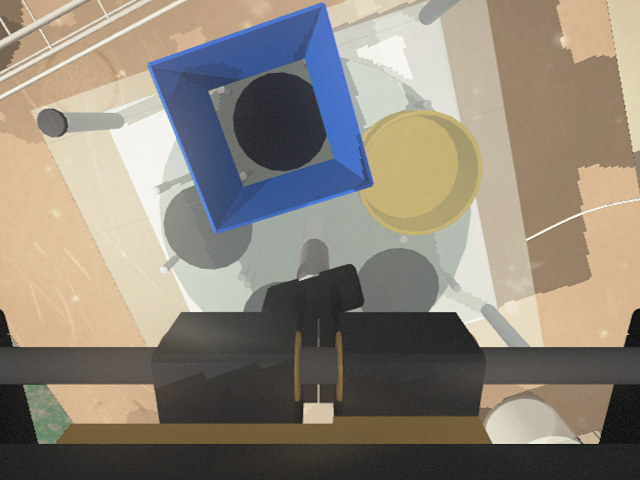

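Run:
```python
from h import *
ci,im=load("w3.png")
o=get_obs()
print("TCP",proj(ci,o["position"]), "grasp",proj(ci,o["position"]+[0,0,.0187]))
for z in (.138,.151,.164): print(z,proj(ci,[.5236,-.264,z]))
for f in ("w1.png","w2.png"):
    c,_=load(f); print(f,(-c["R"].T@c["t"]).round(4), proj(c,[.5236,-.264,.164]))
c2=camera_info("top")
# two-view triangulation of knob centre: top (448,230.2), w2 (309,137.5), w1 (171.5,136.5)
A=[];b=[]
for c,u,v in [(c2,448,230.2),(load("w2.png")[0],309,137.5),(load("w1.png")[0],170,136)]:
    p,d=ray(c,u,v); d/=np.linalg.norm(d); M=np.eye(3)-np.outer(d,d); A.append(M); b.append(M@p)
print(np.linalg.solve(sum(A[1:]),sum(b[1:])),np.linalg.solve(sum(A),sum(b)))
cv2.imwrite("pics/w3c.png",cv2.resize(im[220:340,220:420],None,fx=4,fy=4))
```

```text
TCP [317.75907789 286.79433161] grasp [317.78903995 303.47667844]
0.138 [315.24295383 285.46694737]
0.151 [315.10131836 296.51548474]
0.164 [314.94023679 309.08095152]
w1.png [ 0.5317 -0.3707  0.4538] [166.41798973 135.84200656]
w2.png [ 0.5405 -0.2717  0.454 ] [309.24695189 137.41681002]
[ 0.52308128 -0.26360787  0.1560741 ] [ 0.52293033 -0.26353993  0.15564182]
```

View pics/w3c.png

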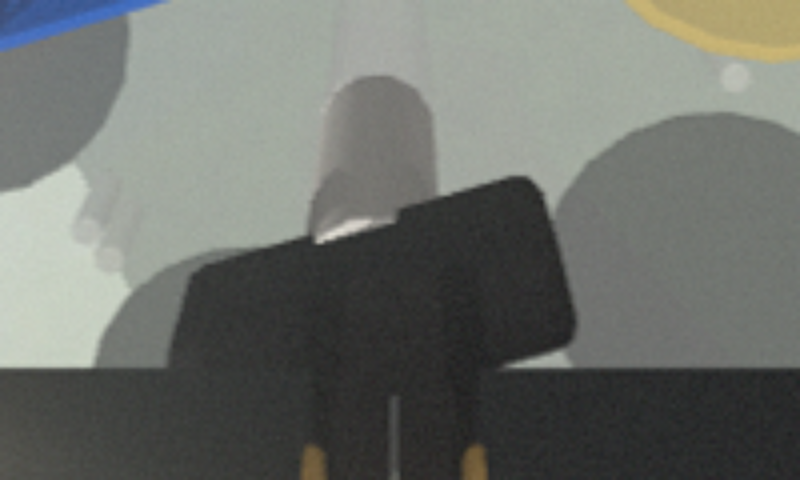

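Run:
```python
from h import *
ci,im=snap("scene","s3.png")
o=get_obs()
p=proj(ci,o["position"]); print(p, proj(ci,[.5236,-.264,.164]),proj(ci,[.5236,-.264,.138]))
u,v=p.astype(int)
cv2.imwrite("pics/s3c.png",cv2.resize(im[v-70:v+60,u-90:u+90],None,fx=4,fy=4,interpolation=cv2.INTER_CUBIC))
```

```text
[390.27947589 153.0111088 ] [391.65811471 144.71229012] [390.64059284 154.05786582]
```

View pics/s3c.png

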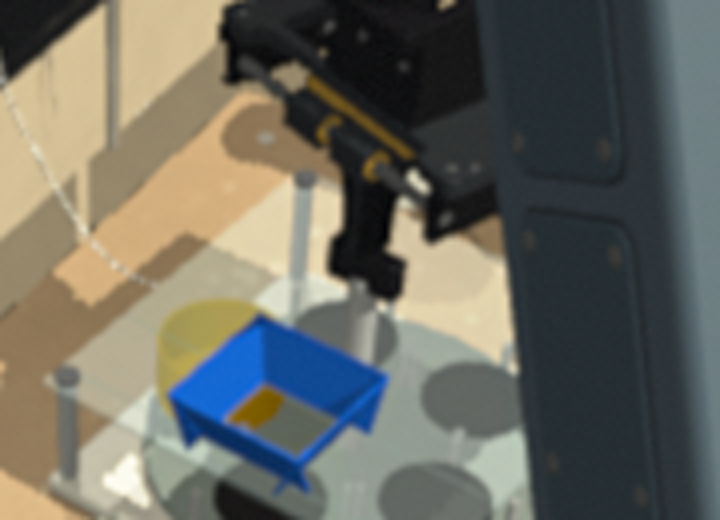

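>>> {"fn": "jog_arm", "kwargs": {"increments": [[[0,0,0,0,0,0.01,1],[0,0,0,0,0,0.02,1],[0,0,0,0,0,0.035,1],[0,0,0,0,0,0.05,1]]]}}

```text
time: 4.55
position: [0.5251, -0.2644, 0.1917]
tool_rot: [-0.393, 0.587, -0.586, 0.397]
ft_force: [-0.4, 0.4, 0.5]
grip_width: 0.0008
```

Run:
```python
from h import *
st()
ci,im=snap("wrist","w4.png")
o=get_obs(); print(proj(ci,o["position"]))
ci,im=snap("scene","s4.png")
p=proj(ci,o["position"]); print(p)
u,v=p.astype(int)
cv2.imwrite("pics/s4c.png",cv2.resize(im[v-70:v+60,u-90:u+90],None,fx=4,fy=4,interpolation=cv2.INTER_CUBIC))
```

```text
t 4.55 pos [ 0.5251 -0.2644  0.1917] 
R cols x,y,z [[-0.377, 0.003, 0.926], [-0.926, 0.005, -0.377], [-0.006, -1.0, 0.001]] 
q [-0.66   0.485  1.536  0.007  1.122 -0.277] F [-0.36  0.38  0.45] M [-0.061 -0.055 -0.025] w 0.0008
[321.51090989 289.88499046]
[391.98137969 132.53326707]
```

View pics/w4.png

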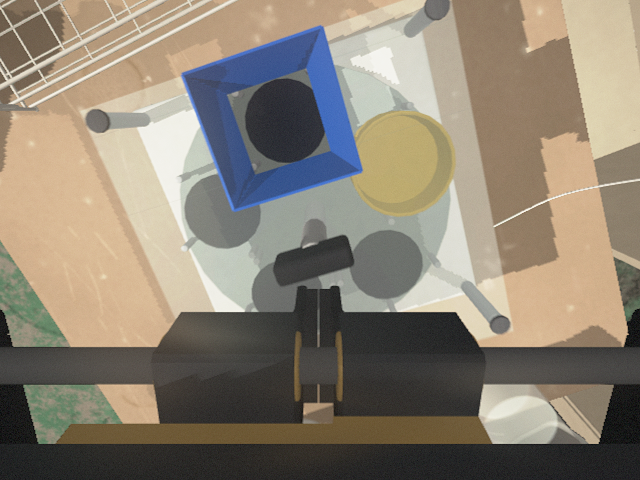

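View pics/s4c.png

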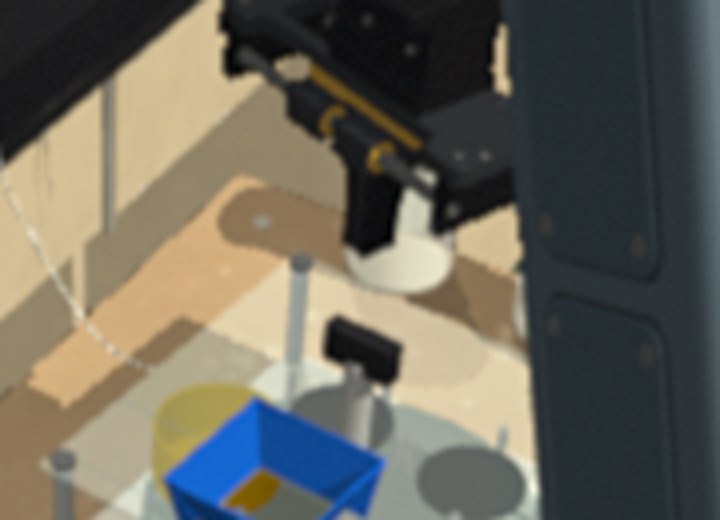

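Run:
```python
from h import *
c3,i3=load("w3.png"); c4,i4=load("w4.png"); c2,i2=load("w2.png")
cv2.imwrite("pics/w4c.png",cv2.resize(i4[215:335,220:420],None,fx=4,fy=4,interpolation=cv2.INTER_CUBIC))
def tri(L):
    A=[];b=[]
    for c,u,v in L:
        p,d=ray(c,u,v); d/=np.linalg.norm(d); M=np.eye(3)-np.outer(d,d); A.append(M); b.append(M@p)
    return np.linalg.solve(sum(A),sum(b)).round(4)
print("cams",[(-c["R"].T@c["t"]).round(4).tolist() for c in (c2,c3,c4)])
print(tri([(c3,351,264.5),(c4,346,237)]),tri([(c3,364,302),(c4,353,264)]))
# hopper rim corners in w3,w4,w2
print("hop",tri([(c3,149,64),(c4,183,74)]),tri([(c3,324,4),(c4,324,27)]),tri([(c3,371,186),(c4,361,172)]),tri([(c3,215,232),(c4,235,209)]))
cs,_=load("s4.png")
print(proj(cs,[.5236,-.264,.164]),proj(cs,[.5236,-.264,.138]))
```

```text
cams [[0.5405, -0.2717, 0.454], [0.5561, -0.1874, 0.3276], [0.5561, -0.1874, 0.379]]
[ 0.5436 -0.2684  0.1172] [ 0.5439 -0.2752  0.1515]
hop [ 0.4914 -0.1371  0.1216] [ 0.577  -0.1453  0.1226] [ 0.5686 -0.2319  0.1144] [ 0.4878 -0.2203  0.1339]
[391.65811471 144.71229012] [390.64059284 154.05786582]
```

View pics/w4c.png

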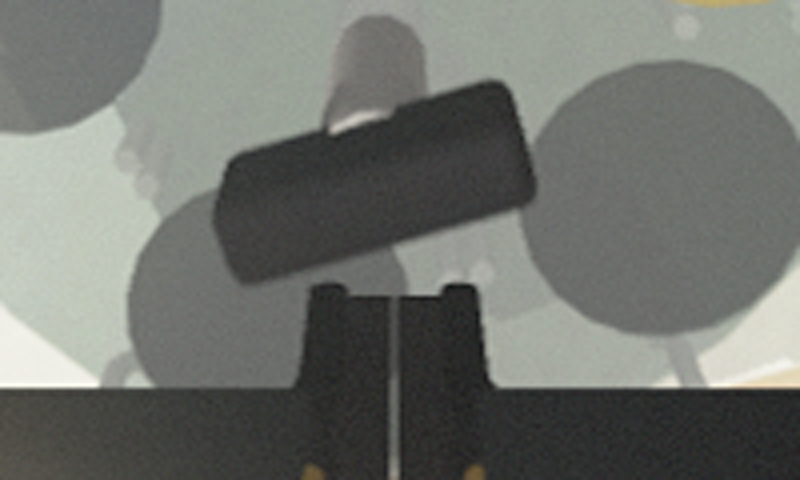

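Run:
```python
from h import *
c4,i4=load("w4.png"); c2,i2=load("w2.png"); ct=camera_info("top"); cs=camera_info("scene")
for z in (.12,.13,.138,.151,.164): print(z,"axis w4",proj(c4,[.5236,-.264,z]).round(1),"scene",proj(cs,[.5236,-.264,z]).round(1),"w2",proj(c2,[.5236,-.264,z]).round(1),"top",proj(ct,[.5236,-.264,z]).round(1))
# corners of knob box at nominal
th=np.radians(-4.5); ex=np.array([np.cos(th),np.sin(th),0]); ey=np.array([-np.sin(th),np.cos(th),0])
for ztop in (.164,.15,.14):
    P=[proj(c4,np.array([.5236,-.264,ztop])+sx*.023*ex+sy*.007*ey) for sx,sy in ((-1,-1),(1,-1),(1,1),(-1,1))]
    print(ztop,np.round(P,1).tolist())
i=cv2.imread("pics/scene0.png"); cv2.imwrite("pics/s0k.png",cv2.resize(i[120:210,330:450],None,fx=6,fy=6,interpolation=cv2.INTER_CUBIC))
```

```text
0.12 axis w4 [315.3 243.4] scene [390.  160.4] w2 [310.4 134. ] top [444.8 231. ]
0.13 axis w4 [315.2 248.1] scene [390.3 156.9] w2 [310.2 134.7] top [445.7 230.7]
0.138 axis w4 [315.2 252.2] scene [390.6 154.1] w2 [310.  135.3] top [446.5 230.4]
0.151 axis w4 [315.1 259.3] scene [391.1 149.4] w2 [309.6 136.3] top [447.8 229.9]
0.164 axis w4 [315.  267.2] scene [391.7 144.7] w2 [309.2 137.4] top [449.  229.4]
0.164 [[280.7, 289.3], [357.4, 266.6], [350.5, 244.2], [272.6, 267.7]]
0.15 [[282.7, 279.8], [355.2, 258.2], [348.6, 236.9], [275.0, 259.2]]
0.14 [[283.9, 273.6], [353.8, 252.7], [347.4, 232.2], [276.6, 253.7]]
```

View pics/s0k.png

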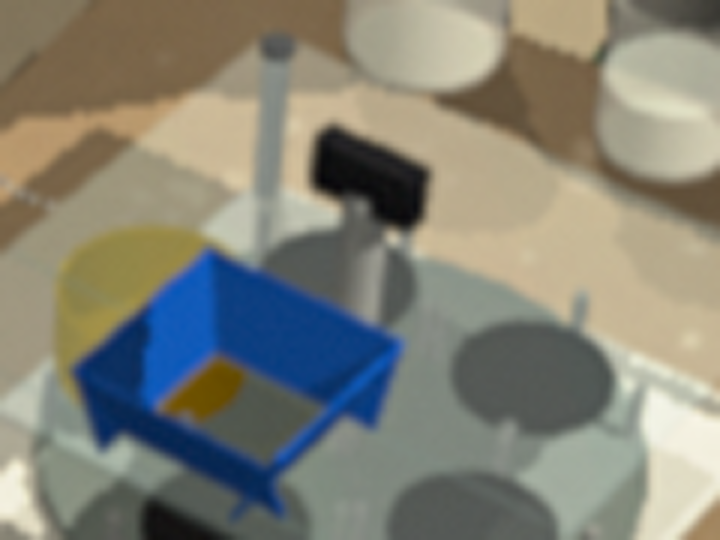

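Run:
```python
from h import *
c2,i2=load("w2.png")
p=np.array([.4571,-.2652,.2673]); 
for h in (0,.01,.0187,.025):
  for f in (0,.0095):
    X=p+[f,0,h]; q=c2["R"]@X+c2["t"]; print(h,f,q.round(4),proj(c2,X).round(1), "px for 52.2mm",round(406*.0522/q[2],1))
cv2.imwrite("pics/w2c.png",cv2.resize(i2[270:350,220:420],None,fx=4,fy=4,interpolation=cv2.INTER_CUBIC))
```

```text
0 0 [0.0006 0.0235 0.2032] [319.2 286.3] px for 52.2mm 104.3
0 0.0095 [-2.000e-04  1.450e-02  2.004e-01] [317.6 268.6] px for 52.2mm 105.8
0.01 0 [0.0006 0.0265 0.1937] [319.3 294.9] px for 52.2mm 109.4
0.01 0.0095 [-0.0002  0.0175  0.1908] [317.6 276.5] px for 52.2mm 111.1
0.0187 0 [0.0006 0.0291 0.1854] [319.3 303.1] px for 52.2mm 114.3
0.0187 0.0095 [-0.0002  0.0201  0.1825] [317.6 284. ] px for 52.2mm 116.1
0.025 0 [0.0006 0.031  0.1794] [319.4 309.6] px for 52.2mm 118.1
0.025 0.0095 [-0.0002  0.022   0.1765] [317.6 289.9] px for 52.2mm 120.1
```

View pics/w2c.png

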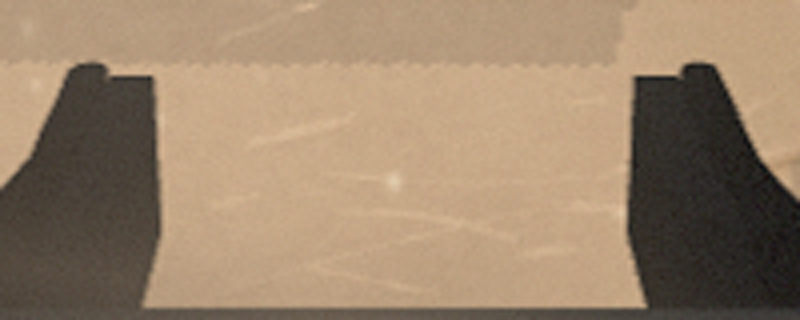

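>>> {"fn": "jog_arm", "kwargs": {"increments": [[[0,0,-8,-0.001,0,0.02,0.2],[0,0,-16,-0.001,0,0.02,0.2],[0,0,-24,-0.001,0,0.02,0.2],[0,0,-32,-0.001,0,0.02,0.2],[0,0,-40,-0.001,0,0.02,0.2],[0,0,-48,-0.001,0,0.02,0.2],[0,0,-56,-0.001,0,0.02,0.2],[0,0,-64,-0.001,0,0.02,0.2]]]}}

```text
time: 5.45
position: [0.5254, -0.2653, 0.2132]
tool_rot: [0.02, -0.705, 0.709, -0.023]
ft_force: [-0.3, -1.4, -0.4]
grip_width: 0.0346
```

>>> {"fn": "jog_arm", "kwargs": {"increments": [[[0,0,-8,-0.001,0,0,0.2],[0,0,-8.5,-0.001,0,-0.03,0.2],[0,0,-8.5,-0.001,0,-0.06,0.2],[0,0,-8.5,-0.001,0,-0.07,0.2],[0,0,-8.5,-0.001,0,-0.07,0.2]]]}}

```text
time: 5.95
position: [0.5232, -0.2645, 0.1415]
tool_rot: [-0.031, -0.705, 0.708, 0.03]
ft_force: [0.2, -0.8, 0.4]
grip_width: 0.0346
```

>>> {"fn": "jog_arm", "kwargs": {"increments": [[[0,0,0,0,0,-0.008,0.2],[0,0,0,0,0,-0.016,0.2],[0,0,0,0,0,-0.024,0.2],[0,0,0,0,0,-0.024,0.2]]]}}

```text
time: 6.35
position: [0.5227, -0.2641, 0.1167]
tool_rot: [-0.03, -0.705, 0.708, 0.031]
ft_force: [0.6, 0.2, 0.9]
grip_width: 0.0349
```

Run:
```python
from h import *
st()
ci,im=snap("wrist","w5.png")
o=get_obs()
ci,im=snap("scene","s5.png")
p=proj(ci,o["position"]); print(p)
u,v=p.astype(int)
cv2.imwrite("pics/s5c.png",cv2.resize(im[v-70:v+60,u-90:u+90],None,fx=4,fy=4,interpolation=cv2.INTER_CUBIC))
```

```text
t 6.35 pos [ 0.5227 -0.2641  0.1167] 
R cols x,y,z [[-0.996, -0.001, -0.086], [0.086, -0.003, -0.996], [0.001, -1.0, 0.003]] 
q [-0.657  0.579  1.61  -0.004  0.952  1.003] F [0.65 0.24 0.94] M [0.048 0.003 0.053] w 0.0349
[390.15997545 161.36072113]
```

View pics/w5.png

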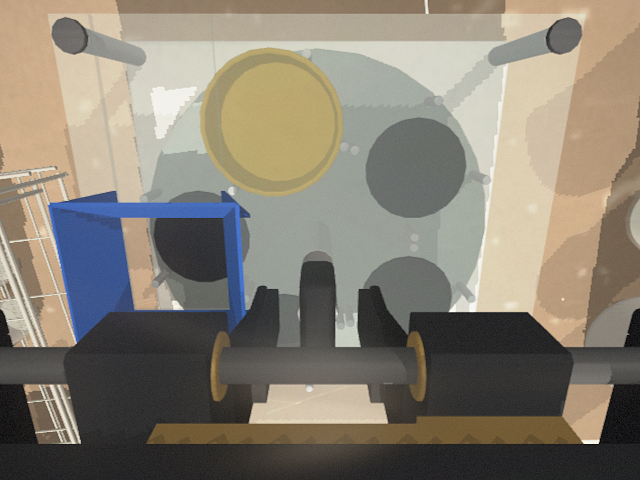

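View pics/s5c.png

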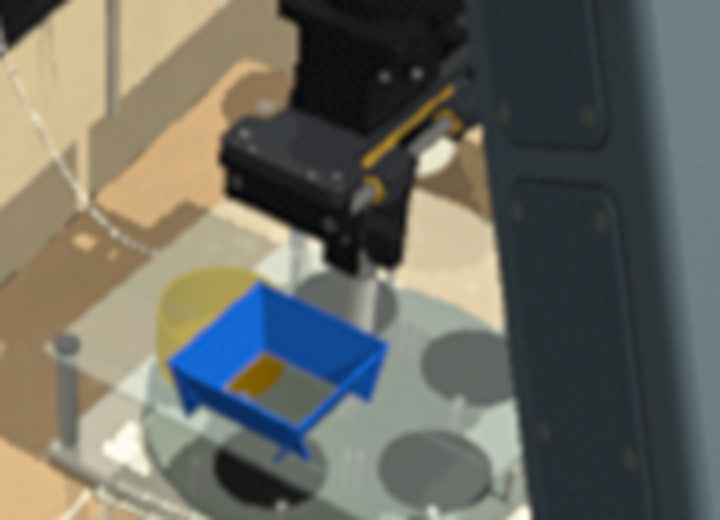

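>>> {"fn": "jog_arm", "kwargs": {"increments": [[[0,0,0,0,0,0,1],[0,0,0,0,0,0,1],[0,0,0,0,0,0,1],[0,0,0,0,0,0,1]]], "squeeze": 30}}

```text
time: 6.85
position: [0.5235, -0.2639, 0.1178]
tool_rot: [-0.031, -0.705, 0.707, 0.03]
ft_force: [1.2, 1.6, 1.2]
grip_width: 0.0149
```

>>> {"fn": "jog_arm", "kwargs": {"increments": [[[0,0,8,0,0,0,1],[0,0,16,0,0,0,1],[0,0,24,0,0,0,1],[0,0,32,0,0,0,1],[0,0,40,0,0,0,1],[0,0,48,0,0,0,1],[0,0,56,0,0,0,1],[0,0,64,0,0,0,1]]]}}

```text
time: 7.65
position: [0.523, -0.2629, 0.1178]
tool_rot: [-0.349, 0.614, -0.614, 0.351]
ft_force: [-0.7, 2.3, 1.1]
grip_width: 0.0158
```

>>> {"fn": "jog_arm", "kwargs": {"increments": [[[0,0,4,0,0,0,1],[0,0,8,0,0,0,1],[0,0,8,0,0,0,1]]]}}

```text
time: 7.95
position: [0.5228, -0.2629, 0.1178]
tool_rot: [-0.392, 0.589, -0.588, 0.393]
ft_force: [-0.2, 0.3, -1.4]
grip_width: 0.0156
```

Run:
```python
from h import *
st()
ci,im=snap("wrist","w6.png")
```

```text
t 7.95 pos [ 0.5228 -0.2629  0.1178] 
R cols x,y,z [[-0.385, 0.001, 0.923], [-0.923, 0.001, -0.385], [-0.002, -1.0, 0.001]] 
q [-0.658  0.577  1.61   0.002  0.954 -0.264] F [-0.21  0.3  -1.45] M [ 0.033 -0.03   0.135] w 0.0156
```

View pics/w6.png

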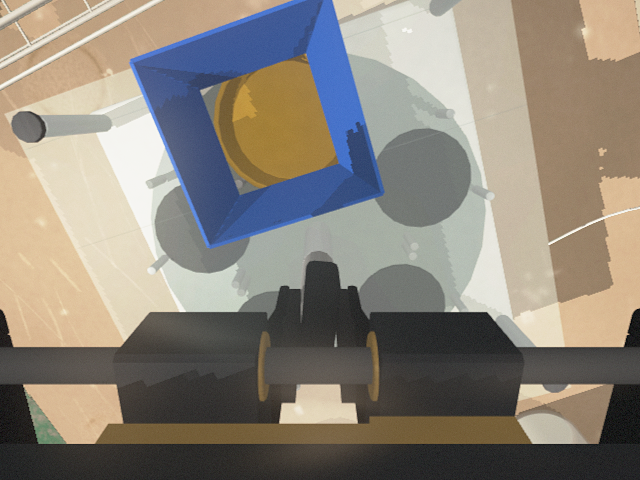

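>>> {"fn": "jog_arm", "kwargs": {"increments": [[[0,0,0,0,0,0,-0.2],[0,0,0,0,0,0,-0.2],[0,0,0,0,0,0.04,-0.2],[0,0,8,0,0.0,0.09,-0.2],[0,0,16,0.0,0.04,0.13,-0.2],[0,0,24,0.0,0.09,0.14,-0.2],[0,0,32,0.0,0.14,0.14,-0.2],[0,0,40,0.0,0.18,0.14,-0.2]]]}}

```text
time: 8.8
position: [0.5231, -0.0814, 0.259]
tool_rot: [-0.569, 0.417, -0.419, 0.571]
ft_force: [-0.2, -0.2, 0.2]
grip_width: 0.0516
```

>>> {"fn": "jog_arm", "kwargs": {"increments": [[[0,0,8.5,0.03,0.04,0,-0.2],[0,0,17,0.06,0.07,0,-0.2],[0,0,25.5,0.09,0.09,0,-0.2],[0,0,34,0.11,0.09,0,-0.2],[0,0,42.5,0.11,0.09,0,-0.2],[0,0,51,0.11,0.09,0,-0.2],[0,0,59.5,0.11,0.09,0,-0.2],[0,0,68,0.11,0.09,0,-0.2]]]}}

```text
time: 9.6
position: [0.6331, 0.0086, 0.2589]
tool_rot: [-0.706, 0.026, -0.026, 0.708]
ft_force: [-0.5, -0.9, -1.2]
grip_width: 0.052
```

>>> {"fn": "jog_arm", "kwargs": {"increments": [[[0,0,8.5,0.02,0,0,-0.2],[0,0,17,0.03,0,0,-0.2],[0,0,25,0.03,0,0,-0.2],[0,0,25,0.03,0,0,-0.2],[0,0,25,0.03,0,0,-0.2]]]}}

```text
time: 10.1
position: [0.6629, 0.0086, 0.2587]
tool_rot: [-0.695, -0.126, 0.127, 0.697]
ft_force: [-0.0, 0.7, 0.1]
grip_width: 0.0517
```

Run:
```python
from h import *
st()
ci,im=snap("wrist","w7.png")
ci,im=snap("scene","s7.png")
ci,im=snap("top","t7.png")
```

```text
t 10.1 pos [0.6629 0.0086 0.2587] 
R cols x,y,z [[0.936, -0.002, -0.352], [0.352, 0.003, 0.936], [-0.0, -1.0, 0.003]] 
q [-0.157  0.526  1.257  0.003  1.36  -2.088] F [-0.    0.65  0.12] M [ 0.103 -0.103 -0.054] w 0.0517
```

View pics/w7.png

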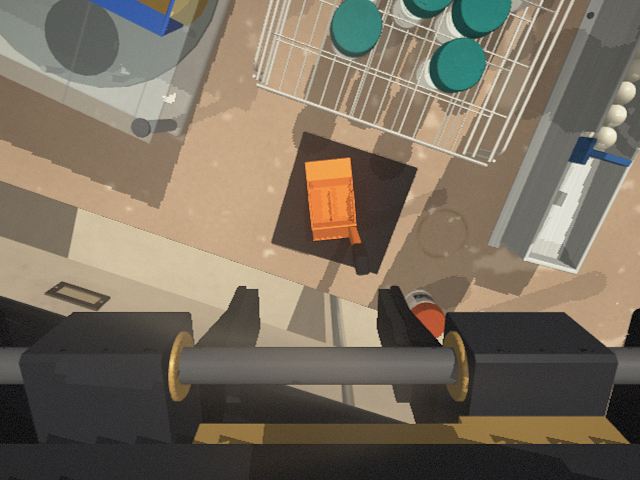

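View pics/s7.png

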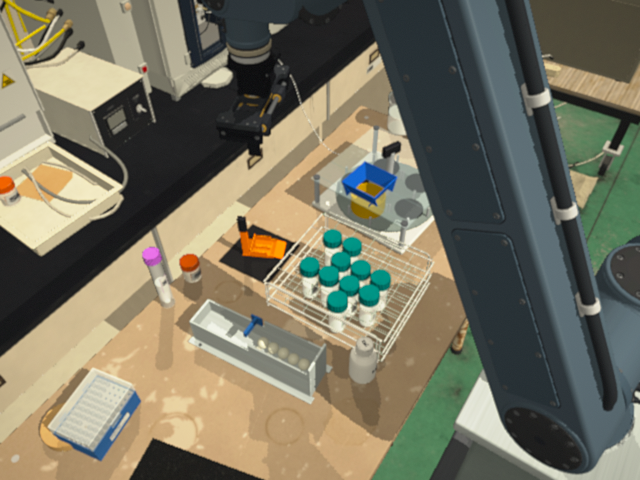

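Run:
```python
from h import *
ci,im=load("w7.png"); cv2.imwrite("pics/w7c.png",cv2.resize(im[140:290,270:430],None,fx=4,fy=4,interpolation=cv2.INTER_CUBIC))
```

```text
(no output)
```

View pics/w7c.png

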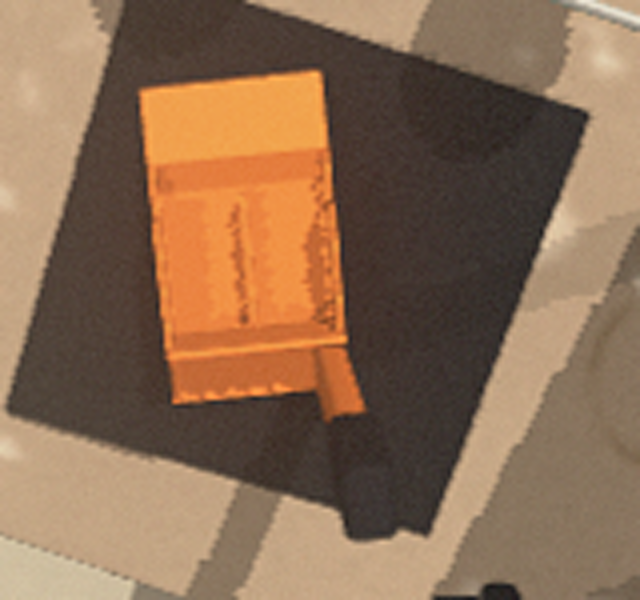

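Run:
```python
from h import *
ci,im=load("w7.png")
f=lambda x,y,z: plane(ci,270+x/4,140+y/4,z)
nl,nr=f(140,88,.004),f(322,70,.004); bl,br=f(170,355,.025),f(346,343,.025); bb=f(174,404,.003)
print(nl.round(4),nr.round(4),bl.round(4),br.round(4),bb.round(4))
print("widths",np.linalg.norm(nl-nr),np.linalg.norm(bl-br),"len",np.linalg.norm(((nl+nr)/2-(bl+br)/2)[:2]),np.linalg.norm((nl-bb)[:2]))
ex=((bl+br)/2-(nl+nr)/2)[:2]; a=np.degrees(np.arctan2(ex[1],ex[0])); e2=((nr-nl))[:2]; a2=np.degrees(np.arctan2(e2[1],e2[0])); e3=(br-bl)[:2]; a3=np.degrees(np.arctan2(e3[1],e3[0]));print("yaw from x",a,"from y",a2-90,a3-90)
yaw=np.radians((a+a2-90+a3-90)/3); print("yaw",np.degrees(yaw))
cx=np.array([np.cos(yaw),np.sin(yaw)]); cy=np.array([-cx[1],cx[0]])
n=((nl+nr)/2)[:2]; print("grip from nose",(n+79.5e-3*cx+.020*cy).round(4))
b=((bl[:2]+br[:2])/2); print("from back top (9 behind, maybe wall)", (b-.009*cx+.020*cy).round(4))
# grip top pixel: top face centre approx crop (365,520)?
print("griptop",f(368,505,.118).round(4), f(345,540,.118).round(4), f(395,533,.118).round(4))
```

```text
[ 0.6394 -0.0142  0.004 ] [0.6177 0.0299 0.004 ] [0.7008 0.0175 0.025 ] [0.6811 0.0606 0.025 ] [0.7202 0.0256 0.003 ]
widths 0.04907491686964158 0.04745404296219376 len 0.0697562384290765 0.0900557339243195
yaw from x 26.539611999830708 from y 26.14391032751591 24.588800336302512
yaw 25.757440887883046
grip from nose [0.6915 0.0604]
from back top (9 behind, maybe wall) [0.6742 0.0531]
griptop [0.6919 0.0608 0.118 ] [0.7012 0.0592 0.118 ] [0.6959 0.0688 0.118 ]
```

>>> {"fn": "jog_arm", "kwargs": {"increments": [[[0,0,5.4,0.015,0.03,-0.03,-0.2],[0,0,5.4,0.029,0.052,-0.07,-0.2],[0,0,5.4,0.029,0.052,-0.12,-0.2],[0,0,5.4,0.029,0.052,-0.12,-0.2]]]}}

```text
time: 10.65
position: [0.6856, 0.0617, 0.1308]
tool_rot: [-0.686, -0.154, 0.166, 0.692]
ft_force: [-1.6, 0.4, -0.8]
grip_width: 0.0523
```

Run:
```python
from h import *
st()
ci,im=snap("wrist","w8.png")
```

```text
t 10.65 pos [0.6856 0.0617 0.1308] 
R cols x,y,z [[0.898, -0.019, -0.44], [0.44, 0.004, 0.898], [-0.015, -1.0, 0.012]] 
q [-0.073  0.694  1.303  0.003  1.164 -2.101] F [-1.6   0.44 -0.81] M [ 0.139 -0.066  0.021] w 0.0523
```

View pics/w8.png

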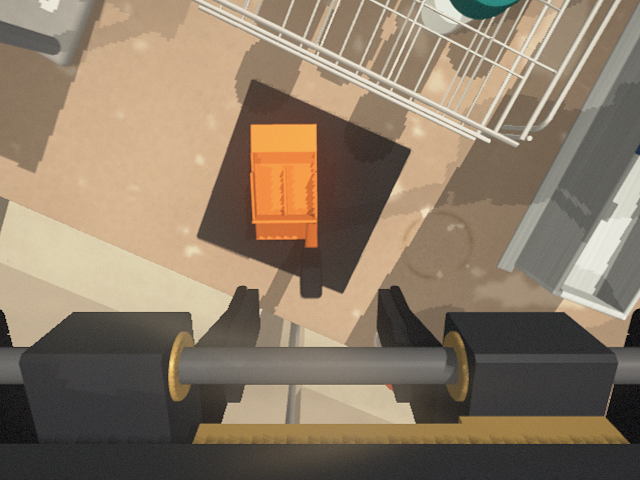

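>>> {"fn": "jog_arm", "kwargs": {"increments": [[[0,0,0,0.004,0,0,-0.2],[0,0,0,0.004,0,0,-0.2],[0,0,0,0.004,0,0,-0.2]]]}}

```text
time: 11.0
position: [0.6943, 0.0604, 0.1381]
tool_rot: [-0.687, -0.157, 0.161, 0.69]
ft_force: [0.3, 0.1, 1.6]
grip_width: 0.0526
```

Run:
```python
from h import *
st()
ci,im=snap("wrist","w9.png")
cv2.imwrite("pics/w9c.png",cv2.resize(im[100:310,230:400],None,fx=2.8,fy=2.8,interpolation=cv2.INTER_CUBIC))
```

```text
t 11.0 pos [0.6943 0.0604 0.1381] 
R cols x,y,z [[0.898, -0.006, -0.439], [0.439, 0.003, 0.898], [-0.004, -1.0, 0.005]] 
q [-0.074  0.692  1.284  0.003  1.172 -2.101] F [0.3  0.11 1.64] M [ 0.138 -0.116  0.033] w 0.0526
```

View pics/w9c.png

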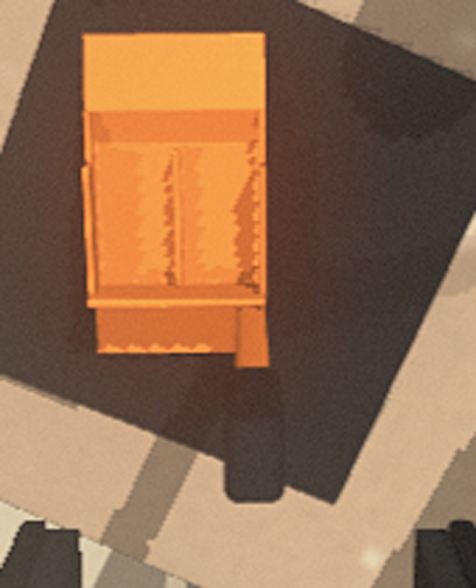

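Run:
```python
from h import *
ci,im=load("w9.png")
f=lambda x,y,z: plane(ci,230+x/2.8,100+y/2.8,z)
print("top back corners",f(225,500,.118).round(4),f(283,500,.118).round(4),"front?",f(228,430,.118).round(4),f(283,430,.118).round(4))
nl,nr=f(83,33,.004),f(265,33,.004); print(nl,nr)
e=(nr-nl)[:2]; yaw=np.arctan2(e[1],e[0])-np.pi/2; print(np.degrees(yaw))
cx=np.array([np.cos(yaw),np.sin(yaw)]); cy=np.array([-cx[1],cx[0]]); print("grip",((nl+nr)[:2]/2+.0795*cx+.020*cy).round(4))
# where pads midline projects: line through tcp +tool axis
o=get_obs(); r=Rn.from_quat(o["tool_rot"]).as_matrix()
for h in (0,.024,.04): print(h,proj(ci,o["position"]-h*r[:,1]).round(1))
```

```text
top back corners [0.7008 0.0592 0.118 ] [0.6958 0.0695 0.118 ] front? [0.6874 0.0534 0.118 ] [0.6827 0.0629 0.118 ]
[ 0.63906462 -0.01458873  0.004     ] [0.61756664 0.02947841 0.004     ]
26.00524933307835
grip [0.691  0.0603]
0 [318.1 283.7]
0.024 [318.  305.7]
0.04 [318.  323.7]
```

>>> {"fn": "jog_arm", "kwargs": {"increments": [[[0,0,0,-0.0035,0,-0.02,-0.2],[0,0,0,-0.0035,0,-0.045,-0.2],[0,0,0,-0.0035,0,-0.065,-0.2],[0,0,0,-0.0035,0,-0.08,-0.2],[0,0,0,-0.0035,0,-0.08,-0.2],[0,0,0,-0.0035,0,-0.08,-0.2]]]}}

```text
time: 11.65
position: [0.6911, 0.0603, 0.0585]
tool_rot: [-0.688, -0.158, 0.161, 0.69]
ft_force: [0.1, -0.7, -0.3]
grip_width: 0.052
```

Run:
```python
from h import *
st()
ci,im=snap("wrist","w10.png")
ci,im=snap("scene","s10.png")
cv2.imwrite("pics/s10c.png",cv2.resize(im[190:300,200:320],None,fx=5,fy=5,interpolation=cv2.INTER_CUBIC))
```

```text
t 11.65 pos [0.6911 0.0603 0.0585] 
R cols x,y,z [[0.898, -0.006, -0.439], [0.439, 0.003, 0.898], [-0.004, -1.0, 0.005]] 
q [-0.075  0.781  1.345  0.003  1.021 -2.102] F [ 0.14 -0.68 -0.29] M [ 0.105 -0.118  0.005] w 0.052
```

View pics/w10.png

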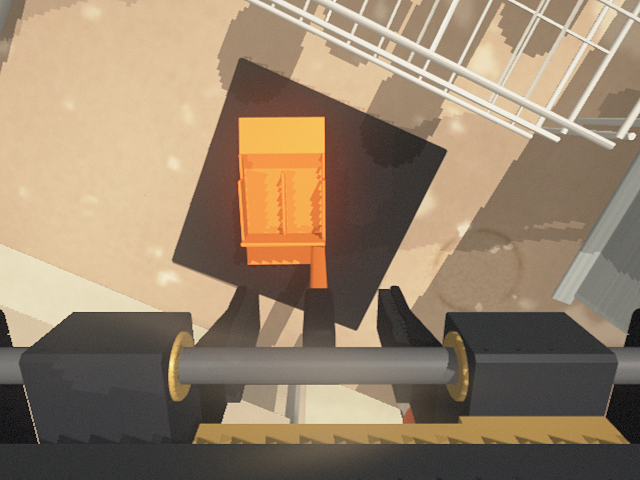

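View pics/s10c.png

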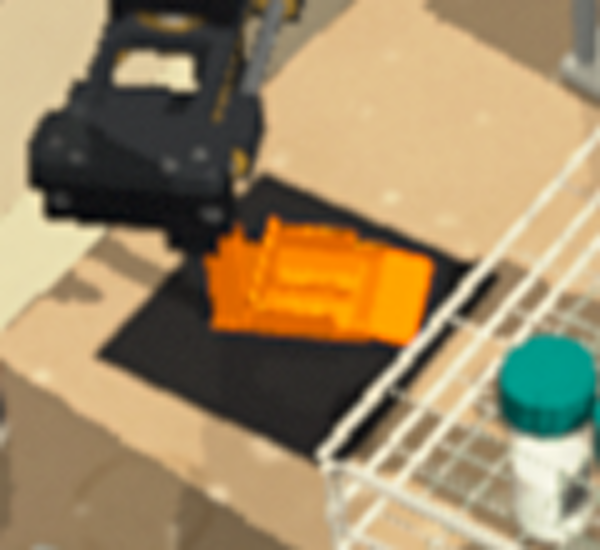

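>>> {"fn": "jog_arm", "kwargs": {"increments": [[[0,0,0,0,0,-0.002,1],[0,0,0,0,0,-0.002,1],[0,0,0,0,0,-0.002,1],[0,0,0,0,0,-0.002,1],[0,0,0,0,0,-0.002,1],[0,0,0,0,0,-0.002,1]]], "squeeze": 55}}

```text
time: 12.35
position: [0.6917, 0.0604, 0.0573]
tool_rot: [-0.688, -0.158, 0.161, 0.69]
ft_force: [0.0, 1.2, 0.9]
grip_width: 0.0121
```

Run:
```python
from h import *
st()
```

```text
t 12.35 pos [0.6917 0.0604 0.0573] 
R cols x,y,z [[0.898, -0.004, -0.439], [0.439, 0.003, 0.898], [-0.003, -1.0, 0.004]] 
q [-0.075  0.783  1.346  0.003  1.018 -2.102] F [0.02 1.15 0.9 ] M [ 0.254 -0.098 -0.036] w 0.0121
```

>>> {"fn": "jog_arm", "kwargs": {"increments": [[[0,0,0,0,0,0.02,1],[0,0,0,0,0,0.05,1],[0,0,0,0,0,0.09,1],[0,0,0,0,0,0.12,1],[0,0,0,0,0,0.12,1]]]}}

```text
time: 12.85
position: [0.6953, 0.0603, 0.1829]
tool_rot: [-0.689, -0.162, 0.157, 0.689]
ft_force: [0.8, -0.2, -0.5]
grip_width: 0.0121
```

Run:
```python
from h import *
st()
ci,im=snap("wrist","w11.png")
ci,im=snap("scene","s11.png")
```

```text
t 12.85 pos [0.6953 0.0603 0.1829] 
R cols x,y,z [[0.898, 0.007, -0.439], [0.439, 0.002, 0.898], [0.007, -1.0, -0.001]] 
q [-0.074  0.641  1.254  0.003  1.24  -2.101] F [ 0.84 -0.16 -0.49] M [ 0.18  -0.231  0.048] w 0.0121
```

View pics/w11.png

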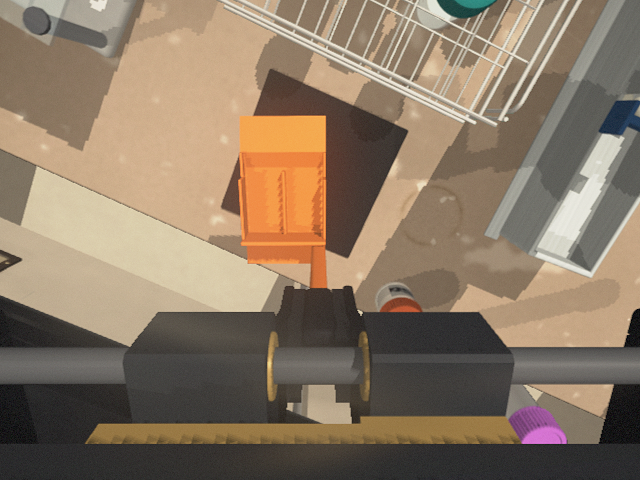

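View pics/s11.png

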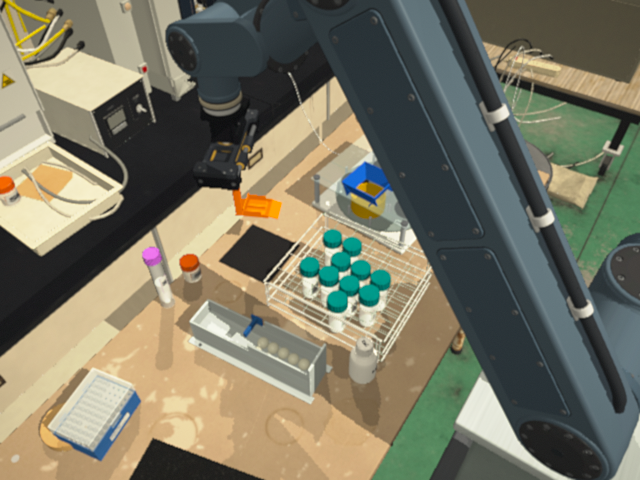

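>>> {"fn": "jog_arm", "kwargs": {"increments": [[[0,0,-5,-0.02,0.04,0.0,1],[0,0,-10,-0.04,0.08,0.0,1],[0,0,-15,-0.055,0.12,0,1],[0,0,-20.7,-0.066,0.16,0,1],[0,0,-20.7,-0.076,0.2,0,1],[0,0,-20.7,-0.076,0.211,0,1],[0,0,-20.7,-0.076,0.211,0,1],[0,0,-20.7,-0.076,0.211,0,1]]]}}

```text
time: 13.75
position: [0.6151, 0.2703, 0.1759]
tool_rot: [-0.706, -0.031, 0.035, 0.707]
ft_force: [-0.0, 0.2, -0.9]
grip_width: 0.0113
```

Run:
```python
from h import *
st()
ci,im=snap("wrist","w12.png")
```

```text
t 13.75 pos [0.6151 0.2703 0.1759] 
R cols x,y,z [[0.996, -0.005, -0.094], [0.094, 0.002, 0.996], [-0.005, -1.0, 0.002]] 
q [ 0.247  0.617  1.325  0.003  1.204 -1.419] F [-0.04  0.22 -0.92] M [ 0.139 -0.219  0.011] w 0.0113
```

View pics/w12.png

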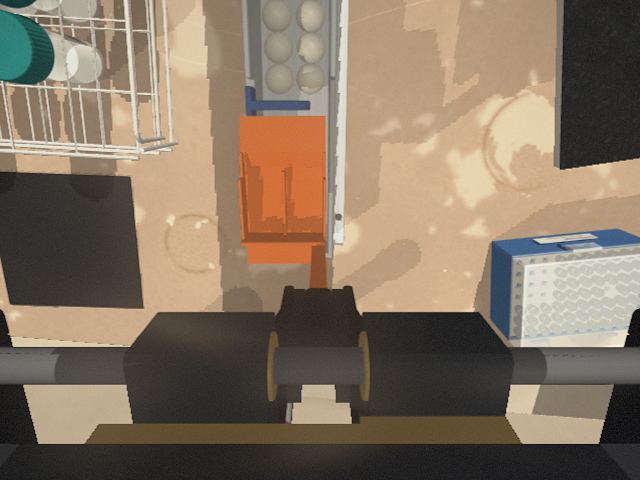

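Run:
```python
from h import *
ci,im=load("w12.png")
cv2.imwrite("pics/w12c.png",cv2.resize(im[0:150,210:370],None,fx=4,fy=4,interpolation=cv2.INTER_CUBIC))
cv2.imwrite("pics/w12d.png",cv2.resize(im[130:280,210:370],None,fx=4,fy=4,interpolation=cv2.INTER_CUBIC))
```

```text
(no output)
```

View pics/w12c.png

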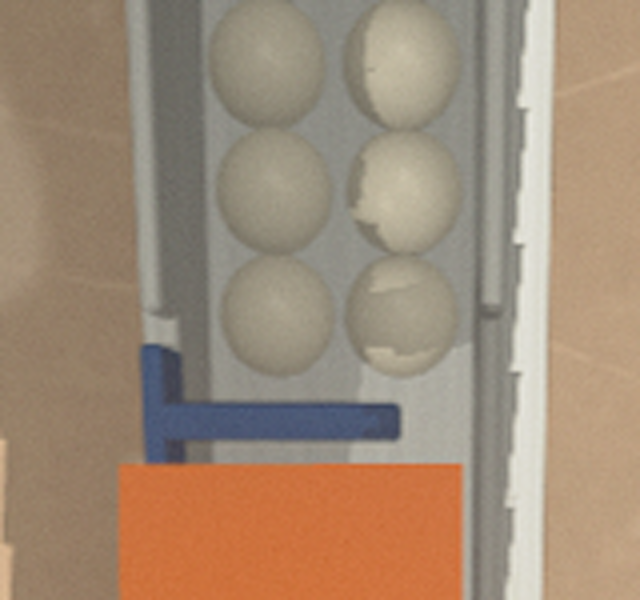

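View pics/w12d.png

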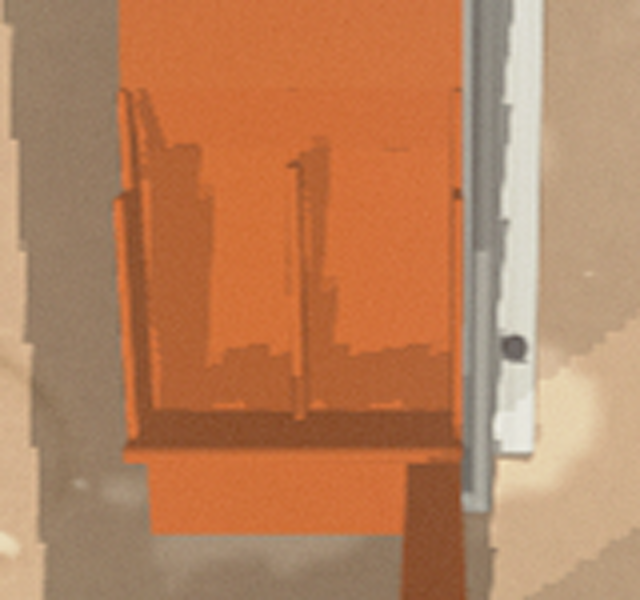

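Run:
```python
from h import *
ci,im=load("w12.png")
f=lambda x,y,z: plane(ci,210+x/4,y/4,z)[:2]
d=lambda x,y,z: plane(ci,210+x/4,130+y/4,z)[:2]
pin1,pin2=f(481,312,.078),f(484,0,.078)
pout1,pout2=f(500,315,.078),f(507,0,.078)
min1,min2=f(162,310,.078),f(149,0,.078)
mo1,mo2=f(142,310,.078),f(127,0,.078)
for n,a,b in (("+y in",pin1,pin2),("+y out",pout1,pout2),("-y in",min1,min2),("-y out",mo1,mo2)):
    e=a-b; print(n,a.round(4),b.round(4),"yaw",np.degrees(np.arctan2(e[1],e[0])).round(2))
c0,c1=d(490,512,.06),f(489,330,.06); 
pc=d(488,512,.06); print("+x+y outer corner",pc.round(4))
print("bar tip",f(400,405,.08).round(4),f(400,440,.08).round(4), "bar faces low z.067?",)
yaw=np.radians(5.3); ex=np.array([np.cos(yaw),np.sin(yaw)]); ey=np.array([-ex[1],ex[0]])
for nm,p,loc in (("pin1",pin1,(-2,26)),("pout1",pout1,(-2,30)),("min1",min1,(-2,-26)),("mo1",mo1,(-2,-30)),("corner",pc,(130,30)),("bartip",(f(400,405,.08)+f(400,440,.08))/2,(15,12.5))):
    print(nm,(p-loc[0]/1e3*ex-loc[1]/1e3*ey).round(4))
```

```text
+y in [0.511  0.2693] [0.466  0.2652] yaw 5.24
+y out [0.5111 0.2725] [0.4657 0.2688] yaw 4.67
-y in [0.5155 0.2174] [0.4709 0.2134] yaw 5.05
-y out [0.5158 0.2141] [0.4712 0.21  ] yaw 5.24
+x+y outer corner [0.6419 0.2847]
bar tip [0.5266 0.2574] [0.5321 0.2579] bar faces low z.067?
pin1 [0.5154 0.2436]
pout1 [0.5159 0.2428]
min1 [0.5151 0.2435]
mo1 [0.515  0.2442]
corner [0.5152 0.2428]
bartip [0.5155 0.2438]
```

```bash
cat >> h.py <<'E'
TC=np.array([.5153,.2435]); TY=np.radians(5.2); TX=np.array([np.cos(TY),np.sin(TY)]); TYv=np.array([-TX[1],TX[0]])
def tr(p): # world xy -> trough xy mm
    d=np.asarray(p)[:2]-TC; return np.array([d@TX,d@TYv])*1e3
def wd(x,y): # trough mm -> world
    return TC+x/1e3*TX+y/1e3*TYv
E
python3 - <<'E'
from h import *
ci,im=load("w12.png")
z=.1759-.0543+.001
f=lambda x,y,z: plane(ci,210+x/4,y/4,z)[:2]
d=lambda x,y,z: plane(ci,210+x/4,130+y/4,z)[:2]
a,b=f(120,465,z),f(462,465,z); print(tr(a),tr(b),np.linalg.norm(a-b))
zb=.1759-.0543+.022; c,e=d(125,460,zb),d(462,457,zb); print("back",tr(c),tr(e),np.linalg.norm(c-e))
zs=.1759-.0543+.0165; print("sides at pocket",tr(d(118,200,zs)),tr(d(461,200,zs)))
print("TCP",tr([.6151,.2703]))
E
```

```text
[ 21.67031662 -26.13858004] [21.57267585 22.29272737] 0.04843140583151046
back [ 91.52457678 -25.49773489] [91.01756102 22.39484849] 0.04789526706779555
sides at pocket [ 55.37684205 -25.47918866] [55.29884019 22.09696603]
TCP [101.81821613  17.64457038]
```

Run:
```python
from h import *
print(wd(105,19.4),wd(105,19.4)-[.6151,.2703])
```

```text
[0.61810959 0.27233658] [0.00300959 0.00203658]
```

>>> {"fn": "jog_arm", "kwargs": {"increments": [[[0,0,-0.2,0.003,0.002,-0.02,1],[0,0,-0.2,0.003,0.002,-0.04,1],[0,0,-0.2,0.003,0.002,-0.05,1],[0,0,-0.2,0.003,0.002,-0.05,1],[0,0,-0.2,0.003,0.002,-0.05,1]]]}}

```text
time: 14.3
position: [0.6191, 0.2698, 0.1267]
tool_rot: [-0.706, -0.029, 0.032, 0.707]
ft_force: [0.2, -1.2, 2.5]
grip_width: 0.0119
```

```bash
cat >> h.py <<'E'
def rep():
    o=st(); p=o["position"]; r=Rn.from_quat(o["tool_rot"]).as_matrix()
    yaw=np.degrees(np.arctan2(r[1,0],r[0,0])); pitch=np.degrees(np.arcsin(r[2,0])); roll=np.degrees(np.arcsin(r[2,2]))
    print("trough TCP",tr(p).round(2),"z",round(p[2]*1e3,2),"yaw",yaw.round(2),"noseup pitch(-)",pitch.round(2),"roll",roll.round(2),"under z",round((p[2]-.0543)*1e3,1)); return o
E
python3 - <<'E'
from h import *
rep()
ci,im=snap("wrist","w13.png")
cv2.imwrite("pics/w13c.png",cv2.resize(im[80:300,210:370],None,fx=2.7,fy=2.7,interpolation=cv2.INTER_CUBIC))
E
```

```text
t 14.3 pos [0.6191 0.2698 0.1267] 
R cols x,y,z [[0.996, -0.005, -0.087], [0.087, 0.002, 0.996], [-0.004, -1.0, 0.002]] 
q [ 0.245  0.675  1.357  0.003  1.113 -1.414] F [ 0.19 -1.17  2.49] M [-0.139  0.164  0.078] w 0.0119
trough TCP [105.74  16.82] z 126.65 yaw 4.98 noseup pitch(-) -0.26 roll 0.11 under z 72.4
```

View pics/w13c.png

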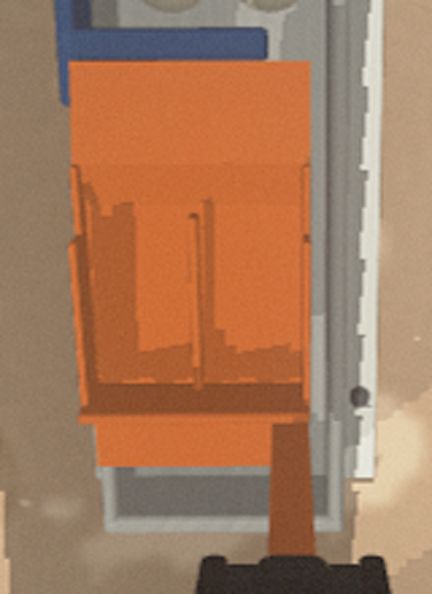

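>>> {"fn": "jog_arm", "kwargs": {"increments": [[[0,0,0,0,0.0,0.015,1],[0,0,0.2,0,0.003,0.015,1],[0,0,0.2,0,0.003,0.015,1],[0,0,0.2,0,0.003,0.015,1],[0,0,0.2,0,0.003,0.015,1]]]}}

```text
time: 14.85
position: [0.6187, 0.2733, 0.1413]
tool_rot: [-0.706, -0.03, 0.034, 0.707]
ft_force: [0.3, 0.1, -1.4]
grip_width: 0.0117
```

Run:
```python
from h import *
rep()
ci,im=snap("wrist","w14.png")
cv2.imwrite("pics/w14c.png",cv2.resize(im[80:300,210:370],None,fx=2.7,fy=2.7,interpolation=cv2.INTER_CUBIC))
```

```text
t 14.85 pos [0.6187 0.2733 0.1413] 
R cols x,y,z [[0.996, -0.005, -0.091], [0.091, 0.002, 0.996], [-0.005, -1.0, 0.002]] 
q [ 0.25   0.66   1.343  0.003  1.143 -1.413] F [ 0.3   0.07 -1.45] M [ 0.144 -0.213  0.053] w 0.0117
trough TCP [105.63  20.33] z 141.3 yaw 5.21 noseup pitch(-) -0.28 roll 0.13 under z 87.0
```

View pics/w14c.png

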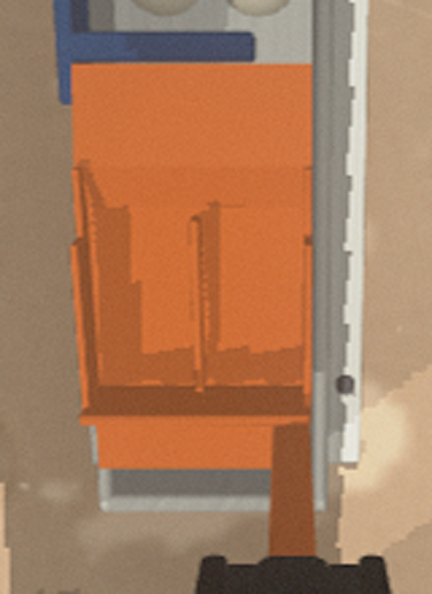

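```bash
cat >> h.py <<'E'
def tray(ci,pz,sx,sy,fx,nl,nr,bl,br):
    """pixel picks in crop -> trough coords of tray corners"""
    g=lambda p,z: tr(plane(ci,sx+p[0]/fx,sy+p[1]/fx,z))
    u=pz-.0543
    a,b,c,d=g(nl,u+.001),g(nr,u+.001),g(bl,u+.022),g(br,u+.022)
    print("nose",a.round(2),b.round(2),"mid",((a+b)/2).round(2)); print("back",c.round(2),d.round(2),"mid",((c+d)/2).round(2))
E
python3 - <<'E'
from h import *
ci,im=load("w14.png")
tray(ci,.1413,210,80,2.7,(72,64),(313,64),(80,418),(310,416))
g=lambda x,y,z: tr(plane(ci,210+x/2.7,80+y/2.7,z)).round(2)
print("trough +x corners",g(98,510,.06),g(327,507,.06), "bracket",g(58,100,.08),g(72,100,.08))
E
```

```text
nose [ 18.65 -24.79] [18.68 25.34] mid [18.66  0.27]
back [ 89.21 -23.41] [88.84 24.64] mid [89.03  0.61]
trough +x corners [129.16 -29.94] [128.41  30.16] bracket [ 25.9  -29.77] [ 25.9  -26.74]
```

```bash
cat >> h.py <<'E'
from scipy.optimize import least_squares
def scoop_fit(ci,pos,rot,pts):
    """pts: list of (u,v, name). fit pitch (deg, + = nose up), dx, dz of scoop grip in tool coords. returns"""
    L={'nl':(-.0795,-.0445,-.094),'nr':(-.0795,.0045,-.094),'bl':(-.009,-.0445,-.073),'br':(-.009,.0045,-.073)}
    # scoop y: tray mid -20 => edges -44.25, +4.25
    for k in L: L[k]=(L[k][0],-.020+(.02425 if k[1]=='r' else -.02425),L[k][2])
    R=Rn.from_quat(rot).as_matrix()
    # scoop axes in tool: x->tool x, y->tool z, z->-tool y
    B=np.c_[R[:,0],R[:,2],-R[:,1]]
    def pt(k,p):
        a=np.radians(p[0]); X=np.array(L[k]); x=X[0]*np.cos(a)+X[2]*np.sin(a); z=-X[0]*np.sin(a)+X[2]*np.cos(a)
        return pos+B@np.array([x+p[1],X[1]+p[2],z+.0407])
    def res(p):
        return np.concatenate([proj(ci,pt(k,p))-np.array([u,v]) for u,v,k in pts])
    s=least_squares(res,[0,0,0]); 
    print("pitch rel tool",s.x[0].round(2),"dx,dy mm",(s.x[1:]*1e3).round(2),"res px",s.fun.round(1))
    for k in L: X=pt(k,s.x); print(k,tr(X).round(1),"z",(X[2]*1e3).round(1))
    return s.x
E
python3 - <<'E'
from h import *
from scipy.spatial.transform import Rotation as Rn
ci,im=load("w12.png"); g=lambda x,y,k:(210+x/4,y/4,k)
def q(yaw,pitch): return None
# w12 pose
R=np.array([[0.996,-.005,-.094],[.094,.002,.996],[-.005,-1,.002]]); 
scoop_fit(ci,np.array([.6151,.2703,.1759]),Rn.from_matrix(R).as_quat(),[g(120,465,'nl'),g(462,465,'nr'),(210+125/4,130+460/4,'bl'),(210+462/4,130+457/4,'br')])
ci,im=load("w14.png"); g=lambda x,y,k:(210+x/2.7,80+y/2.7,k); o=get_obs()
scoop_fit(ci,o["position"],o["tool_rot"],[g(72,64,'nl'),g(313,64,'nr'),g(80,418,'bl'),g(310,416,'br')])
E
```

```text
pitch rel tool -1.82 dx,dy mm [-3.58  0.57] res px [ 0.6 -0.1 -0.  -0.2 -0.8 -0.1  0.2  0.5]
nl [ 21.6 -26.2] z 120.4
nr [21.5 22.3] z 120.5
bl [ 91.5 -26. ] z 143.3
br [91.4 22.5] z 143.4
pitch rel tool 0.69 dx,dy mm [-6.32  0.12] res px [ 1.4 -0.4 -1.  -0.5 -0.6  0.2  0.2  0.8]
nl [ 18.4 -23.7] z 89.2
nr [18.4 24.8] z 89.3
bl [ 89.3 -23.8] z 109.0
br [89.3 24.7] z 109.1
```

>>> {"fn": "jog_arm", "kwargs": {"increments": [[[0,0,0,0.004,0.0,-0.005,1],[0,0,0,0.004,0.0,-0.012,1],[0,0,0,0.004,0.0,-0.02,1],[0,0,0,0.004,0.0,-0.028,1],[0,0,0,0.004,0.0,-0.035,1],[0,0,0,0.004,0.0,-0.035,1]]], "squeeze": 60}}

```text
time: 15.5
position: [0.6215, 0.273, 0.1044]
tool_rot: [-0.706, -0.029, 0.035, 0.707]
ft_force: [-0.8, -0.2, -1.7]
grip_width: 0.0114
```

Run:
```python
from h import *
rep()
ci,im=snap("wrist","w15.png")
cv2.imwrite("pics/w15c.png",cv2.resize(im[80:300,210:370],None,fx=2.7,fy=2.7,interpolation=cv2.INTER_CUBIC))
```

```text
t 15.5 pos [0.6215 0.273  0.1044] 
R cols x,y,z [[0.996, -0.008, -0.091], [0.091, 0.001, 0.996], [-0.008, -1.0, 0.002]] 
q [ 0.248  0.707  1.36   0.003  1.082 -1.415] F [-0.84 -0.17 -1.71] M [ 0.145 -0.149  0.035] w 0.0114
trough TCP [108.42  19.72] z 104.41 yaw 5.21 noseup pitch(-) -0.47 roll 0.09 under z 50.1
```

View pics/w15c.png

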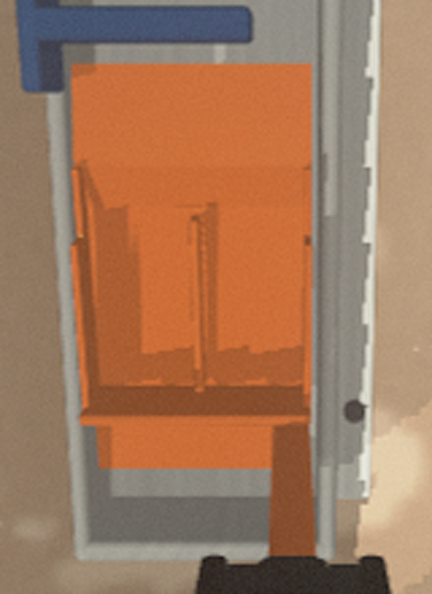

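>>> {"fn": "jog_arm", "kwargs": {"increments": [[[0,0,0,0.001,0.0,-0.006,1],[0,0,0,0.001,0.0,-0.012,1],[0,0,0,0.001,0.0,-0.018,1],[0,0,0,0.001,0.0,-0.018,1],[0,0,0,0.001,0.0,-0.018,1]]]}}

```text
time: 16.05
position: [0.6229, 0.2731, 0.0869]
tool_rot: [-0.706, -0.03, 0.035, 0.707]
ft_force: [-0.3, 1.3, -0.7]
grip_width: 0.0114
```

Run:
```python
from h import *
rep()
```

```text
t 16.05 pos [0.6229 0.2731 0.0869] 
R cols x,y,z [[0.996, -0.007, -0.091], [0.091, 0.001, 0.996], [-0.007, -1.0, 0.002]] 
q [ 0.248  0.73   1.368  0.003  1.05  -1.416] F [-0.27  1.28 -0.74] M [ 0.12  -0.177 -0.014] w 0.0114
trough TCP [109.82  19.72] z 86.91 yaw 5.21 noseup pitch(-) -0.42 roll 0.1 under z 32.6
```

>>> {"fn": "jog_arm", "kwargs": {"increments": [[[0.0,0.0,0,-0.006,-0.0005,0,1],[0.23,-2.5,0,-0.012,-0.0011,0,1],[0.46,-5,0,-0.012,-0.0011,0,1],[0.68,-7.5,0,-0.012,-0.0011,0,1],[0.68,-7.5,0,-0.012,-0.0011,0,1],[0.68,-7.5,0,-0.012,-0.0011,0,1]]]}}

```text
time: 16.65
position: [0.6108, 0.2721, 0.0874]
tool_rot: [-0.702, -0.076, -0.012, 0.708]
ft_force: [-0.1, 0.1, -0.3]
grip_width: 0.0113
```

Run:
```python
from h import *
rep()
ci,im=snap("scene","s16.png")
cv2.imwrite("pics/s16c.png",cv2.resize(im[270:410,180:340],None,fx=4,fy=4,interpolation=cv2.INTER_CUBIC))
ci,im=snap("wrist","w16.png")
```

```text
t 16.65 pos [0.6108 0.2721 0.0874] 
R cols x,y,z [[0.988, 0.123, -0.091], [0.09, 0.013, 0.996], [0.124, -0.992, 0.002]] 
q [ 0.262  0.673  1.514 -0.026  0.832 -1.384] F [-0.06  0.09 -0.28] M [ 0.14  -0.038 -0.04 ] w 0.0113
trough TCP [97.69 19.85] z 87.42 yaw 5.22 noseup pitch(-) 7.11 roll 0.1 under z 33.1
```

View pics/s16c.png

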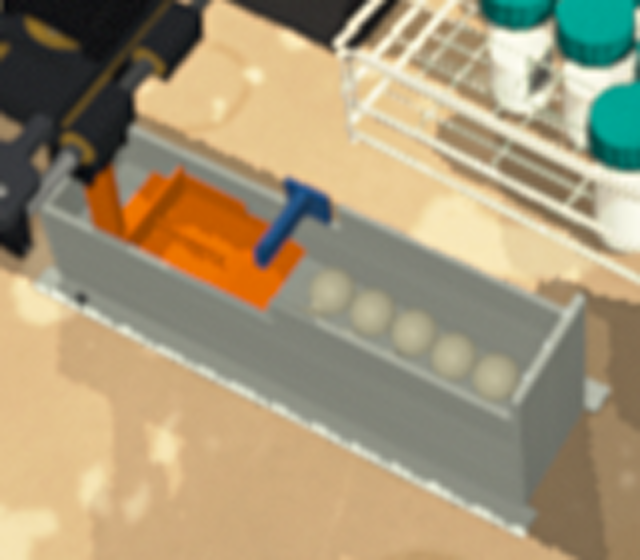

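View pics/w16.png

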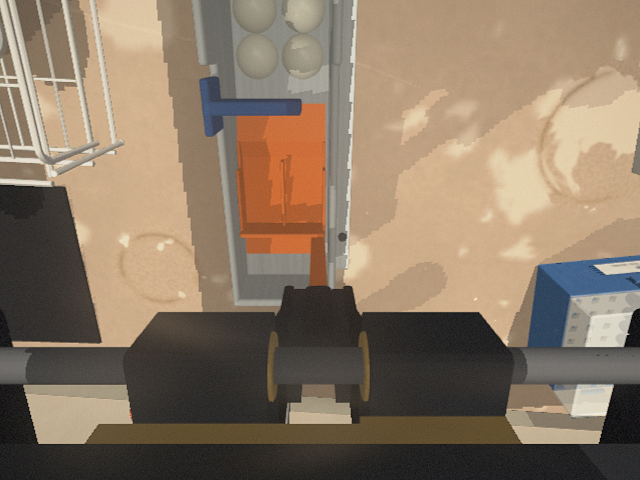

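>>> {"fn": "jog_arm", "kwargs": {"increments": [[[0,0,0,0,0,-0.002,1],[0,0,0,0,0,-0.004,1],[0,0,0,0,0,-0.004,1]]]}}

```text
time: 17.05
position: [0.6116, 0.272, 0.0828]
tool_rot: [-0.702, -0.076, -0.012, 0.708]
ft_force: [0.2, 0.1, -1.6]
grip_width: 0.0115
```

>>> {"fn": "jog_arm", "kwargs": {"increments": [[[0,0,0,0,0,-0.002,1],[0,0,0,0,0,-0.002,1]]]}}

```text
time: 17.25
position: [0.612, 0.2721, 0.0819]
tool_rot: [-0.702, -0.076, -0.012, 0.708]
ft_force: [-1.0, -0.8, 3.9]
grip_width: 0.0115
```

>>> {"fn": "jog_arm", "kwargs": {"increments": [[[0,0,0,0,0,-0.0015,1],[0,0,0,0,0,-0.0015,1]]]}}

```text
time: 17.45
position: [0.6121, 0.2722, 0.0819]
tool_rot: [-0.702, -0.076, -0.012, 0.708]
ft_force: [-2.4, -1.3, 6.3]
grip_width: 0.0117
```

>>> {"fn": "jog_arm", "kwargs": {"increments": [[[0,0,0,0,0,-0.0015,1],[0,0,0,0,0,-0.0015,1]]]}}

```text
time: 17.65
position: [0.6121, 0.2722, 0.0819]
tool_rot: [-0.702, -0.077, -0.012, 0.708]
ft_force: [-3.6, -0.4, 6.9]
grip_width: 0.0116
```

>>> {"fn": "jog_arm", "kwargs": {"increments": [[[0,0,0,-0.005,-0.0005,-0.001,1],[0,0,0,-0.01,-0.0009,-0.0014,1],[0,0,0,-0.015,-0.0014,-0.0018,1],[0,0,0,-0.02,-0.0018,-0.0023,1],[0,0,0,-0.02,-0.0018,-0.0023,1]]]}}

```text
time: 18.15
position: [0.5925, 0.2707, 0.0802]
tool_rot: [-0.702, -0.077, -0.013, 0.708]
ft_force: [1.7, -0.2, 4.5]
grip_width: 0.0115
```

Run:
```python
from h import *
rep()
```

```text
t 18.15 pos [0.5925 0.2707 0.0802] 
R cols x,y,z [[0.988, 0.127, -0.091], [0.09, 0.014, 0.996], [0.128, -0.992, 0.002]] 
q [ 0.268  0.663  1.568 -0.029  0.785 -1.375] F [ 1.69 -0.15  4.49] M [ 0.177 -0.502  0.071] w 0.0115
trough TCP [79.33 20.06] z 80.23 yaw 5.23 noseup pitch(-) 7.33 roll 0.11 under z 25.9
```

>>> {"fn": "jog_arm", "kwargs": {"increments": [[[0,0,0,-0.005,-0.0007,-0.001,1],[0,0,0,-0.01,-0.0012,-0.0014,1],[0,0,0,-0.015,-0.0017,-0.0018,1],[0,0,0,-0.02,-0.0021,-0.0023,1],[0,0,0,-0.025,-0.0026,-0.0027,1],[0,0,0,-0.03,-0.003,-0.0031,1],[0,0,0,-0.03,-0.003,-0.0031,1]]]}}

```text
time: 18.85
position: [0.5619, 0.2677, 0.0775]
tool_rot: [-0.702, -0.078, -0.013, 0.708]
ft_force: [0.9, 0.4, 6.9]
grip_width: 0.0116
```

Run:
```python
from h import *
rep()
ci,im=snap("wrist","w17.png")
ci,im=snap("scene","s17.png")
cv2.imwrite("pics/s17c.png",cv2.resize(im[270:410,180:340],None,fx=4,fy=4,interpolation=cv2.INTER_CUBIC))
```

```text
t 18.85 pos [0.5619 0.2677 0.0775] 
R cols x,y,z [[0.988, 0.127, -0.092], [0.091, 0.014, 0.996], [0.128, -0.992, 0.002]] 
q [ 0.277  0.638  1.645 -0.032  0.733 -1.363] F [0.94 0.39 6.86] M [ 0.175 -0.805  0.026] w 0.0116
trough TCP [48.6  19.92] z 77.47 yaw 5.24 noseup pitch(-) 7.34 roll 0.12 under z 23.2
```

View pics/w17.png

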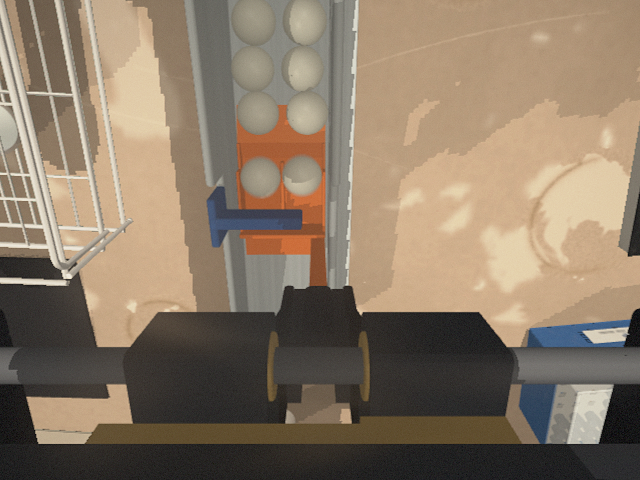

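View pics/s17c.png

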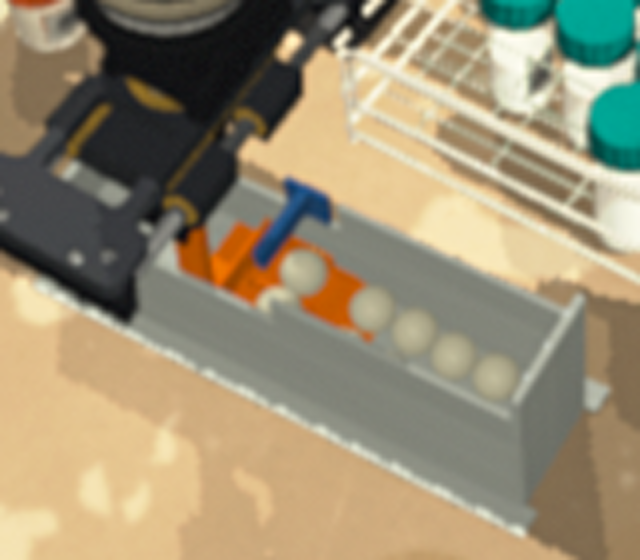

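>>> {"fn": "jog_arm", "kwargs": {"increments": [[[0,0,0,-0.004,-0.0005,-0.001,1],[0,0,0,-0.008,-0.001,-0.0013,1],[0,0,0,-0.012,-0.0014,-0.0017,1],[0,0,0,-0.016,-0.0018,-0.002,1],[0,0,0,-0.02,-0.0022,-0.0024,1],[0,0,0,-0.024,-0.0026,-0.0027,1],[0,0,0,-0.024,-0.0026,-0.0027,1]]]}}

```text
time: 19.65
position: [0.5381, 0.2654, 0.0754]
tool_rot: [-0.702, -0.078, -0.013, 0.708]
ft_force: [2.4, 0.6, 6.8]
grip_width: 0.0112
```

Run:
```python
from h import *
rep()
ci,im=snap("wrist","w18.png")
ci,im=snap("scene","s18.png")
cv2.imwrite("pics/s18c.png",cv2.resize(im[270:410,180:340],None,fx=4,fy=4,interpolation=cv2.INTER_CUBIC))
```

```text
t 19.65 pos [0.5381 0.2654 0.0754] 
R cols x,y,z [[0.987, 0.128, -0.092], [0.091, 0.014, 0.996], [0.129, -0.992, 0.002]] 
q [ 0.285  0.618  1.704 -0.035  0.692 -1.352] F [2.44 0.63 6.76] M [ 0.273 -1.05   0.076] w 0.0112
trough TCP [24.74 19.73] z 75.4 yaw 5.25 noseup pitch(-) 7.42 roll 0.14 under z 21.1
```

View pics/w18.png

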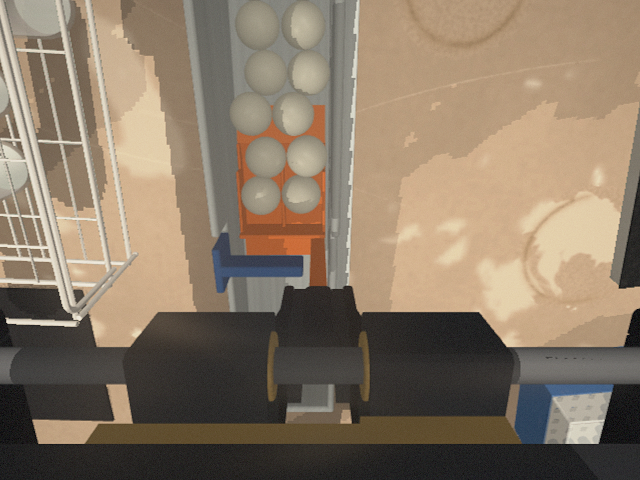

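View pics/s18c.png

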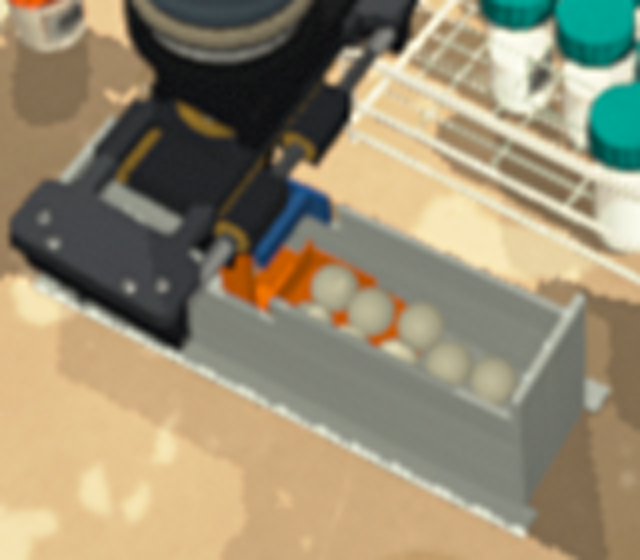

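>>> {"fn": "jog_arm", "kwargs": {"increments": [[[0,0,0,-0.003,-0.0004,-0.0008,1],[0,0,0,-0.006,-0.0007,-0.001,1],[0,0,0,-0.009,-0.001,-0.0013,1],[0,0,0,-0.012,-0.0013,-0.0016,1],[0,0,0,-0.012,-0.0013,-0.0016,1]]]}}

```text
time: 20.25
position: [0.5271, 0.2644, 0.0744]
tool_rot: [-0.702, -0.079, -0.014, 0.708]
ft_force: [4.0, 0.3, 5.2]
grip_width: 0.0119
```

Run:
```python
from h import *
rep()
ci,im=snap("wrist","w19.png")
cv2.imwrite("pics/w19c.png",cv2.resize(im[0:300,190:370],None,fx=2,fy=2,interpolation=cv2.INTER_CUBIC))
ci,im=snap("scene","s19.png")
cv2.imwrite("pics/s19c.png",cv2.resize(im[270:410,180:340],None,fx=4,fy=4,interpolation=cv2.INTER_CUBIC))
```

```text
t 20.25 pos [0.5271 0.2644 0.0744] 
R cols x,y,z [[0.987, 0.131, -0.092], [0.091, 0.015, 0.996], [0.132, -0.991, 0.003]] 
q [ 0.289  0.61   1.733 -0.037  0.669 -1.347] F [4.   0.31 5.23] M [ 0.227 -1.365  0.035] w 0.0119
trough TCP [13.67 19.73] z 74.4 yaw 5.26 noseup pitch(-) 7.58 roll 0.16 under z 20.1
```

View pics/w19c.png

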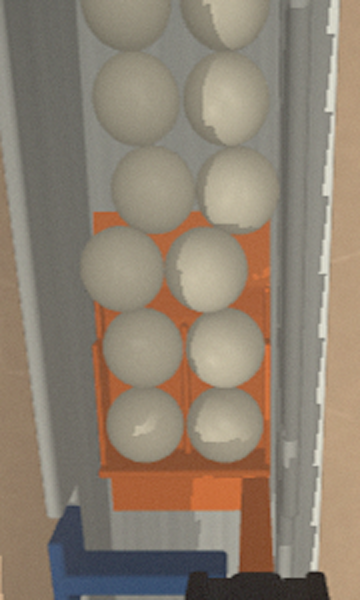

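View pics/s19c.png

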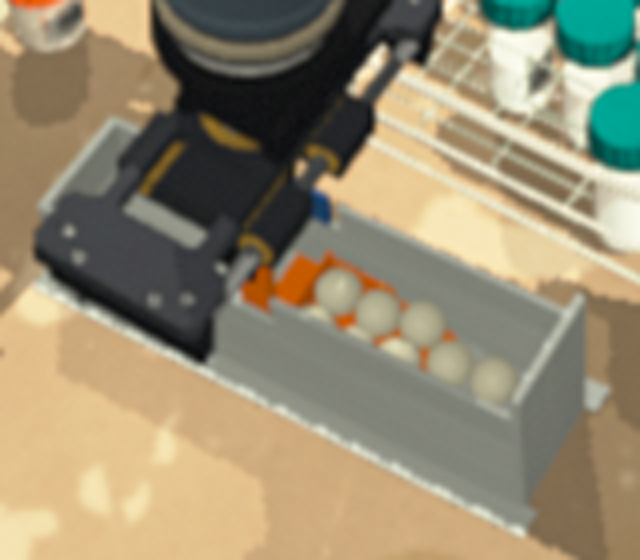

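>>> {"fn": "jog_arm", "kwargs": {"increments": [[[-0.1,1.2,0,0.004,0.0004,0.001,1],[-0.2,2.4,0,0.009,0.0008,0.0022,1],[-0.3,3.6,0,0.014,0.0012,0.0034,1],[-0.45,5,0,0.019,0.0016,0.0046,1],[-0.55,6,0,0.024,0.002,0.006,1],[-0.6,7,0,0.028,0.0024,0.008,1],[-0.6,7,0,0.03,0.0026,0.011,1],[-0.6,7,0,0.03,0.0026,0.013,1]]]}}

```text
time: 21.15
position: [0.5547, 0.2664, 0.0859]
tool_rot: [-0.705, -0.034, 0.031, 0.707]
ft_force: [0.7, -0.0, -2.2]
grip_width: 0.0118
```

Run:
```python
from h import *
rep()
ci,im=snap("wrist","w20.png")
cv2.imwrite("pics/w20c.png",cv2.resize(im[0:300,190:370],None,fx=2,fy=2,interpolation=cv2.INTER_CUBIC))
ci,im=snap("scene","s20.png")
cv2.imwrite("pics/s20c.png",cv2.resize(im[270:410,180:340],None,fx=4,fy=4,interpolation=cv2.INTER_CUBIC))
```

```text
t 21.15 pos [0.5547 0.2664 0.0859] 
R cols x,y,z [[0.996, 0.004, -0.091], [0.091, 0.003, 0.996], [0.004, -1.0, 0.003]] 
q [ 0.265  0.654  1.557  0.003  0.927 -1.398] F [ 0.66 -0.01 -2.23] M [ 0.148 -0.304  0.029] w 0.0118
trough TCP [41.32 19.24] z 85.89 yaw 5.23 noseup pitch(-) 0.22 roll 0.16 under z 31.6
```

View pics/w20c.png

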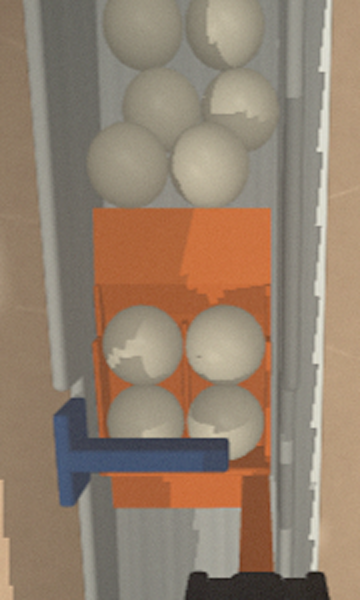

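View pics/s20c.png

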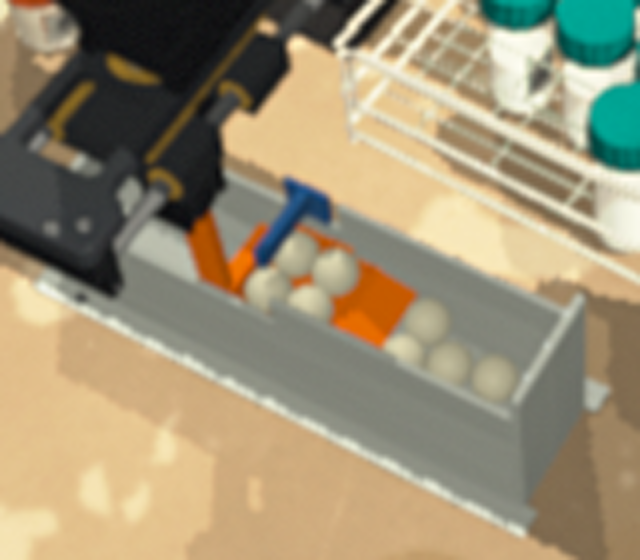

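>>> {"fn": "jog_arm", "kwargs": {"increments": [[[0,0,0,0,0,0.003,1],[0,0,0,0.002,0.0002,0.004,1],[0,0,0,0.006,0.0006,0.004,1],[0,0,0,0.01,0.001,0.004,1],[0,0,0,0.015,0.0015,0.004,1],[0,0,0,0.02,0.002,0.004,1],[0,0,0,0.025,0.0025,0.004,1],[0,0,0,0.03,0.003,0.004,1]]]}}

```text
time: 22.05
position: [0.5859, 0.2697, 0.0907]
tool_rot: [-0.705, -0.034, 0.03, 0.708]
ft_force: [0.7, -0.1, -1.9]
grip_width: 0.012
```

Run:
```python
from h import *
rep()
ci,im=snap("wrist","w21.png")
cv2.imwrite("pics/w21c.png",cv2.resize(im[0:300,190:370],None,fx=2,fy=2,interpolation=cv2.INTER_CUBIC))
ci,im=snap("scene","s21.png")
cv2.imwrite("pics/s21c.png",cv2.resize(im[270:410,180:340],None,fx=4,fy=4,interpolation=cv2.INTER_CUBIC))
```

```text
t 22.05 pos [0.5859 0.2697 0.0907] 
R cols x,y,z [[0.996, 0.006, -0.091], [0.091, 0.004, 0.996], [0.006, -1.0, 0.003]] 
q [ 0.257  0.679  1.476  0.003  0.98  -1.406] F [ 0.71 -0.12 -1.87] M [ 0.224 -0.201  0.009] w 0.012
trough TCP [72.67 19.71] z 90.65 yaw 5.24 noseup pitch(-) 0.35 roll 0.18 under z 36.4
```

View pics/w21c.png

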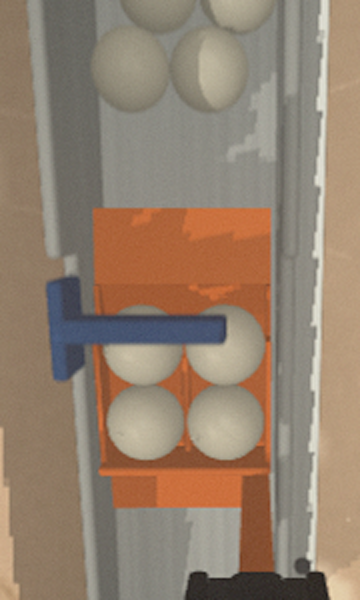

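View pics/s21c.png

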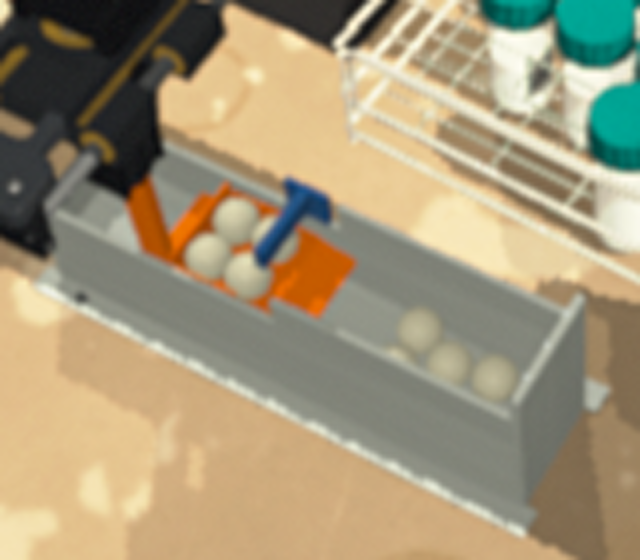

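>>> {"fn": "jog_arm", "kwargs": {"increments": [[[0,0,0,0.006,0.0005,0,1],[0,0,0,0.012,0.0011,0,1],[0,0,0,0.018,0.0016,0,1],[0,0,0,0.024,0.0022,0,1],[0,0,0,0.03,0.0027,0,1],[0,0,0,0.035,0.0031,0,1],[0,0,0,0.0375,0.0034,0,1],[0,0,0,0.0375,0.0034,0,1]]]}}

```text
time: 22.95
position: [0.6245, 0.2731, 0.0908]
tool_rot: [-0.705, -0.035, 0.029, 0.708]
ft_force: [-1.0, 0.2, -2.3]
grip_width: 0.0117
```

Run:
```python
from h import *
rep()
ci,im=snap("wrist","w22.png")
cv2.imwrite("pics/w22c.png",cv2.resize(im[0:300,190:370],None,fx=2,fy=2,interpolation=cv2.INTER_CUBIC))
```

```text
t 22.95 pos [0.6245 0.2731 0.0908] 
R cols x,y,z [[0.996, 0.007, -0.091], [0.091, 0.004, 0.996], [0.008, -1.0, 0.003]] 
q [ 0.248  0.721  1.376  0.003  1.037 -1.415] F [-0.98  0.24 -2.28] M [ 0.17  -0.135 -0.034] w 0.0117
trough TCP [111.45  19.61] z 90.76 yaw 5.22 noseup pitch(-) 0.45 roll 0.2 under z 36.5
```

View pics/w22c.png

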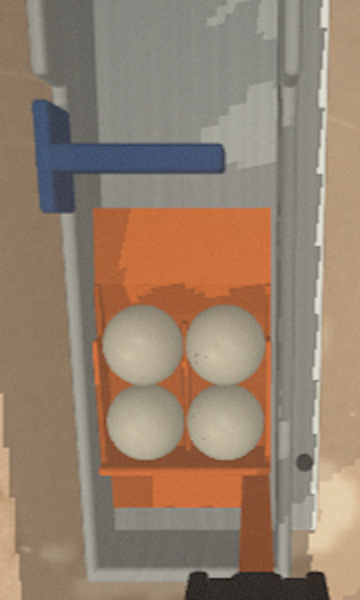

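>>> {"fn": "jog_arm", "kwargs": {"increments": [[[0,0,0,0,0.0003,0.008,1],[0,0,0,0,0.0003,0.02,1],[0,0,0,0,0.0003,0.035,1],[0,0,0,0,0.0003,0.055,1],[0,0,0,0,0.0003,0.075,1],[0,0,0,0,0,0.095,1],[0,0,0,0,0,0.115,1],[0,0,0,0,0,0.125,1]]]}}

```text
time: 23.8
position: [0.6254, 0.2736, 0.2197]
tool_rot: [-0.705, -0.037, 0.028, 0.708]
ft_force: [0.4, 0.5, -1.5]
grip_width: 0.0117
```

Run:
```python
from h import *
rep()
ci,im=snap("wrist","w23.png")
```

```text
t 23.8 pos [0.6254 0.2736 0.2197] 
R cols x,y,z [[0.996, 0.012, -0.091], [0.091, 0.005, 0.996], [0.013, -1.0, 0.004]] 
q [ 0.248  0.581  1.264  0.002  1.283 -1.415] F [ 0.37  0.49 -1.54] M [ 0.128 -0.239  0.036] w 0.0117
trough TCP [112.33  19.97] z 219.75 yaw 5.23 noseup pitch(-) 0.74 roll 0.24 under z 165.4
```

View pics/w23.png

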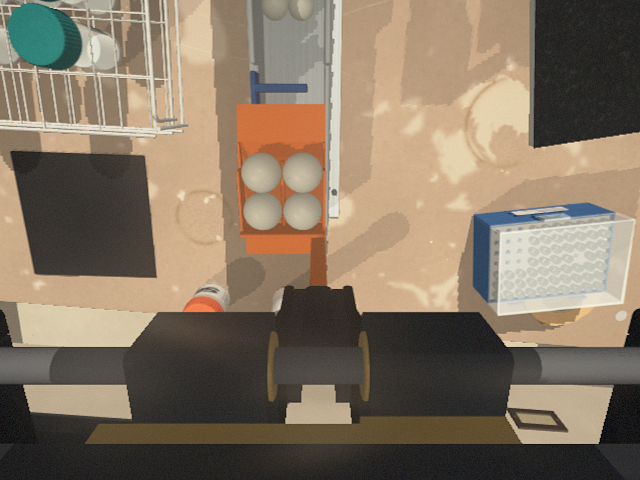

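>>> {"fn": "jog_arm", "kwargs": {"increments": [[[0,0,0,0,-0.008,0,1],[0,0,-1,0,-0.022,0,1],[0,0,-2,0,-0.042,0,1],[0,0,-3,0,-0.066,0,1],[0,0,-4,0,-0.092,0,1],[0,0,-5,0,-0.118,0,1],[0,0,-6,0,-0.144,0,1],[0,0,-7,0,-0.17,0,1]]]}}

```text
time: 24.65
position: [0.6248, 0.1007, 0.2195]
tool_rot: [-0.706, 0.008, -0.016, 0.708]
ft_force: [0.3, 0.2, -2.3]
grip_width: 0.0115
```

>>> {"fn": "jog_arm", "kwargs": {"increments": [[[0,0,-0.5,0,-0.026,0,1],[0,0,-1.1,0,-0.052,0,1],[0,0,-1.6,0,-0.08,0,1],[0,0,-2.2,0,-0.11,0,1],[0,0,-2.7,0,-0.14,0,1],[0,0,-2.7,0,-0.17,0,1],[0,0,-2.7,0,-0.2,0,1],[0,0,-2.7,0,-0.226,0,1]]]}}

```text
time: 25.45
position: [0.623, -0.1285, 0.2183]
tool_rot: [-0.705, 0.026, -0.033, 0.708]
ft_force: [0.8, 0.2, -1.6]
grip_width: 0.0119
```

>>> {"fn": "jog_arm", "kwargs": {"increments": [[[0,0,0,0,-0.018,0,1],[0,0,0,0.0,-0.032,0,1],[0,0,0,0.0,-0.042,0,1],[0,0,0,0.002,-0.048,0,1],[0,0,0,0.002,-0.05,0,1],[0,0,0,0.002,-0.05,0,1]]]}}

```text
time: 26.05
position: [0.6251, -0.1781, 0.2183]
tool_rot: [-0.705, 0.026, -0.033, 0.708]
ft_force: [0.4, 0.4, -1.7]
grip_width: 0.0114
```

Run:
```python
from h import *
rep()
ci,im=snap("wrist","w24.png")
```

```text
t 26.05 pos [ 0.6251 -0.1781  0.2183] 
R cols x,y,z [[0.997, 0.009, 0.083], [-0.083, 0.003, 0.997], [0.009, -1.0, 0.004]] 
q [-0.453  0.538  1.351  0.007  1.245 -1.943] F [ 0.43  0.45 -1.71] M [ 0.146 -0.226  0.007] w 0.0114
trough TCP [  71.14 -429.78] z 218.26 yaw -4.76 noseup pitch(-) 0.52 roll 0.23 under z 164.0
```

View pics/w24.png

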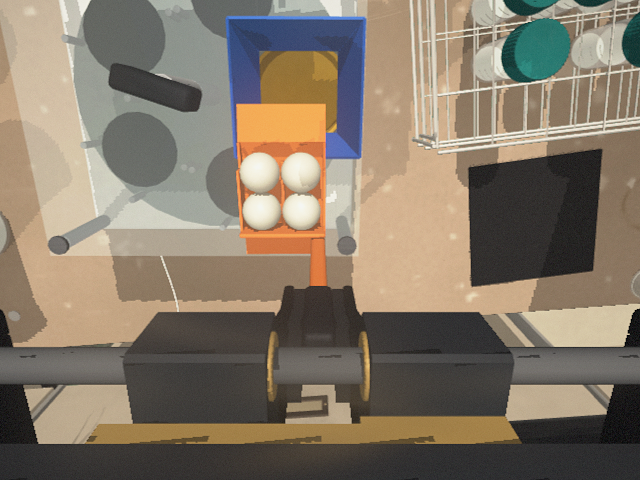

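Run:
```python
from h import *
ci,im=load("w24.png")
P=[plane(ci,u,v,.1205)[:2] for u,v in ((228,17),(365,17),(235,158),(361,158))]
P=np.array(P); print(P.round(4), P.mean(0).round(4))
o=get_obs()
n=[plane(ci,u,v,.2183-.051)[:2] for u,v in ((237,104),(326,104))]; n=np.array(n); print("nose",n.round(4),n.mean(0).round(4),np.linalg.norm(n[0]-n[1]))
b=np.radians(-4.6); ex=np.array([np.cos(b),np.sin(b)]); ey=np.array([-ex[1],ex[0]])
d=n.mean(0)-P.mean(0); print("nose rel hopper",d@ex,d@ey); d=o["position"][:2]-P.mean(0); print("TCP rel",d@ex,d@ey)
```

```text
[[ 0.4832 -0.2215]
 [ 0.4903 -0.1364]
 [ 0.5696 -0.23  ]
 [ 0.5769 -0.1434]] [ 0.53   -0.1828]
nose [[ 0.5356 -0.2148]
 [ 0.5397 -0.1658]] [ 0.5377 -0.1903] 0.04924202252799345
nose rel hopper 0.008234952249719065 -0.0068411948889099215
TCP rel 0.09434574677346104 0.012717580803072911
```

>>> {"fn": "jog_arm", "kwargs": {"increments": [[[0,0,0,0.002,0.003,-0.005,1],[0,0,0,0.0043,0.0065,-0.012,1],[0,0,0,0.0043,0.0065,-0.019,1],[0,0,0,0.0043,0.0065,-0.023,1],[0,0,0,0.0043,0.0065,-0.023,1]]]}}

```text
time: 26.6
position: [0.6287, -0.1707, 0.194]
tool_rot: [-0.705, 0.027, -0.032, 0.708]
ft_force: [-0.5, 0.3, -1.7]
grip_width: 0.0115
```

>>> {"fn": "jog_arm", "kwargs": {"increments": [[[-0.32,-4,0,-0.004,0.0003,0.002,1],[-0.64,-8,0,-0.0079,0.0006,0.0035,1],[-0.96,-12,0,-0.0126,0.001,0.0037,1],[-1.28,-16,0,-0.0174,0.0014,0.0037,1],[-1.6,-20,0,-0.0227,0.0018,0.0027,1],[-1.6,-20,0,-0.0227,0.0018,0.0027,1]]]}}

```text
time: 27.2
position: [0.602, -0.1675, 0.1953]
tool_rot: [0.698, 0.095, 0.152, -0.693]
ft_force: [-1.1, -0.1, -2.2]
grip_width: 0.0115
```

Run:
```python
from h import *
rep()
ci,im=snap("wrist","w25.png")
ci,im=snap("scene","s25.png")
cv2.imwrite("pics/s25c.png",cv2.resize(im[80:260,240:460],None,fx=3,fy=3,interpolation=cv2.INTER_CUBIC))
```

```text
t 27.2 pos [ 0.602  -0.1675  0.1953] 
R cols x,y,z [[0.936, 0.343, 0.082], [-0.079, -0.02, 0.997], [0.344, -0.939, 0.008]] 
q [-0.535  0.411  1.732  0.248  0.698 -2.189] F [-1.08 -0.06 -2.18] M [0.151 0.233 0.015] w 0.0115
trough TCP [  49.09 -417.17] z 195.3 yaw -4.85 noseup pitch(-) 20.12 roll 0.48 under z 141.0
```

View pics/w25.png

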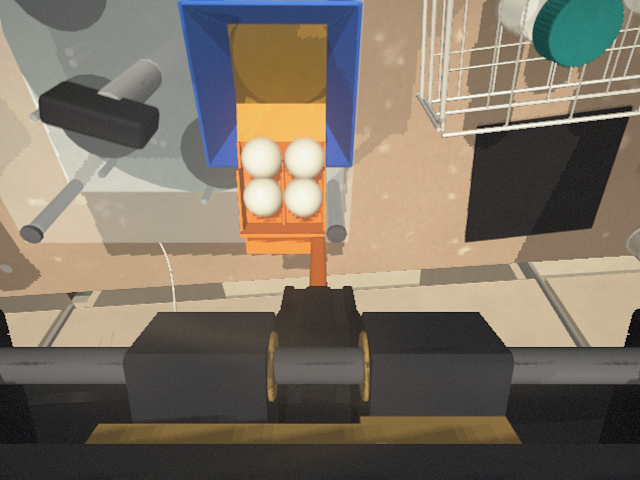

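View pics/s25c.png

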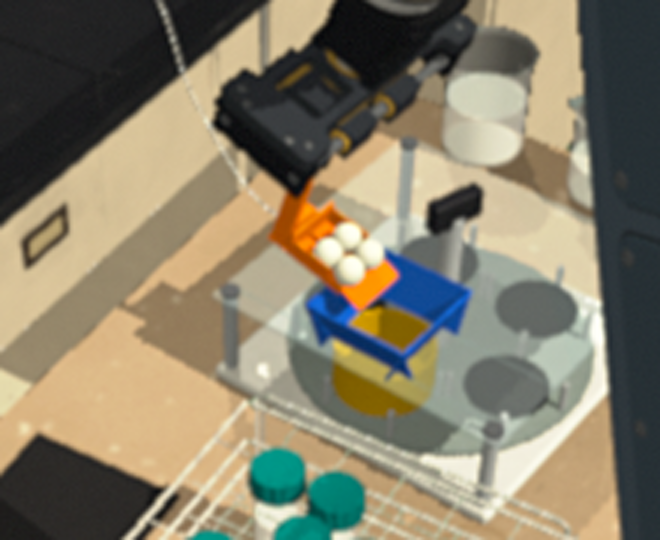

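>>> {"fn": "jog_arm", "kwargs": {"increments": [[[-0.32,-4,0,-0.003,0.0003,-0.0005,1],[-0.64,-8,0,-0.008,0.0008,0.0005,1],[-0.96,-12,0,-0.0142,0.0013,0.0015,1],[-1.28,-16,0,-0.0206,0.0018,0.0033,1],[-1.6,-20,0,-0.027,0.0023,0.005,1],[-2.08,-26,0,-0.037,0.003,0.008,1],[-2.56,-32,0,-0.0473,0.0039,0.01,1],[-2.56,-32,0,-0.0473,0.0039,0.01,1]]]}}

```text
time: 28.1
position: [0.5987, -0.1376, 0.2955]
tool_rot: [0.671, 0.228, 0.311, -0.634]
ft_force: [-0.5, -0.0, -1.4]
grip_width: 0.0114
```

Run:
```python
from h import *
rep()
ci,im=snap("wrist","w26.png")
ci,im=snap("scene","s26.png")
cv2.imwrite("pics/s26c.png",cv2.resize(im[80:260,240:460],None,fx=3,fy=3,interpolation=cv2.INTER_CUBIC))
```

```text
t 28.1 pos [ 0.5987 -0.1376  0.2955] 
R cols x,y,z [[0.703, 0.7, 0.128], [-0.089, -0.093, 0.992], [0.706, -0.708, -0.003]] 
q [-0.577  0.198  1.997  0.985  0.373 -2.853] F [-0.55 -0.02 -1.37] M [0.197 0.479 0.039] w 0.0114
trough TCP [  48.55 -387.08] z 295.52 yaw -7.2 noseup pitch(-) 44.92 roll -0.18 under z 241.2
```

View pics/w26.png

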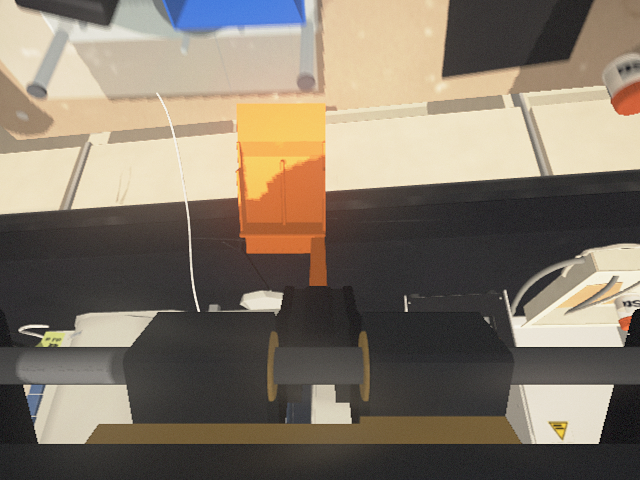

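View pics/s26c.png

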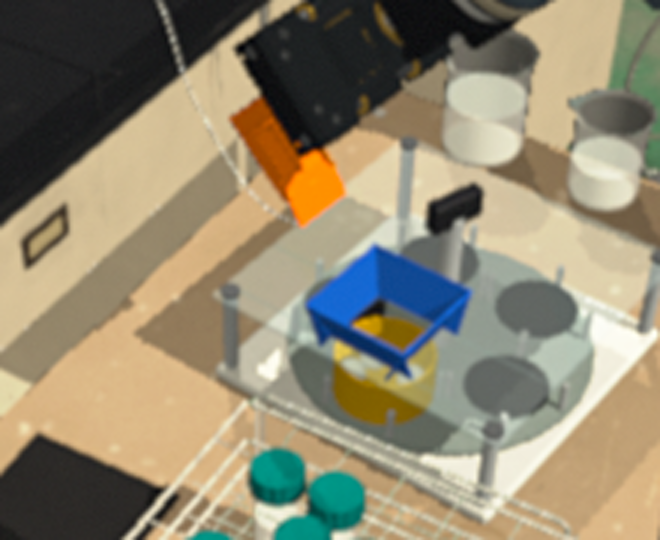

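>>> {"fn": "jog_arm", "kwargs": {"increments": [[[0.6,8,0,0.0,0,0.005,1],[1.2,16,0,0.01,0,0.005,1],[1.8,24,0,0.02,0,0.005,1],[2.4,32,0,0.03,0.0,0.005,1],[3,40,0,0.03,0.0,0.005,1],[3.4,44,0,0.03,0.0,0.005,1],[3.4,44,0,0.03,0.0,0.005,1]]]}}

```text
time: 28.9
position: [0.6324, -0.139, 0.3018]
tool_rot: [0.721, -0.035, 0.043, -0.691]
ft_force: [0.1, -0.1, -1.6]
grip_width: 0.0115
```

Run:
```python
from h import *
rep()
ci,im=snap("top","t27.png")
cv2.imwrite("pics/t27c.png",cv2.resize(im[130:330,180:520],None,fx=2.3,fy=2.3,interpolation=cv2.INTER_CUBIC))
ci,im=snap("scene","s27.png")
cv2.imwrite("pics/s27c.png",cv2.resize(im[130:230,300:480],None,fx=4.4,fy=4.4,interpolation=cv2.INTER_CUBIC))
ci,im=snap("wrist","w27.png")
```

```text
t 28.9 pos [ 0.6324 -0.139   0.3018] 
R cols x,y,z [[0.994, 0.01, 0.111], [-0.11, -0.043, 0.993], [0.014, -0.999, -0.041]] 
q [-0.37   0.46   1.257 -0.037  1.4   -1.824] F [ 0.05 -0.11 -1.64] M [ 0.123 -0.187 -0.017] w 0.0115
trough TCP [  81.9  -391.55] z 301.84 yaw -6.32 noseup pitch(-) 0.82 roll -2.37 under z 247.5
```

View pics/s27c.png

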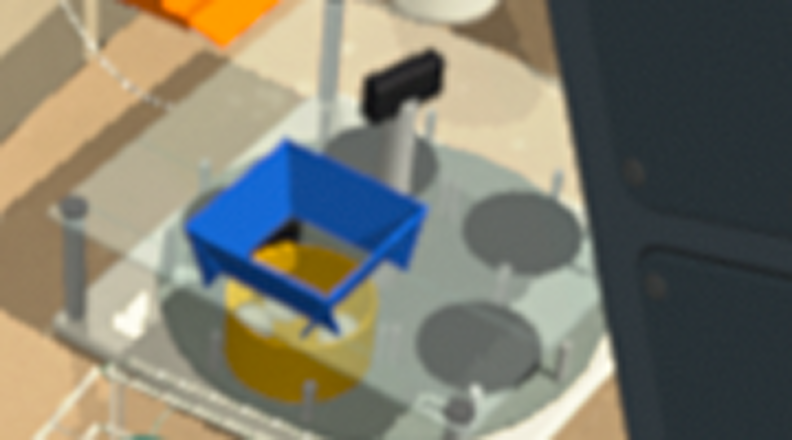

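View pics/t27c.png

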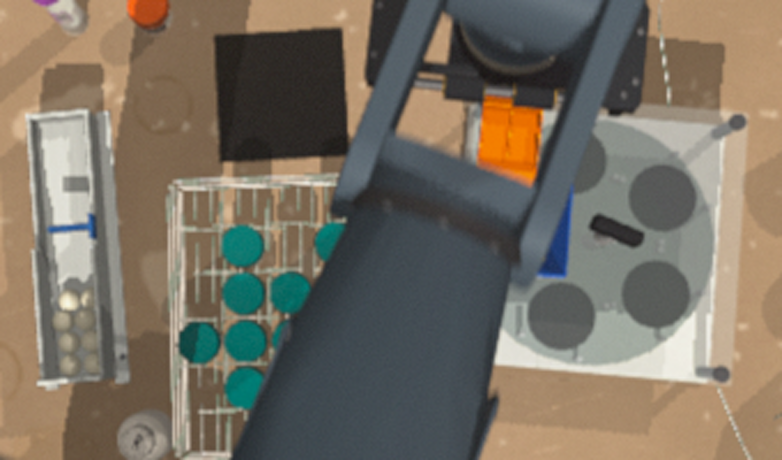

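View pics/w27.png

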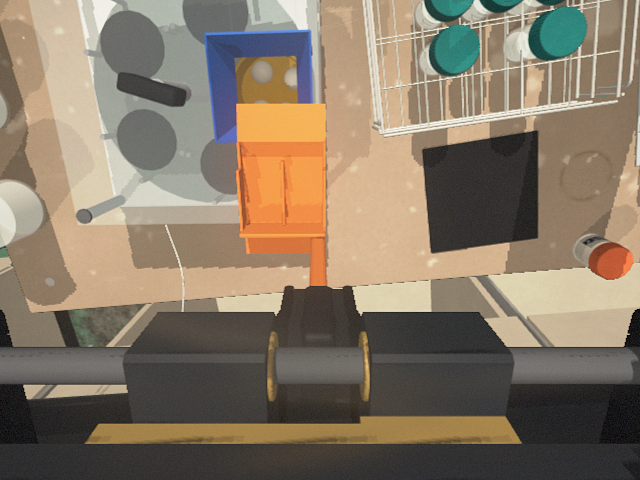

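>>> {"fn": "jog_arm", "kwargs": {"increments": [[[1.2,0,0,0.03,-0.02,0,1],[2.4,0,0,0.06,-0.035,0,1],[2.4,0,0,0.06,-0.035,0,1],[2.4,0,0,0.06,-0.035,0,1]]]}}

```text
time: 29.45
position: [0.69, -0.1739, 0.2985]
tool_rot: [-0.705, 0.036, -0.043, 0.707]
ft_force: [0.8, -0.2, -1.2]
grip_width: 0.0114
```

Run:
```python
from h import *
rep()
ci,im=snap("wrist","w28.png")
cv2.imwrite("pics/w28c.png",cv2.resize(im[0:140,180:380],None,fx=4,fy=4,interpolation=cv2.INTER_CUBIC))
```

```text
t 29.45 pos [ 0.69   -0.1739  0.2985] 
R cols x,y,z [[0.994, 0.01, 0.111], [-0.111, 0.002, 0.994], [0.009, -1.0, 0.003]] 
q [-0.406  0.569  1.071  0.006  1.493 -1.866] F [ 0.82 -0.19 -1.17] M [ 0.159 -0.158 -0.015] w 0.0114
trough TCP [ 136.11 -431.49] z 298.49 yaw -6.39 noseup pitch(-) 0.54 roll 0.19 under z 244.2
```

View pics/w28c.png

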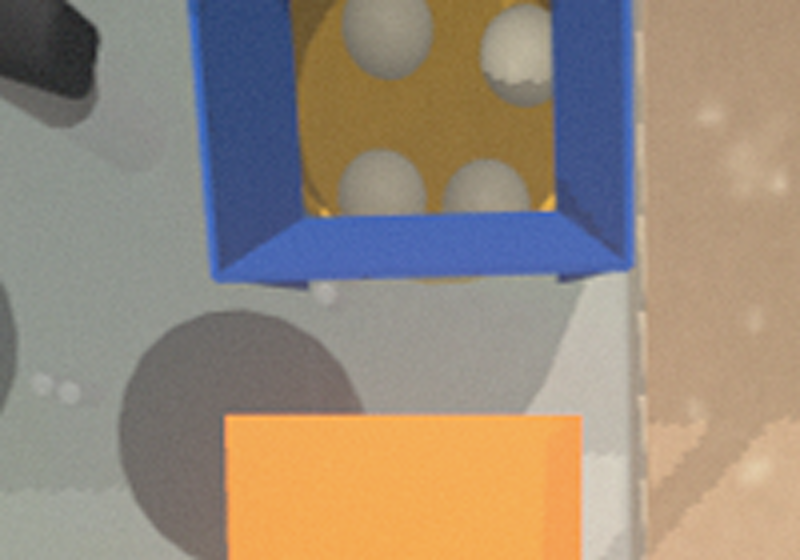

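>>> {"fn": "jog_arm", "kwargs": {"increments": [[[0,0,1,0,0.03,0,1],[0,0,2,0,0.07,0,1],[0,0,3,0,0.11,0,1],[0,0,4,0.003,0.15,-0.02,1],[0,-1,5,0.007,0.19,-0.05,1],[0,-2,6,0.007,0.22,-0.09,1],[0,-2.5,6.4,0.007,0.233,-0.13,1],[0,-2.5,6.4,0.007,0.233,-0.17,1]]]}}

```text
time: 30.3
position: [0.6944, 0.0635, 0.1291]
tool_rot: [-0.704, -0.021, -0.017, 0.709]
ft_force: [1.0, -0.4, -1.3]
grip_width: 0.0115
```

>>> {"fn": "jog_arm", "kwargs": {"increments": [[[0,0,0,0,0,0,1],[0,0,0,0,0,0,1]]]}}

```text
time: 30.5
position: [0.6931, 0.0643, 0.1297]
tool_rot: [-0.704, -0.021, -0.017, 0.709]
ft_force: [0.1, -0.6, -0.3]
grip_width: 0.0114
```

Run:
```python
from h import *
rep()
ci,im=snap("wrist","w29.png")
ci,im=snap("scene","s29.png")
cv2.imwrite("pics/s29c.png",cv2.resize(im[170:300,180:340],None,fx=4.4,fy=4.4,interpolation=cv2.INTER_CUBIC))
```

```text
t 30.5 pos [0.6931 0.0643 0.1297] 
R cols x,y,z [[0.999, 0.052, -0.006], [0.005, 0.007, 1.0], [0.053, -0.999, 0.007]] 
q [-0.073  0.675  1.35   0.013  1.065 -1.655] F [ 0.06 -0.56 -0.28] M [ 0.125 -0.165  0.002] w 0.0114
trough TCP [ 160.82 -194.59] z 129.7 yaw 0.31 noseup pitch(-) 3.01 roll 0.4 under z 75.4
```

View pics/w29.png

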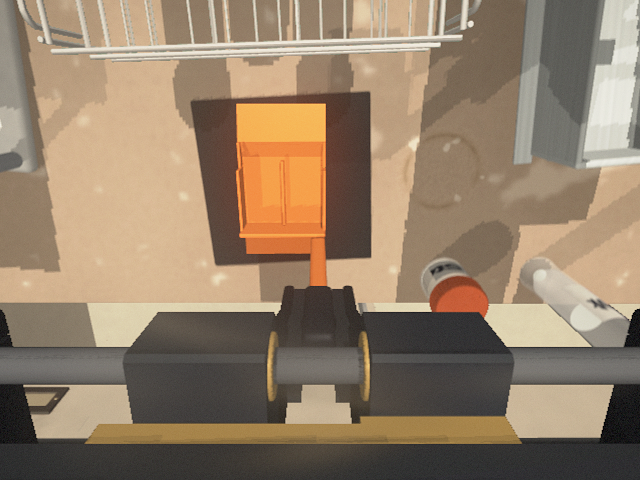

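View pics/s29c.png

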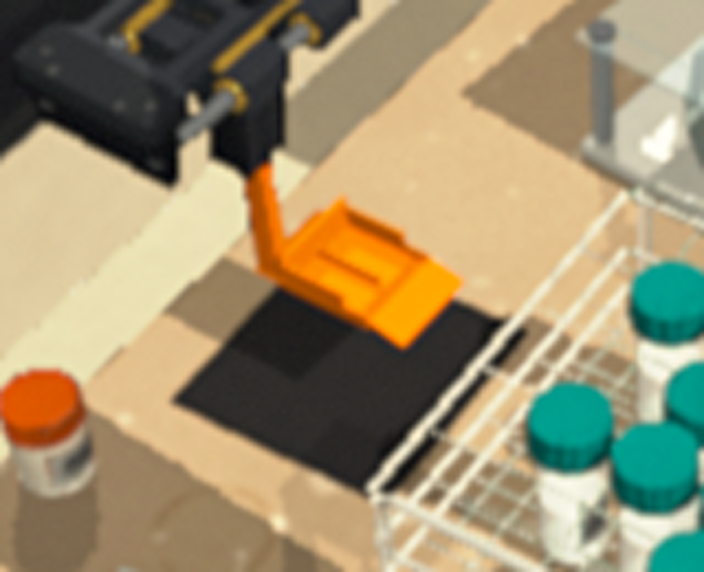

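>>> {"fn": "jog_arm", "kwargs": {"increments": [[[0,0,0,0.008,-0.005,-0.02,1],[0,0,0,0.008,-0.005,-0.04,1],[0,0,0,0.008,-0.005,-0.056,1],[0,0,0,0.008,-0.005,-0.066,1],[0,0,0,0.008,-0.005,-0.066,1],[0,0,0,0.008,-0.005,-0.066,1]]]}}

```text
time: 31.2
position: [0.7046, 0.0581, 0.0665]
tool_rot: [-0.705, -0.023, -0.02, 0.709]
ft_force: [-0.3, -0.8, -0.9]
grip_width: 0.0113
```

>>> {"fn": "jog_arm", "kwargs": {"increments": [[[0,0,0,0,0,-0.002,1],[0,0,0,0,0,-0.003,1],[0,0,0,0,0,-0.003,1]]]}}

```text
time: 31.5
position: [0.7049, 0.0581, 0.064]
tool_rot: [-0.705, -0.023, -0.02, 0.709]
ft_force: [-0.3, 0.3, -1.5]
grip_width: 0.0116
```

>>> {"fn": "jog_arm", "kwargs": {"increments": [[[0,0,0,0,0,-0.002,1],[0,0,0,0,0,-0.002,1],[0,0,0,0,0,-0.002,1]]]}}

```text
time: 31.8
position: [0.7048, 0.0581, 0.062]
tool_rot: [-0.705, -0.023, -0.02, 0.709]
ft_force: [-0.3, -0.5, -0.9]
grip_width: 0.0116
```

>>> {"fn": "jog_arm", "kwargs": {"increments": [[[0,0,0,-0.001,0,-0.002,1],[0,0,0,-0.001,0,-0.002,1],[0,0,0,-0.001,0,-0.002,1]]]}}

```text
time: 32.1
position: [0.7037, 0.0581, 0.0598]
tool_rot: [-0.705, -0.023, -0.02, 0.709]
ft_force: [-0.2, 0.1, -0.7]
grip_width: 0.0114
```

>>> {"fn": "jog_arm", "kwargs": {"increments": [[[0,0,0,0,0,-0.002,1],[0,0,0,0,0,-0.002,1],[0,0,0,0,0,-0.002,1]]]}}

```text
time: 32.4
position: [0.7036, 0.0581, 0.0577]
tool_rot: [-0.705, -0.023, -0.02, 0.709]
ft_force: [-0.4, -0.0, -1.6]
grip_width: 0.0116
```

>>> {"fn": "jog_arm", "kwargs": {"increments": [[[0,0,0,0,0,-0.0015,1],[0,0,0,0,0,-0.0015,1]]]}}

```text
time: 32.6
position: [0.704, 0.0582, 0.0571]
tool_rot: [-0.705, -0.023, -0.02, 0.709]
ft_force: [-1.2, -0.0, 3.5]
grip_width: 0.0111
```

>>> {"fn": "jog_arm", "kwargs": {"increments": [[[0,0,0,0,0,-0.0005,1],[0,0,0,0,0,-0.0005,1],[0,0,0,0,0,-0.0005,1]]], "squeeze": 5}}

```text
time: 32.9
position: [0.7042, 0.0582, 0.0572]
tool_rot: [-0.705, -0.024, -0.02, 0.709]
ft_force: [-0.3, 0.2, 4.1]
grip_width: 0.0119
```

>>> {"fn": "jog_arm", "kwargs": {"increments": [[[0,0,0,0,0,0.0,0.6],[0,0,0,0,0,0.0,0.3],[0,0,0,0,0,0.0,0],[0,0,0,0,0,0.0,-0.2],[0,0,0,0,0,0,-0.2]]]}}

```text
time: 33.4
position: [0.7041, 0.0582, 0.0569]
tool_rot: [-0.705, -0.023, -0.02, 0.709]
ft_force: [-0.8, 0.3, 0.1]
grip_width: 0.0413
```

Run:
```python
from h import *
rep()
ci,im=snap("wrist","w30.png")
ci,im=snap("scene","s30.png")
cv2.imwrite("pics/s30c.png",cv2.resize(im[170:300,180:340],None,fx=4.4,fy=4.4,interpolation=cv2.INTER_CUBIC))
```

```text
t 33.4 pos [0.7041 0.0582 0.0569] 
R cols x,y,z [[0.998, 0.061, -0.005], [0.005, 0.006, 1.0], [0.061, -0.998, 0.006]] 
q [-0.081  0.773  1.373  0.014  0.934 -1.664] F [-0.78  0.33  0.09] M [ 0.083 -0.118 -0.057] w 0.0413
trough TCP [ 171.25 -201.64] z 56.87 yaw 0.27 noseup pitch(-) 3.52 roll 0.34 under z 2.6
```

View pics/w30.png

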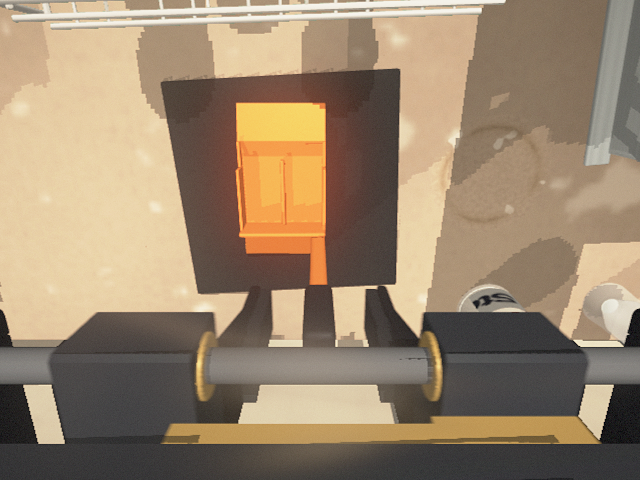

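View pics/s30c.png

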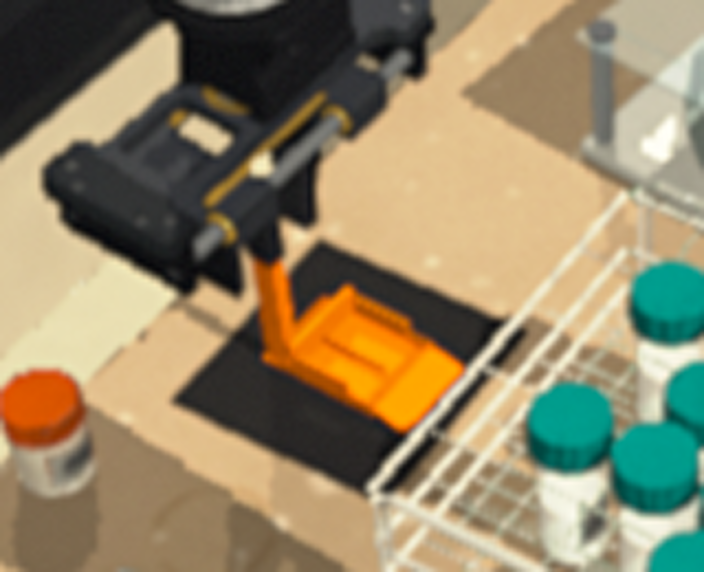

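>>> {"fn": "jog_arm", "kwargs": {"increments": [[[0,0,0,0,0,0.01,-0.2],[0,0,0,0,0,0.025,-0.2],[0,0,0,0,0,0.05,-0.2],[0,0,0,0,0,0.08,-0.2],[0,0,0,0,0,0.12,-0.2],[0,1.5,0,0,0,0.16,-0.2],[0,3.5,0,0,0,0.18,-0.2],[0,3.5,0,0,0,0.18,-0.2]]]}}

```text
time: 34.3
position: [0.708, 0.058, 0.2437]
tool_rot: [-0.705, -0.006, -0.003, 0.709]
ft_force: [1.1, -1.1, 0.4]
grip_width: 0.0522
```

>>> {"fn": "jog_arm", "kwargs": {"increments": [[[0,0,-8,-0.02,-0.04,0.02,0.2],[0,0,-16,-0.05,-0.08,0.02,0.2],[0,0,-24,-0.08,-0.12,0.02,0.2],[0,0,-32,-0.11,-0.16,0.02,0.2],[0,0,-40,-0.14,-0.2,0.02,0.2],[0,0,-48,-0.16,-0.23,0.02,0.2],[0,0,-56,-0.18,-0.25,0.02,0.2],[0,0,-64,-0.18,-0.25,0.02,0.2]]]}}

```text
time: 35.1
position: [0.5245, -0.1941, 0.2628]
tool_rot: [0.6, -0.372, 0.38, -0.597]
ft_force: [-1.0, 0.1, 0.5]
grip_width: 0.0345
```

>>> {"fn": "jog_arm", "kwargs": {"increments": [[[0,0,-8,0,-0.03,0,0.2],[0,0,-16,0,-0.06,0,0.2],[0,0,-24,0,-0.07,0,0.2],[0,0,-32,0,-0.07,0,0.2],[0,0,-40,0,-0.07,0,0.2],[0,0,-48,0,-0.07,0,0.2],[0,0,-49,0,-0.07,0,0.2]]]}}

```text
time: 35.8
position: [0.5237, -0.2635, 0.2619]
tool_rot: [0.391, -0.588, 0.593, -0.386]
ft_force: [0.5, -0.4, -0.7]
grip_width: 0.0348
```

Run:
```python
from h import *
rep()
ci,im=snap("wrist","w31.png")
ci,im=snap("scene","s31.png")
cv2.imwrite("pics/s31c.png",cv2.resize(im[170:410,180:340],None,fx=2.5,fy=2.5,interpolation=cv2.INTER_CUBIC))
```

```text
t 35.8 pos [ 0.5237 -0.2635  0.2619] 
R cols x,y,z [[-0.396, -0.003, 0.918], [-0.918, -0.01, -0.396], [0.011, -1.0, 0.001]] 
q [-0.651  0.408  1.456 -0.011  1.274 -0.24 ] F [ 0.55 -0.43 -0.67] M [ 0.067 -0.036  0.02 ] w 0.0348
trough TCP [ -37.62 -505.69] z 261.9 yaw -113.34 noseup pitch(-) 0.62 roll 0.06 under z 207.6
```

View pics/w31.png

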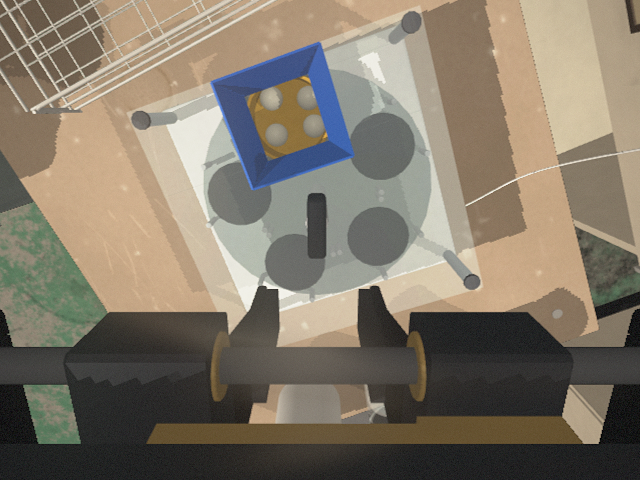

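View pics/s31c.png

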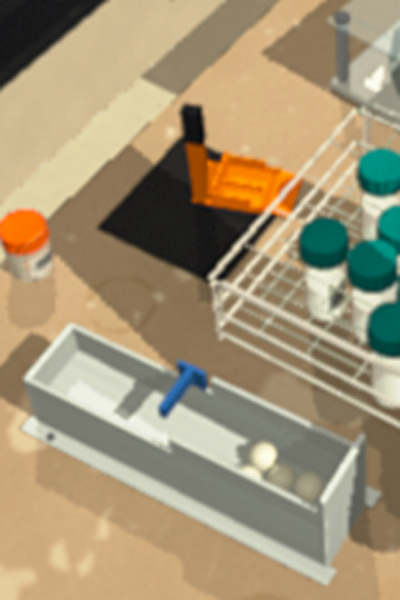

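>>> {"fn": "jog_arm", "kwargs": {"increments": [[[0,0,0,0,0,-0.04,0.2],[0,0,0,0,0,-0.08,0.2],[0,0,0,0,0,-0.11,0.2],[0,0,0,0,0,-0.128,0.2],[0,0,0,0,0,-0.14,0.2],[0,0,0,0,0,-0.145,0.2],[0,0,0,0,0,-0.145,0.2]]]}}

```text
time: 36.6
position: [0.5239, -0.2636, 0.117]
tool_rot: [0.393, -0.588, 0.592, -0.387]
ft_force: [0.7, -0.4, 0.3]
grip_width: 0.0351
```

>>> {"fn": "jog_arm", "kwargs": {"increments": [[[0,0,0,0,0,0,1],[0,0,0,0,0,0,1],[0,0,0,0,0,0,1],[0,0,0,0,0,0,1]]], "squeeze": 30}}

```text
time: 37.0
position: [0.5227, -0.2631, 0.1179]
tool_rot: [0.393, -0.588, 0.592, -0.386]
ft_force: [-3.6, 1.7, 5.1]
grip_width: 0.0147
```

>>> {"fn": "jog_arm", "kwargs": {"increments": [[[0,0,-5,0,0,0,1],[0,0,-12,0,0,0,1],[0,0,-20,0,0,0,1],[0,0,-28,0,0,0,1],[0,0,-36,0,0,0,1],[0,0,-44,0,0,0,1],[0,0,-52,0,0,0,1],[0,0,-60,0,0,0,1]]]}}

```text
time: 37.8
position: [0.5227, -0.2635, 0.1181]
tool_rot: [0.045, -0.706, 0.706, -0.037]
ft_force: [-0.8, -0.2, -0.3]
grip_width: 0.0157
```

>>> {"fn": "jog_arm", "kwargs": {"increments": [[[0,0,-6,0,0,0,1],[0,0,-11,0,0,0,1],[0,0,-12,0,0,0,1],[0,0,-12,0,0,0,1]]]}}

```text
time: 38.2
position: [0.5226, -0.2636, 0.1181]
tool_rot: [0.029, 0.707, -0.706, -0.037]
ft_force: [-0.9, -0.1, -0.7]
grip_width: 0.0154
```

Run:
```python
from h import *
rep()
ci,im=snap("wrist","w32.png")
ci,im=snap("scene","s32.png")
ci,im=snap("top","t32.png")
```

```text
t 38.2 pos [ 0.5226 -0.2636  0.1181] 
R cols x,y,z [[-0.996, -0.011, -0.093], [0.093, 0.001, -0.996], [0.011, -1.0, -0.0]] 
q [-0.655  0.581  1.6   -0.007  0.97   1.013] F [-0.9  -0.06 -0.68] M [-0.016  0.188 -0.227] w 0.0154
trough TCP [ -38.67 -505.7 ] z 118.11 yaw 174.69 noseup pitch(-) 0.63 roll -0.01 under z 63.8
```

View pics/w32.png

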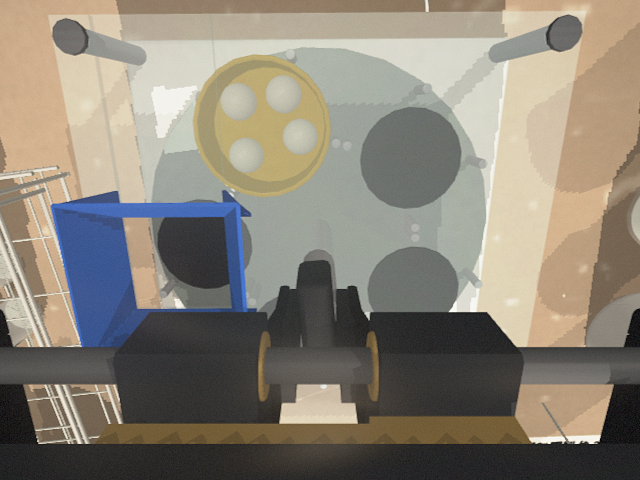

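View pics/t32.png

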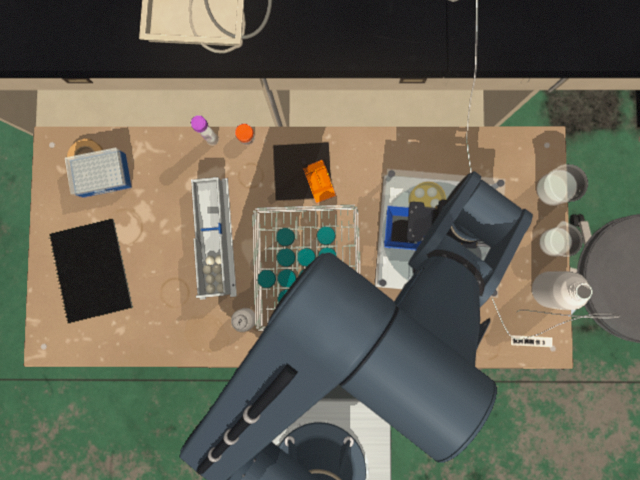

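>>> {"fn": "jog_arm", "kwargs": {"increments": [[[0,0,0,0,0,0,0.2],[0,0,0,0,0,0,-0.2],[0,0,0,0,0,0.03,-0.2],[0,0,0,0,0,0.08,-0.2],[0,0,0,0,0.0,0.13,-0.2],[0,0,0,0,0.03,0.15,-0.2],[0,0,0,0,0.07,0.15,-0.2],[0,0,0,0,0.11,0.15,-0.2]]]}}

```text
time: 39.15
position: [0.5235, -0.1531, 0.2697]
tool_rot: [-0.031, -0.706, 0.707, 0.036]
ft_force: [0.6, 0.5, 0.1]
grip_width: 0.0521
```

Run:
```python
from h import *
rep()
ci,im=snap("top","t33.png")
cv2.imwrite("pics/t33c.png",cv2.resize(im[120:230,250:400],None,fx=5,fy=5,interpolation=cv2.INTER_CUBIC))
```

```text
t 39.15 pos [ 0.5235 -0.1531  0.2697] 
R cols x,y,z [[-0.996, -0.007, -0.094], [0.094, -0.0, -0.996], [0.007, -1.0, 0.001]] 
q [-0.487  0.344  1.537 -0.004  1.267  1.178] F [0.62 0.51 0.09] M [ 0.049 -0.001  0.02 ] w 0.0521
trough TCP [ -27.81 -395.74] z 269.7 yaw 174.63 noseup pitch(-) 0.41 roll 0.06 under z 215.4
```

View pics/t33c.png

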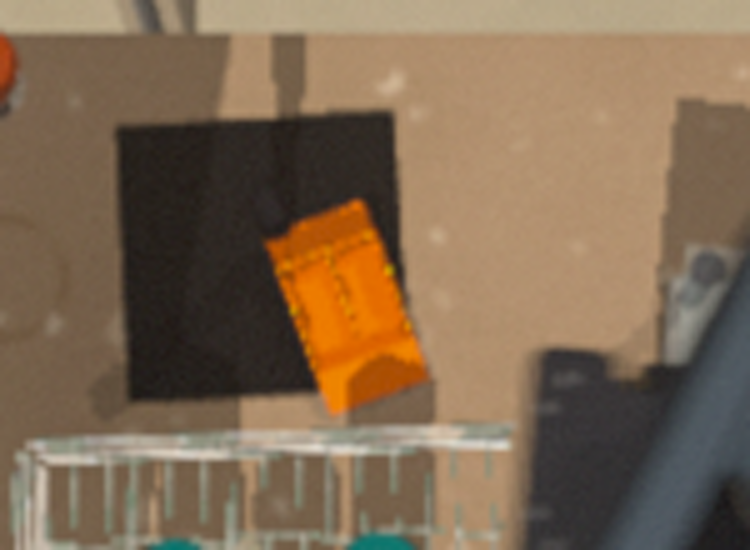

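>>> {"fn": "jog_arm", "kwargs": {"increments": [[[0,0,8.5,0.02,0.03,0,-0.2],[0,0,17,0.04,0.06,0,-0.2],[0,0,25.5,0.06,0.09,0,-0.2],[0,0,34,0.08,0.12,0,-0.2],[0,0,42.5,0.1,0.14,0,-0.2],[0,0,51,0.12,0.15,0,-0.2],[0,0,59.5,0.13,0.15,0,-0.2],[0,0,68,0.13,0.15,0,-0.2]]]}}

```text
time: 40.0
position: [0.6535, 0.0049, 0.2687]
tool_rot: [0.375, -0.601, 0.602, -0.367]
ft_force: [-0.2, 1.2, -0.3]
grip_width: 0.0525
```

>>> {"fn": "jog_arm", "kwargs": {"increments": [[[0,0,8.5,0,0,0,-0.2],[0,0,17,0,0,0,-0.2],[0,0,25.5,0,0,0,-0.2],[0,0,34,0,0,0,-0.2],[0,0,42.5,0,0,0,-0.2],[0,0,51,0,0,0,-0.2],[0,0,59.5,0,0,0,-0.2],[0,0,68,0,0,0,-0.2]]]}}

```text
time: 40.8
position: [0.6537, 0.0049, 0.2687]
tool_rot: [0.648, -0.286, 0.292, -0.642]
ft_force: [0.2, 0.9, 0.2]
grip_width: 0.0518
```

>>> {"fn": "jog_arm", "kwargs": {"increments": [[[0,0,8.5,0,0,0,-0.2],[0,0,17,0,0,0,-0.2],[0,0,25.5,0,0,0,-0.2],[0,0,34,0,0,0,-0.2],[0,0,42.5,0,0,0,-0.2],[0,0,51,0,0,0,-0.2],[0,0,59.5,0,0,0,-0.2],[0,0,68,0,0,0,-0.2]]]}}

```text
time: 41.6
position: [0.6539, 0.0049, 0.2688]
tool_rot: [0.697, 0.128, -0.119, -0.696]
ft_force: [-0.1, -1.0, -0.6]
grip_width: 0.0521
```

Run:
```python
from h import *
rep()
ci,im=snap("wrist","w34.png")
```

```text
t 41.6 pos [0.6539 0.0049 0.2688] 
R cols x,y,z [[0.939, 0.012, -0.344], [0.344, 0.0, 0.939], [0.011, -1.0, -0.004]] 
q [-1.640e-01  4.980e-01  1.281e+00  2.000e-03  1.351e+00 -2.087e+00] F [-0.14 -0.99 -0.55] M [ 0.176 -0.11   0.027] w 0.0521
trough TCP [ 116.46 -250.15] z 268.77 yaw 20.13 noseup pitch(-) 0.65 roll -0.23 under z 214.5
```

View pics/w34.png

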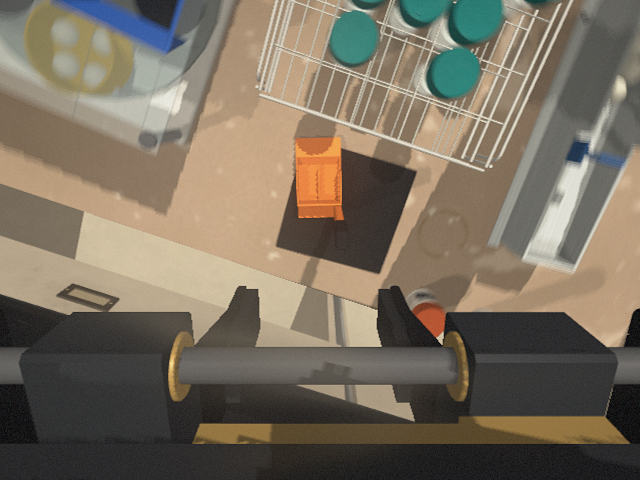

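Run:
```python
from h import *
ci,im=load("w34.png")
b,g,r=[c.astype(int) for c in cv2.split(im)]
cv2.imwrite("pics/w34c.png",cv2.resize(im[120:290,260:430],None,fx=3.5,fy=3.5,interpolation=cv2.INTER_CUBIC))
```

```text
(no output)
```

View pics/w34c.png

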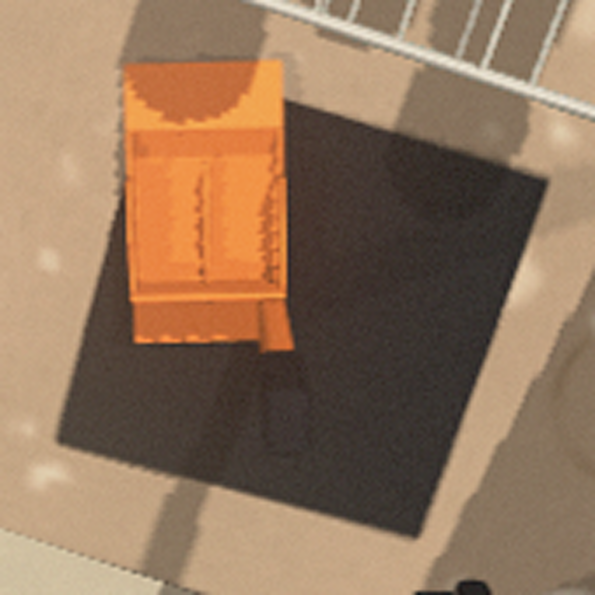

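Run:
```python
from h import *
ci,im=load("w34.png")
f=lambda x,y,z: plane(ci,260+x/3.5,120+y/3.5,z)[:2]
nl,nr=f(123,66,.004),f(284,61,.004); e=nr-nl; yaw=np.arctan2(e[1],e[0])-np.pi/2; print(np.degrees(yaw),np.linalg.norm(e))
bl,br=f(131,298,.025),f(287,298,.025); e=br-bl; print(np.degrees(np.arctan2(e[1],e[0]))-90)
m=(bl+br)/2-(nl+nr)/2; print(np.degrees(np.arctan2(m[1],m[0])))
cx=np.array([np.cos(yaw),np.sin(yaw)]); cy=np.array([-cx[1],cx[0]]); print("grip",((nl+nr)/2+.0795*cx+.020*cy).round(4))
c=[f(x,y,.118) for x,y in ((262,452),(310,450),(262,390),(308,388))]; print("griptop corners",np.round(c,4),np.mean(c,0).round(4))
for p in ((546,180),(418,538),(57,440)): print("mat",f(*p,.003).round(4))
pk=(nl+nr)/2+.045*cx; print("pocket",pk)
```

```text
21.82992546235227 0.04969655208871064
20.139833327113024
21.579606874137664
grip [0.6724 0.0347]
griptop corners [[0.682  0.0305]
 [0.6773 0.0417]
 [0.6668 0.0247]
 [0.6623 0.0352]] [0.6721 0.033 ]
mat [0.6025 0.1009]
mat [0.7299 0.1105]
mat [ 0.7389 -0.0173]
pocket [0.64780002 0.00331887]
```

>>> {"fn": "jog_arm", "kwargs": {"increments": [[[0,0.6,1.2,0.01,0.015,-0.03,-0.2],[0,0.6,1.2,0.0184,0.029,-0.07,-0.2],[0,0.6,1.2,0.0184,0.029,-0.11,-0.2],[0,0.6,1.2,0.0184,0.029,-0.12,-0.2],[0,0.6,1.2,0.0184,0.029,-0.12,-0.2],[0,0.6,1.2,0.0184,0.029,-0.12,-0.2]]]}}

```text
time: 42.25
position: [0.6739, 0.0334, 0.1506]
tool_rot: [0.695, 0.134, -0.13, -0.694]
ft_force: [-0.5, -0.2, 0.0]
grip_width: 0.0523
```

Run:
```python
from h import *
rep()
ci,im=snap("wrist","w35.png")
cv2.imwrite("pics/w35c.png",cv2.resize(im[100:310,230:400],None,fx=2.8,fy=2.8,interpolation=cv2.INTER_CUBIC))
```

```text
t 42.25 pos [0.6739 0.0334 0.1506] 
R cols x,y,z [[0.93, 0.005, -0.366], [0.366, -0.0, 0.93], [0.005, -1.0, -0.002]] 
q [-0.116  0.644  1.348  0.     1.145 -2.062] F [-0.52 -0.2   0.  ] M [ 0.158 -0.087  0.025] w 0.0523
trough TCP [ 138.88 -223.64] z 150.63 yaw 21.5 noseup pitch(-) 0.26 roll -0.12 under z 96.3
```

View pics/w35c.png

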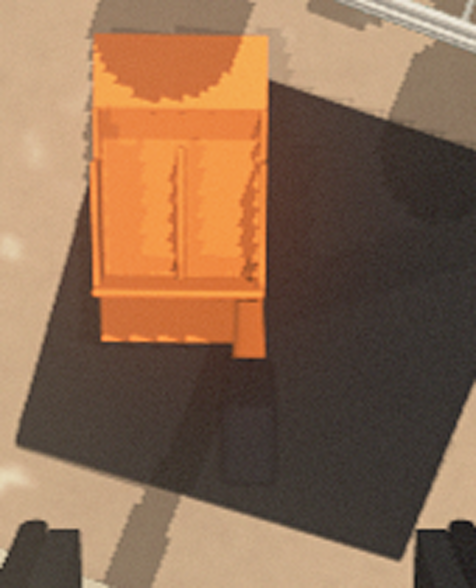

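Run:
```python
from h import *
ci,im=load("w35.png")
f=lambda x,y,z: plane(ci,230+x/2.8,100+y/2.8,z)[:2]
nl,nr=f(94,35,.004),f(269,37,.004); e=nr-nl; yaw=np.arctan2(e[1],e[0])-np.pi/2; print(np.degrees(yaw),np.linalg.norm(e))
cx=np.array([np.cos(yaw),np.sin(yaw)]); cy=np.array([-cx[1],cx[0]]); print("grip",((nl+nr)/2+.0795*cx+.020*cy).round(4))
b=(f(219,483,.118)+f(275,485,.118))/2; print("griptop", (b-.009*cx).round(4), (f(222,405,.118)+f(275,405,.118))/2+.009*cx)
```

```text
20.82204282962653 0.048949004650492345
grip [0.6729 0.0339]
griptop [0.6722 0.0331] [0.6727304  0.03342401]
```

>>> {"fn": "jog_arm", "kwargs": {"increments": [[[0,0,-0.4,-0.001,0,-0.02,-0.2],[0,0,-0.4,-0.001,0,-0.045,-0.2],[0,0,-0.4,-0.001,0,-0.07,-0.2],[0,0,-0.4,-0.001,0,-0.086,-0.2],[0,0,-0.4,-0.001,0,-0.092,-0.2],[0,0,-0.4,-0.001,0,-0.092,-0.2]]]}}

```text
time: 42.9
position: [0.6737, 0.0331, 0.0597]
tool_rot: [0.696, 0.132, -0.127, -0.695]
ft_force: [-0.5, 0.2, 0.2]
grip_width: 0.0526
```

>>> {"fn": "jog_arm", "kwargs": {"increments": [[[0,0,0,0,0,0,1],[0,0,0,0,0,0,1],[0,0,0,0,0,0,1],[0,0,0,0,0,0,1],[0,0,0,0,0,0,1]]], "squeeze": 40}}

```text
time: 43.4
position: [0.6738, 0.0331, 0.06]
tool_rot: [0.696, 0.132, -0.127, -0.694]
ft_force: [-0.2, 0.3, -0.1]
grip_width: 0.0202
```

Run:
```python
from h import *
rep()
```

```text
t 43.4 pos [0.6738 0.0331 0.06  ] 
R cols x,y,z [[0.933, 0.007, -0.36], [0.36, -0.001, 0.933], [0.007, -1.0, -0.003]] 
q [-0.116  0.753  1.411  0.     0.97  -2.055] F [-0.17  0.3  -0.05] M [ 0.122 -0.129 -0.041] w 0.0202
trough TCP [ 138.77 -223.89] z 60.03 yaw 21.08 noseup pitch(-) 0.38 roll -0.19 under z 5.7
```

>>> {"fn": "jog_arm", "kwargs": {"increments": [[[0,0,0,0,0,0,1],[0,0,0,0,0,0,1],[0,0,0,0,0,0,1]]]}}

```text
time: 43.7
position: [0.6738, 0.0332, 0.0601]
tool_rot: [0.696, 0.132, -0.127, -0.694]
ft_force: [-0.3, -0.3, 0.6]
grip_width: 0.0119
```

>>> {"fn": "jog_arm", "kwargs": {"increments": [[[0,0,0,0,0,0.006,1],[0,0,0,0,0,0.015,1],[0,0,0,0.01,0.005,0.02,1],[0,0,0,0.02,0.015,0.02,1],[0,0,0,0.028,0.028,0.02,1],[0,0,0,0.028,0.036,0.02,1],[0,0,0,0.028,0.036,0.02,1],[0,0,0,0.028,0.036,0.02,1]]]}}

```text
time: 44.5
position: [0.7009, 0.0695, 0.0798]
tool_rot: [0.696, 0.132, -0.128, -0.694]
ft_force: [0.0, 0.2, 0.1]
grip_width: 0.0118
```

Run:
```python
from h import *
rep()
ci,im=snap("wrist","w36.png")
```

```text
t 44.5 pos [0.7009 0.0695 0.0798] 
R cols x,y,z [[0.933, 0.006, -0.361], [0.361, -0.001, 0.933], [0.005, -1.0, -0.003]] 
q [-5.900e-02  7.630e-01  1.314e+00 -1.000e-03  1.059e+00 -1.999e+00] F [0.   0.16 0.1 ] M [ 0.15  -0.18   0.001] w 0.0118
trough TCP [ 169.11 -190.11] z 79.79 yaw 21.14 noseup pitch(-) 0.3 roll -0.17 under z 25.5
```

View pics/w36.png

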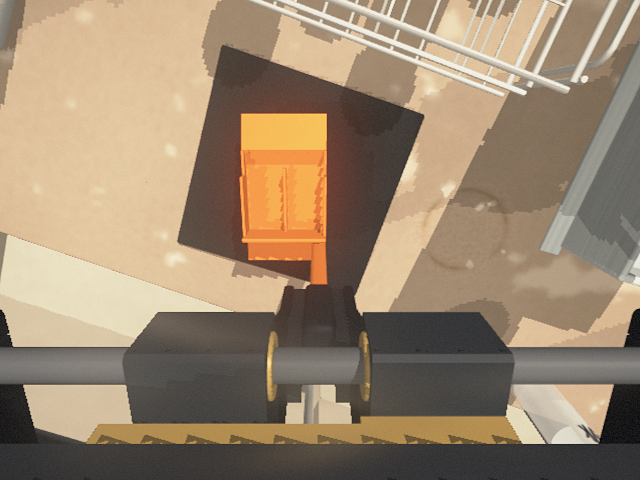

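>>> {"fn": "jog_arm", "kwargs": {"increments": [[[0,0,0,-0.001,0,-0.008,1],[0,0,0,-0.002,0,-0.014,1],[0,0,0,-0.002,0,-0.018,1],[0,0,0,-0.002,0,-0.019,1],[0,0,0,-0.002,0,-0.019,1]]]}}

```text
time: 45.05
position: [0.6989, 0.069, 0.0605]
tool_rot: [0.696, 0.131, -0.128, -0.694]
ft_force: [-0.0, 0.1, -1.0]
grip_width: 0.0117
```

>>> {"fn": "jog_arm", "kwargs": {"increments": [[[0,0,0,0,0,-0.001,1],[0,0,0,0,0,-0.001,1]]]}}

```text
time: 45.25
position: [0.6993, 0.0689, 0.0601]
tool_rot: [0.696, 0.132, -0.127, -0.694]
ft_force: [-0.9, -0.4, 1.9]
grip_width: 0.0116
```

>>> {"fn": "jog_arm", "kwargs": {"increments": [[[0,0,0,0,0,-0.001,1],[0,0,0,0,0,-0.001,1]]]}}

```text
time: 45.45
position: [0.6994, 0.069, 0.0601]
tool_rot: [0.696, 0.132, -0.127, -0.694]
ft_force: [-1.9, 0.1, 5.2]
grip_width: 0.0115
```

Contact. Release and withdraw upward.

>>> {"fn": "jog_arm", "kwargs": {"increments": [[[0,0,0,0,0,0.0,1],[0,0,0,0,0,0.0,0.6],[0,0,0,0,0,0.0,0.3],[0,0,0,0,0,0.0,0],[0,0,0,0,0,0.0,-0.2],[0,0,0,0,0,0,-0.2]]], "squeeze": 5}}

```text
time: 46.05
position: [0.6994, 0.0689, 0.0599]
tool_rot: [0.696, 0.132, -0.127, -0.694]
ft_force: [0.1, 0.0, -0.6]
grip_width: 0.0417
```

>>> {"fn": "jog_arm", "kwargs": {"increments": [[[0,0,0,0,0,0.01,-0.2],[0,0,0,0,0,0.025,-0.2],[0,0,0,0,0,0.05,-0.2],[0,0,0,0,0,0.09,-0.2],[0,0,0,0,0,0.13,-0.2],[0,0,0,-0.03,-0.03,0.17,-0.2],[0,0,0,-0.05,-0.06,0.19,-0.2],[0,0,0,-0.05,-0.06,0.19,-0.2]]]}}

```text
time: 46.85
position: [0.65, 0.0052, 0.2569]
tool_rot: [0.698, 0.134, -0.123, -0.693]
ft_force: [0.5, -0.2, 0.3]
grip_width: 0.052
```

Run:
```python
from h import *
rep()
ci,im=snap("wrist","w37.png")
ci,im=snap("scene","s37.png")
cv2.imwrite("pics/s37c.png",cv2.resize(im[130:410,170:450],None,fx=2.1,fy=2.1,interpolation=cv2.INTER_CUBIC))
ci,im=snap("top","t37.png")
```

```text
t 46.85 pos [0.65   0.0052 0.2569] 
R cols x,y,z [[0.934, 0.016, -0.357], [0.357, -0.005, 0.934], [0.013, -1.0, -0.01]] 
q [-1.630e-01  4.990e-01  1.311e+00 -2.000e-03  1.315e+00 -2.098e+00] F [ 0.53 -0.16  0.28] M [ 0.144 -0.166 -0.012] w 0.052
trough TCP [ 112.58 -249.57] z 256.95 yaw 20.92 noseup pitch(-) 0.77 roll -0.59 under z 202.6
```

View pics/w37.png

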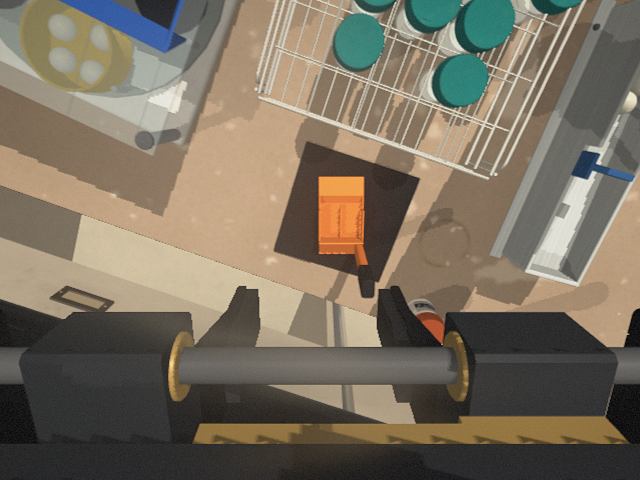

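View pics/s37c.png

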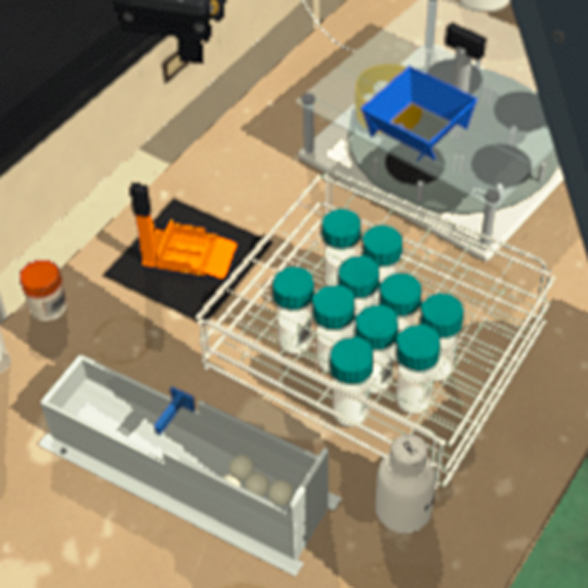

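Run:
```python
from h import *
ci,im=load("t37.png")
cv2.imwrite("pics/t37c.png",cv2.resize(im[165:340,180:270],None,fx=3.4,fy=3.4,interpolation=cv2.INTER_CUBIC))
cv2.imwrite("pics/t37d.png",cv2.resize(im[120:320,180:520],None,fx=2.3,fy=2.3,interpolation=cv2.INTER_CUBIC))
```

```text
(no output)
```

View pics/t37c.png

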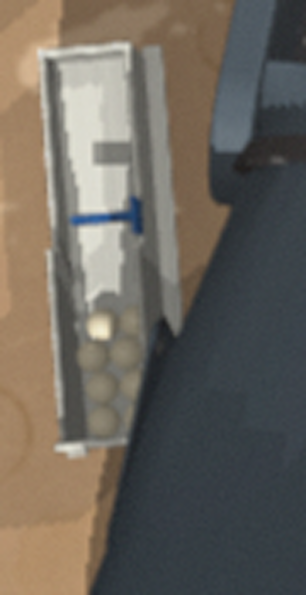

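View pics/t37d.png

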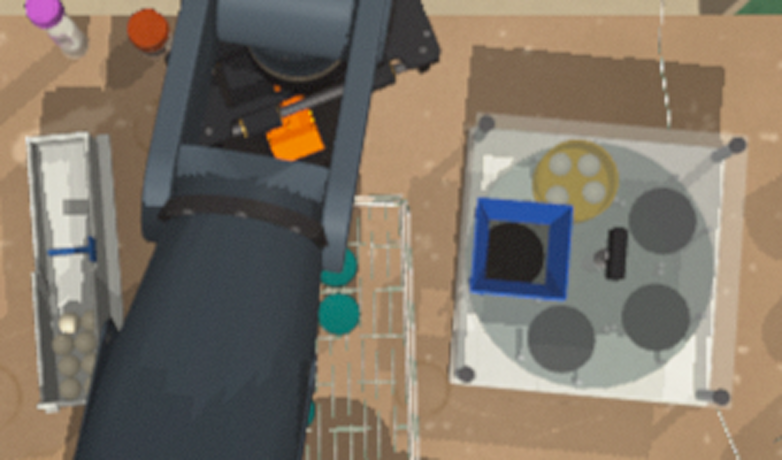

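>>> {"fn": "jog_arm", "kwargs": {"increments": [[[0,0,0,0,0,0.02,-0.2],[0,0,0,0,0,0.02,-0.2],[0,0,0,0,0,0.02,-0.2]]]}}

```text
time: 47.3
position: [0.6498, 0.0101, 0.2699]
tool_rot: [0.696, 0.132, -0.127, -0.695]
ft_force: [-1.0, -0.7, -0.9]
grip_width: 0.0522
```

Run:
```python
from h import *
rep(); ci,im=snap("wrist","w38.png")
i0,_=0,0
a=cv2.imread("pics/scene0.png")[330:390,340:390]; b=cv2.imread("pics/s37.png")[330:390,340:390]
print("hand in:",hand_in())
```

```text
t 47.3 pos [0.6498 0.0101 0.2699] 
R cols x,y,z [[0.933, 0.008, -0.36], [0.361, -0.0, 0.933], [0.007, -1.0, -0.003]] 
q [-1.570e-01  4.930e-01  1.286e+00  1.000e-03  1.355e+00 -2.096e+00] F [-0.99 -0.67 -0.93] M [ 0.104 -0.111  0.012] w 0.0522
trough TCP [ 112.84 -244.66] z 269.85 yaw 21.13 noseup pitch(-) 0.41 roll -0.17 under z 215.6
the job is handed in; nothing more can be done
hand in: None
```

View pics/w38.png

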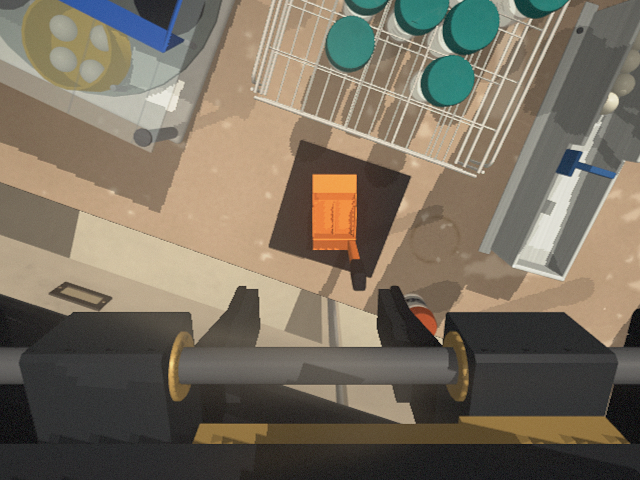

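The one jar present was charged with four balls, and the job was handed in at 47.3 s. I turned the jar under the hopper, scooped exactly four balls and drew them level under the strike bar. After tipping them in, I turned the table back one station. The scoop was knocked to the mat's edge while I was at the knob, so I picked it up again and stood it near the middle of the mat.

**Last checks (pictures):**
- **Jar:** it shows four balls and stands one station away from the hopper.
- **Trough:** I count eight balls left; the arm hid part of the last ones in the final top view.
- **Scoop:** it looks upright, fully on the mat.
- **Dropper bottle:** it looks untouched; I did not measure it against its start position.

**What went wrong or disagreed:**
- **First grip on the knob:** it slipped off and closed on nothing. The pictures and this contact put the fingertips about 24 mm behind the reported TCP, and with that correction the later grips held.
- **Contact while lowering the scoop:** the scoop touched what I took to be the strike bar's bracket, and tipped about 3° in the grip. The strike pass was still close to level.
- **Tipping:** joint 6 reached the end of its range (about -2.853 against -2.85), and the arm stopped short of 52° and lifted. By then all four balls were already in the jar. I don't know whether this counts as passing the joint's range.

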